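Set out boards and heat sinks on the kitting stand

ROBOT

A 6-joint arm with a two-finger parallel gripper is mounted at the origin on the work surface. World frame = base frame: x ahead of the robot, y to its left, z up, the work surface at z = 0. Lengths are in m, angles in rad, forces in N, time in s.
With the tool pointing down it reaches from about 0.25 to 0.725 m from the base axis. Payload 4 kg.
Tool frame: the origin (TCP) lies on the centre line of the jaws, within the pads' length; the fingertips stand 22 mm ahead of it and the grasp point (between the pads) lies 3 mm ahead of it (bot.tip_reach is the distance from the TCP to the fingertips, in m); z points along the fingers, y is the line along which they close (so a half turn about z gives the same grasp; the last joint's range is limited). The gripper opens to 85 mm and grips with 20 to 120 N. Pads are 22 mm wide; open, the fingers measure 114 mm over their backs; the gripper's body (76 mm by 85 mm) begins 54 mm behind the grasp point. The pads swing forward as they close: fully open they stand 13 mm farther back than shut.
Start: joints at [-1.297, 0.241, 0.005, 1.335, 0, 1.571], TCP at [0.135, -0.481, 0.221] pointing down, gripper open.
Joint ranges: [-2.72, 2.72], [-1.05, 1.87], [-1.09, 1.28], [-1.99, 2.15], [-1.42, 1.44], [-3.14, 3.14]. Speed limits (rad/s): [2.79, 2.79, 3.14, 3.14, 3.14, 3.14].

INTERFACE

Orientations are given as a unit quaternion [x, y, z, w].
In Python, from workcell import bot gives the robot as it stands. The module is installed in compiled form; this text tells all that it offers.
- The arm moves only by the tool apply_moves, never from a script. Its argument "commands" is a list of rows, each a list of 4 numbers: the shift along the tool's x, y, z scaled (see below), then the turn about the tool's z scaled (see below). In form: [[tx, ty, tz, roll], ...]. A call has exactly 5 rows; each row shifts and turns the commanded pose from where the row before left it, along the tool's axes as they then stand; what a row does not reach is not made up. The controller multiplies each number of a shift by 20 mm and each number of a turn by 60 degrees. A row lasts 1/12 s, in which the tool goes at most 41.7 mm and 7.16 degrees, less where a joint would pass 70% of its speed; a pose out of reach is approached as far as the arm can. A call with a number of a shift or a turn outside -1 to 1 is refused whole. A call with a gripper value outside its range is refused whole. "claw" is the closure, from 0 (fully open) to 1 (shut), set as the call begins (left out, the last holds). The fingers move at their own pace and stop on an object; the grip force is fixed at half the most. Time passes only in rows, so rows that do not move let the fingers close, or fill a call up. It gives the time, the measured TCP pose, the force, the opening and the grip force at its end, in the units of the state.
- bot.get_obs(): the state, without advancing time (a new reading comes with each control period).
- bot.camera(name): name is "side" or "top" or "wrist"; returns a dict with "image" (384x512x3 uint8, blue, green, red), "camera_matrix" (3x3 intrinsics, pixels), "k1" (the pictures are not rectified: a ray, as slopes to the right and down, at radius r is drawn at 1 + k1 r^2 times it, then the intrinsics apply), "R" (3x3) and "t" (3): a world point X has camera coordinates R X + t. Camera axes: x right, y down, z forward; pixel columns grow to the right and rows downward; lengths in m; the calibration is good to about 2 mm. A picture is of the moment at which its call begins. There is no depth.
- bot.job_done(): hands the job in; it is judged then, once.
The state is a dict: "clock": time; "joint_pos": joint angles; "joint_vel": joint speeds; "tau": joint torques, N m; "eef_pos": TCP position; "tool_rot": TCP orientation; "ft_force": force on the tool from outside, world axes, zero at the start; "ft_torque": the same for the moment, N m; "grip_width": finger opening in m; "grasp_force": force on a finger pad.
Only numpy, scipy, OpenCV 4.12 (cv2) and the standard library are available. Lean on these libraries where they do the work, as an engineer would, in place of code of your own. Each camera call takes 0.05 s, during which the arm holds its last target. There are 200 camera calls.

TASK

Set out the next job on the kitting stand: draw every circuit board up out of the slotted rack and stand it on the sloped ledge, one per bay, square behind the lip, leaning on the sloped back with its components facing out, and lift every heat sink out of the bin onto the narrow shelf, well centred over its depth. When all of them are in place, press the ready button fully down to call the operator. Set the boards down gently, never drop one or let it fall over, and leave the pliers, solder spool and brush where they lie.

Things in the scene. Friction and masses are not known exactly. Their poses are not given: they have to be found in the camera images.
- card1: green circuit board 80 wide x 110 tall x 3 mm, 0.12 kg, upright in a rack slot; may be absent. Black grip strip 60 x 12 thick x 16 mm tall along the top edge, centred on the board, 94 to 110 mm above the bottom edge. Origin: middle of bottom edge. z up the board, y along its width, x out of the component side (parts up to 12 mm proud, 17 to 85 mm above the bottom edge); bare back.
- card2: green circuit board 80 wide x 110 tall x 3 mm, 0.12 kg, upright in a rack slot; may be absent. Black grip strip 60 x 12 thick x 16 mm tall along the top edge, centred on the board, 94 to 110 mm above the bottom edge. Origin: middle of bottom edge. z up the board, y along its width, x out of the component side (parts up to 12 mm proud, 17 to 85 mm above the bottom edge); bare back.
- card3: green circuit board 80 wide x 110 tall x 3 mm, 0.12 kg, upright in a rack slot; may be absent. Black grip strip 60 x 12 thick x 16 mm tall along the top edge, centred on the board, 94 to 110 mm above the bottom edge. Origin: middle of bottom edge. z up the board, y along its width, x out of the component side (parts up to 12 mm proud, 17 to 85 mm above the bottom edge); bare back.
- sink1: finned bare aluminium heat sink, a block 46 x 46 mm, 60 mm tall (grip across either pair of sides), 0.15 kg, starts standing in the bin; may be absent. Origin: its centre, 30 mm above its foot; z is its long axis, x and y square to its sides.
- sink2: finned bare aluminium heat sink, a block 46 x 46 mm, 60 mm tall (grip across either pair of sides), 0.15 kg, starts standing in the bin; may be absent. Origin: its centre, 30 mm above its foot; z is its long axis, x and y square to its sides.
- sink3: finned bare aluminium heat sink, a block 46 x 46 mm, 60 mm tall (grip across either pair of sides), 0.15 kg, starts standing in the bin; may be absent. Origin: its centre, 30 mm above its foot; z is its long axis, x and y square to its sides.
- sink4: finned bare aluminium heat sink, a block 46 x 46 mm, 60 mm tall (grip across either pair of sides), 0.15 kg, starts standing in the bin; may be absent. Origin: its centre, 30 mm above its foot; z is its long axis, x and y square to its sides.
- rack: black slotted rack, fixed, 210 (x) x 94 (y) x 75 mm high. Three slots at x = -60, 0, +60 mm from its origin (middle of the underside). A board stands upright in a slot on the 8 mm floor, side edges in guides 6 mm wide, open at the top, component side towards the rack's x. A board must be drawn straight up 70 mm to clear the guides.
- stand: aluminium kitting stand, fixed, 90 (x) x 576 (y) mm. On its -y side a board ledge with three bays side by side, on its +y side a narrow flat shelf. Origin: on the bench, 190 mm short of the shelf's middle and below bay 3; x points to the operator's side, away from the robot. Seats and shelf keep the stand's axes.
- bin: open black parts bin, fixed, 190 (x) x 210 (y) x 42 mm high outside, walls and floor 4 mm thick; it holds the heat sinks. Origin: middle of the underside.
- shelf (a point): middle of the top of the narrow shelf, 75 mm above the bench; the shelf is 40 mm deep (x) and 235 mm long (y), 5 mm thick, with no rim and open in front, behind and above. Same axes as the stand.
- ready (a joint): travel of the spring-loaded ready button: 0 up, 0.006 m fully down, which takes about 5 N; it springs back.
- ready_top (a point): middle of the top of the round white ready button (36 mm across, on a grey housing on the bench), pressed straight down.
- pliers: bystander: pliers about 150 mm long, lying on the bench.
- spool: bystander: yellow solder wire spool, 60 mm across, 40 mm high, standing on the bench.
- brush: bystander: cleaning brush, about 150 mm long, lying on the bench beside the stand.
- seat1 (a point): bay 1 of the ledge (-y end): mid-bay point in the corner where ledge meets sloped back, 85 mm above the bench; stand's axes. The back leans 25 deg (0.436 rad) from vertical, top towards the stand's -x, 65 mm long up the slope; the ledge is square to it, 14 mm deep, with a 6 mm high front lip. Bays 105 mm apart, parted by ribs 3 mm thick, 20 mm tall.
- seat2 (a point): bay 2 of the ledge (middle): mid-bay point in the corner where ledge meets sloped back, 85 mm above the bench; stand's axes. The back leans 25 deg (0.436 rad) from vertical, top towards the stand's -x, 65 mm long up the slope; the ledge is square to it, 14 mm deep, with a 6 mm high front lip. Bays 105 mm apart, parted by ribs 3 mm thick, 20 mm tall.
- seat3 (a point): bay 3 of the ledge (next to the shelf): mid-bay point in the corner where ledge meets sloped back, 85 mm above the bench; stand's axes. The back leans 25 deg (0.436 rad) from vertical, top towards the stand's -x, 65 mm long up the slope; the ledge is square to it, 14 mm deep, with a 6 mm high front lip. Bays 105 mm apart, parted by ribs 3 mm thick, 20 mm tall.
Mind the look-alikes: they are no part of the job. What is shaped like the card2 but pink or yellow is not meant.

How it is judged:
By the outcome, as a careful person would: the job done as asked, in the order asked, and still so for the second after the job is handed in, with the robot touching nothing.
Of card1, card2, card3 only 2 to 3 are there at a start; the rules pass over those that are not, and their reading is None.
Of sink1, sink2, sink3, sink4 only 3 to 4 are there at a start; the rules pass over those that are not, and their reading is None.
At some moment in a run one of sink1, sink2, sink3, sink4 may be knocked a few centimetres aside while the robot is not near it.
It also fails if it takes over 208 s, if anything falls off the work surface, if the arm or the gripper's body presses on something with over 40 N, if the wrist force passes 120 N, or if a joint passes its speed limit or range.

## Working session

There is one attempt and no reset: what is moved stays moved. The work goes in short steps, Python scripts to look and compute and a tool call to move; the robot and the scene stay as the last step left them, time stands still between calls to the robot, and variables do not carry over. Pictures are saved under pics/ and viewed, at most 14 in all, crops included, and the job is handed in when it is done.

Besides the shell and the picture viewer there is one more tool, called after ">>>" as a command line: name --pt "numbers of a row" for each row, then --argument value for the rest. apply_moves: Moves the arm, as the interface text tells. Shifts and turns lie within -1 to 1; 1 stands for 20 mm of shift or 60 degrees of turn. Its arguments: {"type":"object","properties":{"commands":{"type":"array","items":{"type":"array","items":{"type":"number","minimum":-1,"maximum":1}}},"claw":{"type":"number"}},"required":["commands"]}

```bash
ls; mkdir -p pics
cat > h.py <<'E'
import numpy as np, cv2
from workcell import bot
def shot(n,f=None):
    c=bot.camera(n)
    if f: cv2.imwrite('pics/'+f,c['image'])
    np.savez('/tmp/'+n+'.npz',**c); return c
def load(n): return dict(np.load('/tmp/'+n+'.npz'))
def ray(c,uv):
    K=c['camera_matrix'];k1=float(c['k1'])
    d=(np.array(uv,float)-[K[0,2],K[1,2]])/[K[0,0],K[1,1]]
    s=d.copy()
    for _ in range(20): s=d/(1+k1*(s@s))
    w=c['R'].T@np.r_[s,1]; return -c['R'].T@c['t'],w
def onz(c,uv,z):
    o,w=ray(c,uv); return o+w*(z-o[2])/w[2]
def proj(c,X):
    p=c['R']@np.array(X,float)+c['t'];s=p[:2]/p[2];s=s*(1+float(c['k1'])*(s@s));K=c['camera_matrix']
    return np.array([K[0,0]*s[0]+K[0,2],K[1,1]*s[1]+K[1,2]])
E
python3 - <<'E'
from h import *
for n in ['top','side']:
    c=shot(n,n+'0.png'); print(n,c['camera_matrix'],c['k1'],-c['R'].T@c['t'],c['R'])
print(bot.get_obs(),bot.tip_reach)
E
```

```text
pics
top [[466.26992614   0.         257.96812763]
 [  0.         466.26992614 193.84081477]
 [  0.           0.           1.        ]] 0.008299696640008616 [2.70576118e-01 1.06804339e-03 1.39301311e+00] [[ 8.80073079e-03 -9.99961179e-01 -4.32858411e-04]
 [-9.78057076e-01 -8.51784261e-03 -2.08162924e-01]
 [ 2.08151156e-01  2.25534608e-03 -9.78094070e-01]]
side [[431.7952082    0.         254.60066931]
 [  0.         431.7952082  196.4661967 ]
 [  0.           0.           1.        ]] -0.005674121852313447 [0.1782788  0.87755648 1.19726089] [[-0.92194848 -0.38730887 -0.00168663]
 [-0.29475143  0.70443684 -0.64567046]
 [ 0.25126202 -0.59477776 -0.76361431]]
{'clock': 0.1, 'joint_pos': array([-1.29703687e+00,  2.41365171e-01,  3.87540296e-03,  1.33521042e+00,
        2.30102409e-05,  1.57081426e+00]), 'joint_vel': array([-0.00109691, -0.00209832,  0.00207248, -0.00170766,  0.000287  ,
       -0.00182841]), 'tau': array([-9.41600410e-04, -3.73137796e+01,  2.53010058e+01,  1.08415674e-02,
       -8.35416540e-05,  1.37198946e-07]), 'eef_pos': array([ 0.13502601, -0.48081839,  0.22009453]), 'tool_rot': array([ 9.90647364e-01,  1.36443741e-01, -1.18504636e-04, -9.44596881e-04]), 'ft_force': array([-0.42835698, -0.05474293, -0.23417913]), 'ft_torque': array([-0.03993365,  0.04393478, -0.0251676 ]), 'grasp_force': 0.0, 'grip_width': 0.08518064476222129} 0.022
```

View pics/top0.png

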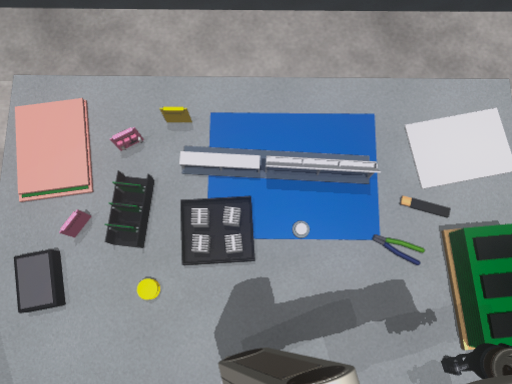

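View pics/side0.png

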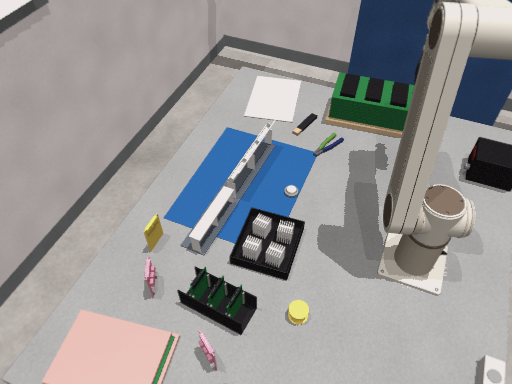

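Top view: three green boards in the black rack at (128,185), (126,206), (124,229). Four silver sinks are in the bin at (200,217), (232,215), (200,243), (234,243). The stand runs (180,160) to (378,165), shelf on the left, and the white button is at (301,229).

Look-alikes for a board are the pink ones at (126,138) and (75,222), the yellow one at (176,113), and the big green PCB props at (490,285) and (50,190). The boards I want are the three green ones in the rack; next I check them in one close crop.

Run:
```python
from h import *
t=load('top')['image'];s=load('side')['image']
r=lambda im,x,y,w,h:cv2.resize(im[y:y+h,x:x+w],(400,300),interpolation=cv2.INTER_CUBIC)
m=np.vstack([np.hstack([r(t,90,165,100,75+5),r(s,170,262,100,75)]),np.hstack([r(t,172,188,100,80),r(t,170,120,220,130)])])
cv2.imwrite('pics/m1.png',m)
```

```text
(no output)
```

View pics/m1.png

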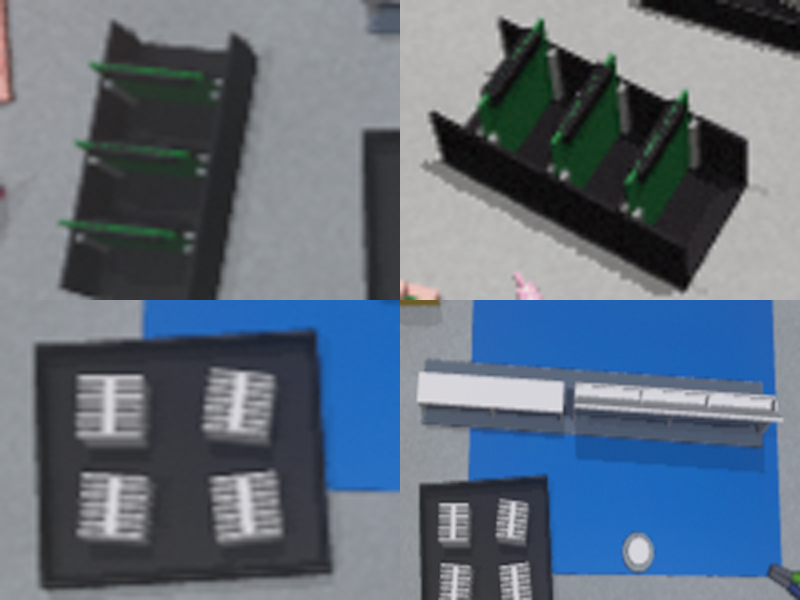

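Run:
```python
from h import *
c=load('top');im=c['image']
f=lambda x,y,z:np.round(onz(c,(x,y),z),3)
for n,cr in dict(c1a=[(90,64),(202,75)],c2a=[(76,143),(190,156)],c3a=[(60,222),(180,235)]).items():
    print(n,[f(90+x/4,165+y/3.75,.118) for x,y in cr])
hsv=cv2.cvtColor(im,cv2.COLOR_BGR2HSV)
m=((hsv[...,2]>150)&(hsv[...,1]<70)).astype(np.uint8)
m[:188]=0;m[268:]=0;m[:,:175]=0;m[:,320:]=0
m=cv2.morphologyEx(m,cv2.MORPH_CLOSE,np.ones((5,5)))
n,l,st,ce=cv2.connectedComponentsWithStats(m)
for i in range(1,n):
    if st[i,4]>30: print('sink/btn',st[i],ce[i],f(*ce[i],.064), f(*ce[i],.03))
g=lambda x,y:(170+x*.55,120+y*130/300)
for n,p in dict(shFL=(418,73),shFR=(564,81),shNL=(418,105),shNR=(562,112)).items(): print(n,f(*g(p[0]-400,p[1]),.075))
for n,p in dict(lipL=(575,85),lipR=(778,98)).items(): print(n,f(*g(p[0]-400,p[1]),.09))
w=shot('wrist','w0.png'); o=bot.get_obs()
from scipy.spatial.transform import Rotation as R
T=R.from_quat(o['tool_rot']).as_matrix()
print('cam in tool', T.T@(-w['R'].T@w['t']-o['eef_pos']), (w['R']@T).round(3), w['camera_matrix'][0], w['k1'])
print(T.round(3))
```

```text
c1a [array([0.572, 0.413, 0.118]), array([0.564, 0.334, 0.118])]
c2a [array([0.512, 0.418, 0.118]), array([0.503, 0.338, 0.118])]
c3a [array([0.453, 0.425, 0.118]), array([0.444, 0.342, 0.118])]
sink/btn [175 188  33  80 719] [183.45062587 214.98331015] [0.489 0.219 0.064] [0.495 0.224 0.03 ]
sink/btn [223 207  17  16 206] [231.21359223 214.58737864] [0.492 0.081 0.064] [0.497 0.083 0.03 ]
sink/btn [192 208  15  16 240] [199.  215.5] [0.488 0.174 0.064] [0.494 0.178 0.03 ]
sink/btn [ 199  221  121   47 2142] [286.23576097 251.50233427] [ 0.387 -0.078  0.064] [ 0.39 -0.08  0.03]
sink/btn [193 234  15  18 234] [199.91025641 242.21794872] [0.411 0.168 0.064] [0.415 0.173 0.03 ]
sink/btn [226 234  16  18 228] [232.86842105 242.46052632] [0.411 0.074 0.064] [0.415 0.076 0.03 ]
shFL [0.676 0.235 0.075]
shFR [ 0.668 -0.001  0.075]
shNL [0.634 0.233 0.075]
shNR [0.627 0.001 0.075]
lipL [ 0.658 -0.019  0.09 ]
lipR [ 0.644 -0.342  0.09 ]
cam in tool [ 0.06719894 -0.00021596 -0.15380221] [[-0.     1.     0.001]
 [-0.966  0.    -0.26 ]
 [-0.26  -0.001  0.966]] [310.46086821   0.         256.70459565] -0.039798240424935245
[[ 0.963  0.27  -0.   ]
 [ 0.27  -0.963  0.002]
 [ 0.    -0.002 -1.   ]]
```

>>> apply_moves --pt "0.5 -0.6 -0.8 0" --pt "0.78 -0.96 -0.8 0" --pt "0.78 -0.96 -0.8 0" --pt "0.78 -0.96 -0.8 0" --pt "0.78 -0.96 -0.8 0"

```text
clock: 0.57
eef_pos: [0.181, -0.375, 0.3012]
tool_rot: [0.991, 0.136, -0.0, -0.0]
ft_force: [0.2, -0.3, 0.4]
grip_width: 0.0854
grasp_force: 0.0
```

>>> apply_moves --pt "0.78 -0.96 0 0" --pt "0.78 -0.96 0 0" --pt "0.78 -0.96 0 0" --pt "0.78 -0.96 0 0" --pt "0.78 -0.96 0 0"

```text
clock: 0.98
eef_pos: [0.2301, -0.2615, 0.3008]
tool_rot: [0.991, 0.136, -0.0, -0.0]
ft_force: [0.0, -0.1, 0.5]
grip_width: 0.0856
grasp_force: 0.0
```

>>> apply_moves --pt "0.79 -0.97 0 0" --pt "0.79 -0.97 0 0" --pt "0.79 -0.97 0 0" --pt "0.79 -0.97 0 0" --pt "0.79 -0.97 0 0"

```text
clock: 1.4
eef_pos: [0.2799, -0.1468, 0.3008]
tool_rot: [0.991, 0.136, -0.0, -0.0]
ft_force: [0.5, -0.7, -1.3]
grip_width: 0.0854
grasp_force: 0.0
```

>>> apply_moves --pt "0.79 -0.97 0 0" --pt "0.79 -0.97 0 0" --pt "0.79 -0.97 0 0" --pt "0.79 -0.97 0 0" --pt "0.79 -0.97 0 0"

```text
clock: 1.82
eef_pos: [0.3297, -0.032, 0.3008]
tool_rot: [0.991, 0.137, -0.0, 0.0]
ft_force: [0.9, 0.2, -0.1]
grip_width: 0.0852
grasp_force: 0.0
```

>>> apply_moves --pt "0.79 -0.97 0 0" --pt "0.79 -0.97 0 0" --pt "0.79 -0.97 0 0" --pt "0.79 -0.97 0 0" --pt "0.79 -0.97 0 0"

```text
clock: 2.23
eef_pos: [0.3796, 0.0827, 0.3007]
tool_rot: [0.991, 0.137, -0.0, 0.0]
ft_force: [0.1, -0.6, 0.5]
grip_width: 0.0855
grasp_force: 0.0
```

>>> apply_moves --pt "0.79 -0.97 0 0" --pt "0.79 -0.97 0 0" --pt "0.79 -0.97 0 0" --pt "0.79 -0.97 0 0" --pt "0.79 -0.97 0 0"

```text
clock: 2.65
eef_pos: [0.44, 0.1592, 0.3014]
tool_rot: [0.987, 0.162, -0.003, -0.016]
ft_force: [-0.7, 0.7, -0.0]
grip_width: 0.0855
grasp_force: 0.0
```

>>> apply_moves --pt "0.79 -0.97 0 0" --pt "0.79 -0.97 0 0" --pt "0.79 -0.97 0 0" --pt "0.79 -0.97 0 0" --pt "0.79 -0.97 0 0"

```text
clock: 3.07
eef_pos: [0.4979, 0.232, 0.3061]
tool_rot: [0.98, 0.197, -0.008, -0.035]
ft_force: [0.0, -0.3, -0.5]
grip_width: 0.0852
grasp_force: 0.0
```

>>> apply_moves --pt "0.79 -0.97 0 0" --pt "0.79 -0.97 0 0" --pt "0.79 -0.97 0 0" --pt "0 0 0 -0.115" --pt "0 0 0 -0.115"

```text
clock: 3.48
eef_pos: [0.5289, 0.2804, 0.3098]
tool_rot: [0.941, 0.336, -0.006, -0.046]
ft_force: [-0.2, 0.8, 0.4]
grip_width: 0.0852
grasp_force: 0.0
```

>>> apply_moves --claw 0.55 --pt "0 0 0 -0.115" --pt "0 0 0 -0.115" --pt "0 0 0 -0.115" --pt "0 0 0 -0.115" --pt "0 0 0 -0.115"

```text
clock: 3.9
eef_pos: [0.5284, 0.2795, 0.3106]
tool_rot: [0.799, 0.6, 0.009, -0.046]
ft_force: [0.3, 0.4, -0.1]
grip_width: 0.0385
grasp_force: 0.0
```

>>> apply_moves --pt "0 0 0 -0.115" --pt "0 0 0 -0.115" --pt "0 0 0 -0.115" --pt "0 0 0 0" --pt "0 0 0 0"

```text
clock: 4.32
eef_pos: [0.5285, 0.2795, 0.3108]
tool_rot: [0.681, 0.73, 0.017, -0.043]
ft_force: [0.2, 0.2, -0.5]
grip_width: 0.0386
grasp_force: 0.0
```

Run:
```python
from h import *
c=shot('wrist','w1.png');o=bot.get_obs();print(o['eef_pos'],o['tool_rot'],o['grip_width'],o['joint_pos'])
```

```text
[0.52849464 0.27952879 0.3108743 ] [ 0.68142875  0.73041039  0.01671076 -0.04331589] 0.03880072292956071 [0.43779722 0.43515367 0.50884232 1.64579708 0.09287921 1.9391734 ]
```

View pics/w1.png

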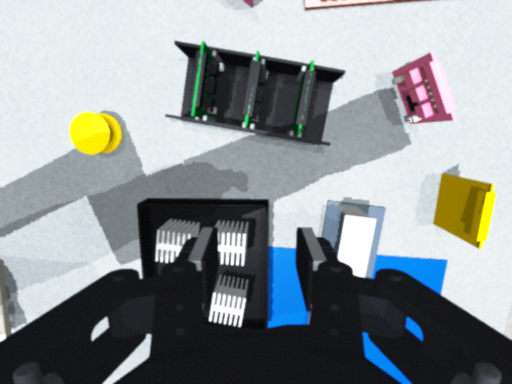

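>>> apply_moves --pt "0 -0.5 0.8 0" --pt "0 -0.5 0.8 0" --pt "0 -0.5 0.8 0" --pt "0 -0.5 0.8 0" --pt "0 0 0 0"

```text
clock: 4.78
eef_pos: [0.4825, 0.2809, 0.2453]
tool_rot: [0.681, 0.731, 0.013, -0.045]
ft_force: [-1.5, -0.4, -0.4]
grip_width: 0.0386
grasp_force: 0.0
```

```bash
cat >> h.py <<'E'
from scipy.spatial.transform import Rotation as Rot
def st():
    o=bot.get_obs();T=Rot.from_quat(o['tool_rot']).as_matrix()
    print('eef',o['eef_pos'].round(4),'psi',np.degrees(np.arctan2(T[1,0],T[0,0])).round(2),'zdir',T[:,2].round(4),'w',round(o['grip_width'],4),'g',round(o['grasp_force'],1),'F',o['ft_force'].round(1),'t',o['clock'])
    return o['eef_pos'],T
def to(X,psi=None):
    p,T=st();d=T.T@(np.array(X)-p);print('units',(d/.02).round(2),'roll units',None if psi is None else round(-((psi-np.degrees(np.arctan2(T[1,0],T[0,0]))+180)%360-180)/60,3))
E
python3 - <<'E'
from h import *
st();print(bot.get_obs()['joint_pos'])
E
```

```text
eef [0.4825 0.2809 0.2453] psi 93.96 zdir [-0.0473  0.0802 -0.9957] w 0.0386 g 0.0 F [-1.5 -0.4 -0.4] t 4.7833
[0.47496879 0.35363379 0.22000386 1.44260603 0.09307734 1.97462959]
```

>>> apply_moves --pt "0 0 0 -0.119" --pt "0 0 0 -0.119" --pt "0 0 0 -0.119" --pt "0 0 0 -0.119" --pt "0 0 0 -0.119"

```text
clock: 5.2
eef_pos: [0.4872, 0.2822, 0.2499]
tool_rot: [0.421, 0.906, 0.03, -0.035]
ft_force: [0.2, -0.6, 0.6]
grip_width: 0.0386
grasp_force: 0.0
```

>>> apply_moves --pt "0 0 0 -0.119" --pt "0 0 0 -0.119" --pt "0 0 0 -0.119" --pt "0 0 0 -0.119" --pt "0 0 0 -0.119"

```text
clock: 5.62
eef_pos: [0.4873, 0.2822, 0.2499]
tool_rot: [0.124, 0.991, 0.04, -0.024]
ft_force: [1.6, 0.5, 0.9]
grip_width: 0.0385
grasp_force: 0.0
```

>>> apply_moves --pt "0 0 0 -0.119" --pt "0 0 0 -0.119" --pt "0 0 0 -0.119" --pt "0 0 0 -0.119" --pt "0 0 0 -0.119"

```text
clock: 6.03
eef_pos: [0.4872, 0.2822, 0.2499]
tool_rot: [-0.186, 0.981, 0.045, -0.011]
ft_force: [0.3, 0.3, -0.5]
grip_width: 0.0384
grasp_force: 0.0
```

>>> apply_moves --pt "0 0 0 -0.119" --pt "0 0 0 -0.119" --pt "0 0 0 -0.119" --pt "0 0 0 -0.119" --pt "0 0 0 -0.119"

```text
clock: 6.45
eef_pos: [0.4873, 0.2822, 0.2499]
tool_rot: [-0.478, 0.877, 0.046, 0.003]
ft_force: [0.4, -0.2, -0.8]
grip_width: 0.0384
grasp_force: 0.0
```

>>> apply_moves --pt "0 0 0 -0.119" --pt "0 0 0 -0.119" --pt "0 0 0 -0.119" --pt "0 0 0 -0.119" --pt "0 0 0 -0.119"

```text
clock: 6.87
eef_pos: [0.4872, 0.2822, 0.2499]
tool_rot: [0.724, -0.688, -0.043, -0.017]
ft_force: [0.3, -0.4, -0.3]
grip_width: 0.0383
grasp_force: 0.0
```

>>> apply_moves --pt "0 0 0 -0.119" --pt "0 0 0 -0.119" --pt "0 0 0 -0.119" --pt "0 0 0 -0.119" --pt "0 0 0 -0.119"

```text
clock: 7.28
eef_pos: [0.4872, 0.2822, 0.2499]
tool_rot: [0.9, -0.433, -0.036, -0.03]
ft_force: [-0.7, 0.1, 0.4]
grip_width: 0.0382
grasp_force: 0.0
```

>>> apply_moves --pt "0 0 0 -0.119" --pt "0 0 0 -0.119" --pt "0 0 0 -0.119" --pt "0 0 0 -0.119" --pt "0 0 0 -0.119"

```text
clock: 7.7
eef_pos: [0.4872, 0.2822, 0.2499]
tool_rot: [0.99, -0.137, -0.025, -0.039]
ft_force: [0.8, 0.4, -0.4]
grip_width: 0.0384
grasp_force: 0.0
```

>>> apply_moves --pt "0 0 0 -0.119" --pt "0 0 0 -0.119" --pt "0 0 0 -0.119" --pt "0 0 0 -0.119" --pt "0 0 0 -0.119"

```text
clock: 8.12
eef_pos: [0.4873, 0.2822, 0.25]
tool_rot: [0.984, 0.173, -0.012, -0.045]
ft_force: [-0.2, -0.1, -1.2]
grip_width: 0.0385
grasp_force: 0.0
```

Run:
```python
from h import *
p,T=st();print(bot.get_obs()['joint_pos'])
q=np.arctan2(p[1],p[0]); print('neg tangential in tool',T.T@[np.sin(q),-np.cos(q),0])
```

```text
eef [0.4873 0.2822 0.25  ] psi 20.01 zdir [-0.0382  0.0844 -0.9957] w 0.0385 g 0.0 F [-0.2 -0.1 -1.2] t 8.1167
[ 0.47330321  0.35394571  0.2323893   1.44475088  0.09271735 -3.01693019]
neg tangential in tool [ 0.17485637  0.98026465 -0.09223046]
```

>>> apply_moves --pt "0.16 0.9 -0.08 0" --pt "0.16 0.9 -0.08 0" --pt "0.16 0.9 -0.08 0" --pt "0.16 0.9 -0.08 0" --pt "0.16 0.9 -0.08 0"

```text
clock: 8.53
eef_pos: [0.5308, 0.2089, 0.2493]
tool_rot: [0.986, 0.162, -0.011, -0.041]
ft_force: [-0.5, -0.1, -0.0]
grip_width: 0.0385
grasp_force: 0.0
```

>>> apply_moves --pt "0.16 0.9 -0.08 0" --pt "0.16 0.9 -0.08 0" --pt "0.16 0.9 -0.08 0" --pt "0.16 0.9 -0.08 0" --pt "0.16 0.9 -0.08 0"

```text
clock: 8.95
eef_pos: [0.5602, 0.1679, 0.2497]
tool_rot: [0.991, 0.131, -0.008, -0.025]
ft_force: [0.5, 0.1, 0.1]
grip_width: 0.0381
grasp_force: 0.0
```

Run:
```python
from h import *
p,T=st();print(bot.get_obs()['joint_pos'])
q=np.arctan2(p[1],p[0]); print('neg tangential in tool',T.T@[np.sin(q),-np.cos(q),0])
```

```text
eef [0.5602 0.1679 0.2497] psi 15.05 zdir [-0.0224  0.0469 -0.9986] w 0.0381 g 0.0 F [0.5 0.1 0.1] t 8.95
[ 0.26383834  0.41301991  0.32111129  1.48832279  0.05111064 -3.14040465]
neg tangential in tool [ 0.02860785  0.99827204 -0.05132758]
```

>>> apply_moves --pt "0 0.9 0 0" --pt "0 0.9 0 0" --pt "0 0.9 0 0" --pt "0 0.9 0 0" --pt "-0.1 0.9 0 0"

```text
clock: 9.37
eef_pos: [0.57, 0.1188, 0.246]
tool_rot: [0.995, 0.097, -0.006, -0.008]
ft_force: [-0.4, 0.4, -1.4]
grip_width: 0.0385
grasp_force: 0.0
```

Run:
```python
from h import *
p,T=st();print(bot.get_obs()['joint_pos'])
```

```text
eef [0.57   0.1188 0.246 ] psi 11.16 zdir [-0.0131  0.0155 -0.9998] w 0.0385 g 0.0 F [-0.4  0.4 -1.4] t 9.3667
[ 0.19584929  0.40897799  0.3063669   1.47802954  0.01780611 -3.14057881]
```

>>> apply_moves --pt "0 0.9 0 0" --pt "0 0.9 0 0" --pt "-0.3 -1 0 0" --pt "-0.3 -1 0 0" --pt "-0.3 -1 0 0"

```text
clock: 9.78
eef_pos: [0.5459, 0.1559, 0.2461]
tool_rot: [0.997, 0.083, -0.005, -0.002]
ft_force: [0.9, 0.5, -0.3]
grip_width: 0.0383
grasp_force: 0.0
```

>>> apply_moves --pt "-0.3 -1 0 0" --pt "-0.3 -1 0 0" --pt "-0.3 -1 0 0" --pt "-0.3 -1 0 0" --pt "-0.3 -1 0 0"

```text
clock: 10.2
eef_pos: [0.4992, 0.2503, 0.2471]
tool_rot: [0.996, 0.084, -0.005, -0.002]
ft_force: [0.1, -0.2, 0.4]
grip_width: 0.0385
grasp_force: 0.0
```

>>> apply_moves --pt "-0.3 -1 0 0" --pt "-0.3 -1 0 0" --pt "-0.3 -1 0 0" --pt "-0.3 -1 0 0" --pt "-0.3 -1 0 0"

```text
clock: 10.62
eef_pos: [0.4529, 0.3439, 0.2479]
tool_rot: [0.996, 0.084, -0.005, -0.002]
ft_force: [1.1, 0.8, 0.1]
grip_width: 0.0389
grasp_force: 0.0
```

>>> apply_moves --pt "0 0 0 0.117" --pt "0 0 0 0.117" --pt "0 0 0 0.117" --pt "0 0 0 0.117" --pt "0 0 0 0.117"

```text
clock: 11.03
eef_pos: [0.4533, 0.3432, 0.2478]
tool_rot: [0.975, -0.223, -0.005, -0.0]
ft_force: [0.4, -0.6, -0.2]
grip_width: 0.0384
grasp_force: 0.0
```

>>> apply_moves --pt "0 0 0 0.117" --pt "0 0 0 0.117" --pt "0 0 0 0.117" --pt "0 0 0 0.117" --pt "0 0 0 0.117"

```text
clock: 11.45
eef_pos: [0.4534, 0.343, 0.2478]
tool_rot: [0.862, -0.507, -0.005, 0.001]
ft_force: [-0.7, 0.0, 0.3]
grip_width: 0.0383
grasp_force: 0.0
```

>>> apply_moves --pt "0 0 0 0.117" --pt "0 0 0 0.117" --pt "0 0 0 0.117" --pt "0 0 0 0.117" --pt "0 0 0 0.117"

```text
clock: 11.87
eef_pos: [0.4534, 0.343, 0.2478]
tool_rot: [-0.669, 0.743, 0.005, -0.003]
ft_force: [0.1, 0.4, -0.1]
grip_width: 0.0382
grasp_force: 0.0
```

Run:
```python
from h import *
p,T=st();print(bot.get_obs()['joint_pos']);shot('wrist','w2.png')
```

```text
eef [0.4534 0.343  0.2478] psi -95.99 zdir [-0.0101  0.0033 -0.9999] w 0.0382 g 0.0 F [ 0.1  0.4 -0.1] t 11.8667
[ 0.64284714  0.37640615  0.26293577  1.46347955  0.00868412 -0.82342646]
```

View pics/w2.png

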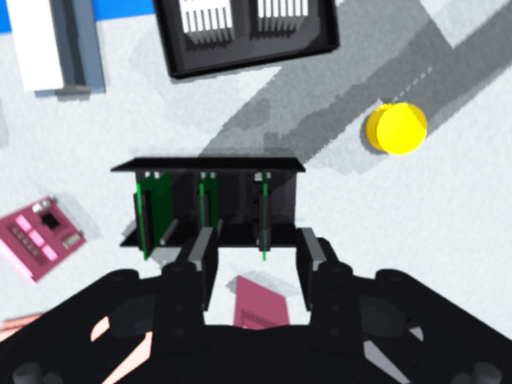

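Run:
```python
from h import *
w=load('wrist')['image'][145:270,100:310];t=load('top')['image'][170:245,95:165]
g=lambda a:np.clip(255*(a/255.)**.55,0,255).astype(np.uint8)
cv2.imwrite('pics/z2.png',g(np.vstack([cv2.resize(w,(504,300),interpolation=cv2.INTER_CUBIC),cv2.resize(t,(504,300),interpolation=cv2.INTER_CUBIC)])))
```

```text
(no output)
```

View pics/z2.png

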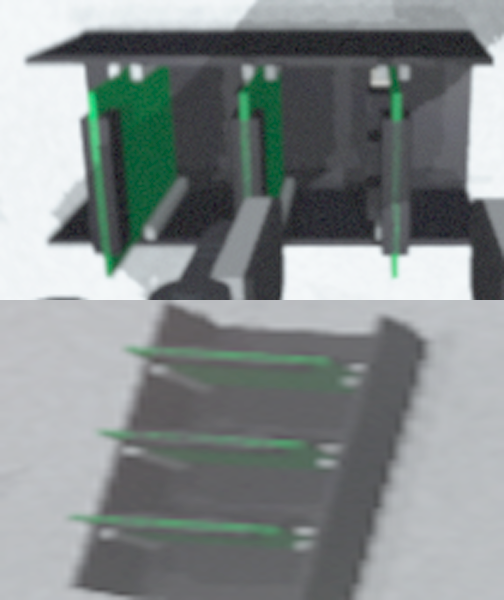

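Run:
```python
from h import *
c=load('wrist');f=lambda x,y,z=.118:onz(c,(100+x/2.4,145+y/2.4),z).round(4)
for n,a,b in [('c1',(92,92),(110,272)),('c3',(396,72),(395,276))]:
    A,B=f(*a),f(*b);print(n,A,B,(A+B)/2,np.linalg.norm(A-B),np.degrees(np.arctan2(-(B-A)[0],(B-A)[1])))
print('c2',f(244,88))
t=load('top');g=lambda x,y:onz(t,(95+x*70/504,170+y*.25),.118).round(4)
for n,a,b in [('c1',(124,349),(333,360)),('c2',(98,432),(310,443)),('c3',(70,517),(283,529))]:
    A,B=g(a[0],a[1]-300),g(b[0],b[1]-300);print(n,A,B,(A+B)/2,np.linalg.norm(A-B))
```

```text
c1 [0.5648 0.3357 0.118 ] [0.5733 0.4132 0.118 ] [0.56905 0.37445 0.118  ] 0.07796473561809854 -6.259036305122297
c3 [0.4454 0.3405 0.118 ] [0.4543 0.4278 0.118 ] [0.44985 0.38415 0.118  ] 0.08775249284208396 -5.821039565130273
c2 [0.5051 0.3405 0.118 ]
c1 [0.5716 0.4136 0.118 ] [0.5644 0.3317 0.118 ] [0.568   0.37265 0.118  ] 0.08221587437958684
c2 [0.5122 0.4193 0.118 ] [0.5052 0.337  0.118 ] [0.5087  0.37815 0.118  ] 0.08259715491468213
c3 [0.4526 0.4255 0.118 ] [0.4449 0.3435 0.118 ] [0.44875 0.3845  0.118  ] 0.08236073093410472
```

Wrist view: the three boards are at (147,220), (208,200) and (266,215). Parts are on the +x side and the bare backs face the robot, so no half turn is needed. Next I look at the stand.

>>> apply_moves --pt "0.7 -0.7 0.15 -0.011" --pt "0.93 -0.99 0.15 0" --pt "0.93 -0.99 0.15 0" --pt "0.93 -0.99 0.15 0" --pt "0.93 -0.99 0.15 0"

```text
clock: 12.33
eef_pos: [0.5389, 0.246, 0.2315]
tool_rot: [-0.677, 0.736, 0.005, -0.003]
ft_force: [0.8, 0.6, -0.2]
grip_width: 0.0387
grasp_force: 0.0
```

>>> apply_moves --pt "0.93 -0.99 0.15 0" --pt "0.2 -0.2 0 0" --pt "0 0 0 0" --pt "0 0 0 0" --pt "0 0 0 0"

```text
clock: 12.75
eef_pos: [0.5592, 0.2234, 0.2284]
tool_rot: [-0.677, 0.736, 0.005, -0.003]
ft_force: [-0.3, -0.1, 0.0]
grip_width: 0.0384
grasp_force: 0.0
```

Run:
```python
from h import *
p,T=st();c=shot('wrist','w3.png');np.savez('/tmp/w3.npz',**c)
```

```text
eef [0.5592 0.2234 0.2284] psi -94.85 zdir [-0.0105  0.0038 -0.9999] w 0.0384 g 0.0 F [-0.3 -0.1  0. ] t 12.75
```

>>> apply_moves --pt "1 0 0 0" --pt "1 0 0 0" --pt "1 0 0 0" --pt "1 0 0 0" --pt "1 0 0 0"

```text
clock: 13.22
eef_pos: [0.5505, 0.1236, 0.2284]
tool_rot: [-0.677, 0.736, 0.005, -0.002]
ft_force: [0.1, -0.5, 0.4]
grip_width: 0.0384
grasp_force: 0.0
```

>>> apply_moves --pt "1 0 0 0" --pt "1 0 0 0" --pt "1 0 0 0" --pt "1 0 0 0" --pt "1 0 0 0"

```text
clock: 13.63
eef_pos: [0.5421, 0.0239, 0.2282]
tool_rot: [-0.677, 0.736, 0.005, -0.002]
ft_force: [0.2, -0.0, -0.8]
grip_width: 0.0382
grasp_force: 0.0
```

>>> apply_moves --pt "1 0 0 0" --pt "1 0 0 0" --pt "0 0 0 0" --pt "0 0 0 0" --pt "0 0 0 0"

```text
clock: 14.05
eef_pos: [0.5391, -0.0153, 0.2279]
tool_rot: [-0.677, 0.736, 0.005, -0.002]
ft_force: [-0.4, 0.4, 0.7]
grip_width: 0.0384
grasp_force: 0.0
```

Run:
```python
from h import *
p,T=st();c=shot('wrist','w4.png');np.savez('/tmp/w4.npz',**c)
a=dict(np.load('/tmp/w3.npz'))['image'];b=c['image']
cv2.imwrite('pics/w34.png',np.vstack([cv2.resize(a[:300],(512,300)),b[:300]]))
```

```text
eef [ 0.5391 -0.0153  0.2279] psi -94.86 zdir [-0.0099  0.0039 -0.9999] w 0.0384 g 0.0 F [-0.4  0.4  0.7] t 14.05
```

View pics/w34.png

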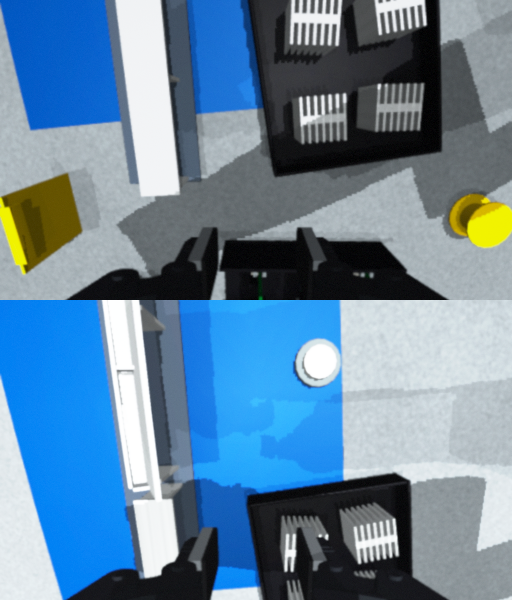

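Run:
```python
from h import *
c=dict(np.load('/tmp/w3.npz'));im=c['image'];g=im.min(2).astype(int)
L=[];R=[]
for v in range(15,185,5):
    xs=np.where(g[v,90:200]>205)[0]+90
    if len(xs)<20: continue
    L.append(onz(c,(xs[0],v),.075));R.append(onz(c,(xs[-1]+1,v),.075))
L=np.array(L);R=np.array(R)
for A in (L,R):
    k=np.polyfit(A[:,1],A[:,0],1);print(k,np.degrees(np.arctan(k[0])),(A[:,0]-np.polyval(k,A[:,1])).std())
xs=[np.where(g[150:230,u]>205)[0].max()+151 for u in (148,155,162,170)];print(xs,[onz(c,(u,x),.075).round(4) for u,x in zip((148,155,162,170),xs)])
# top camera check
t=load('top');G=t['image'].min(2).astype(int)
for u in (190,205,220,235,250):
    ys=np.where(G[140:185,u]>190)[0]+140;print(u,ys.min(),ys.max()+1,onz(t,(u,ys.min()),.075).round(4),onz(t,(u,ys.max()+1),.075).round(4))
d=dict(np.load('/tmp/w4.npz'))['image'];a=d[0:230,90:200]
cv2.imwrite('pics/z4.png',np.hstack([cv2.resize(a,(287,600),interpolation=cv2.INTER_CUBIC),cv2.resize(t['image'][145:190,255:390],(510,600),interpolation=cv2.INTER_CUBIC)]))
```

```text
[0.04817993 0.6681229 ] 2.758373908335066 0.00028684818211564735
[0.04556466 0.62867901] 2.6088581512876607 0.00031243762375546714
[np.int64(196), np.int64(196), np.int64(195), np.int64(195)] [array([0.6727, 0.2376, 0.075 ]), array([0.6654, 0.2382, 0.075 ]), array([0.658 , 0.2378, 0.075 ]), array([0.6498, 0.2385, 0.075 ])]
190 152 164 [0.6753 0.2054 0.075 ] [0.6387 0.204  0.075 ]
205 153 165 [0.6727 0.1612 0.075 ] [0.6361 0.16   0.075 ]
220 154 166 [0.67   0.1169 0.075 ] [0.6334 0.116  0.075 ]
235 155 167 [0.6673 0.0727 0.075 ] [0.6308 0.072  0.075 ]
250 156 168 [0.6646 0.0285 0.075 ] [0.6281 0.0281 0.075 ]
```

View pics/z4.png

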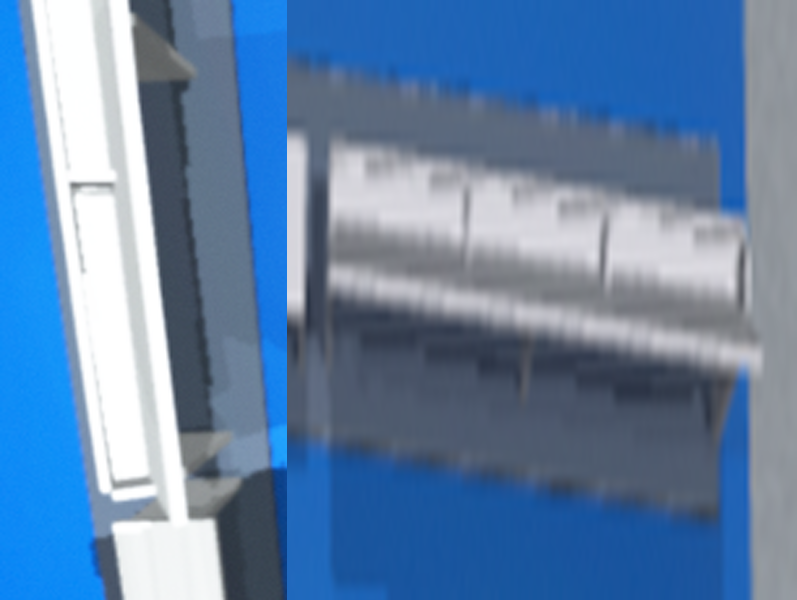

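Run:
```python
from h import *
c=dict(np.load('/tmp/w4.npz'));g=c['image'].min(2)
for v in (90,110,130): print(v,' '.join(f'{x}:{g[v,x]}' for x in range(110,160)))
t=load('top');G=t['image'].min(2)
for u in (290,320,345): print(u,' '.join(f'{x}:{G[x,u]}' for x in range(150,182)))
```

```text
90 110:118 111:121 112:123 113:144 114:224 115:253 116:254 117:254 118:244 119:207 120:233 121:253 122:254 123:255 124:254 125:254 126:255 127:255 128:255 129:255 130:255 131:255 132:255 133:254 134:251 135:231 136:208 137:203 138:201 139:203 140:205 141:215 142:242 143:253 144:254 145:255 146:255 147:254 148:230 149:126 150:72 151:63 152:61 153:63 154:64 155:64 156:62 157:63 158:67 159:67
110 110:26 111:48 112:95 113:118 114:123 115:126 116:166 117:237 118:254 119:254 120:254 121:251 122:252 123:254 124:254 125:254 126:254 127:255 128:255 129:255 130:255 131:255 132:255 133:255 134:255 135:255 136:254 137:243 138:214 139:202 140:200 141:203 142:201 143:204 144:229 145:253 146:254 147:255 148:255 149:254 150:244 151:148 152:70 153:65 154:62 155:61 156:63 157:63 158:62 159:64
130 110:20 111:19 112:20 113:29 114:56 115:95 116:119 117:122 118:129 119:184 120:246 121:254 122:254 123:252 124:243 125:250 126:254 127:255 128:255 129:255 130:255 131:255 132:255 133:255 134:255 135:255 136:255 137:255 138:254 139:251 140:230 141:206 142:199 143:199 144:202 145:203 146:221 147:246 148:254 149:255 150:255 151:255 152:252 153:205 154:99 155:65 156:65 157:64 158:63 159:64
290 150:32 151:66 152:87 153:92 154:92 155:92 156:103 157:186 158:207 159:210 160:212 161:213 162:185 163:141 164:122 165:123 166:181 167:161 168:93 169:59 170:59 171:69 172:72 173:71 174:73 175:77 176:78 177:78 178:78 179:54 180:29 181:24
320 150:29 151:31 152:33 153:77 154:91 155:91 156:92 157:92 158:141 159:172 160:201 161:213 162:213 163:213 164:168 165:129 166:125 167:140 168:195 169:153 170:82 171:63 172:51 173:64 174:72 175:72 176:76 177:77 178:78 179:79 180:84 181:57
345 150:27 151:29 152:30 153:28 154:64 155:86 156:91 157:92 158:91 159:103 160:187 161:213 162:212 163:212 164:213 165:185 166:140 167:125 168:124 169:181 170:160 171:91 172:59 173:50 174:45 175:65 176:72 177:77 178:78 179:79 180:77 181:79
```

Run:
```python
from h import *
c=dict(np.load('/tmp/w4.npz'));t=load('top')
def rel(p): return (p[0]-.0475*p[1]).round(4),p[1].round(3)
for v,a,b in ((90,135.3,141.3),(110,137.8,143.9),(130,140.5,146.3)): print(rel(onz(c,(a,v),.085)),rel(onz(c,(b,v),.144)), 'pred shelf centre line .6484')
for u,a,b in ((290,162.6,165.8),(320,164.5,167.3),(345,165.6,168.8)): print(rel(onz(t,(u,a),.085)),rel(onz(t,(u,b),.144)))
s=shot('side');im=s['image']
cv2.imwrite('pics/s1.png',cv2.resize(im[110:260,170:290],(600,600*150//120)[:2],interpolation=cv2.INTER_CUBIC)[:600])
```

```text
(np.float64(0.6479), np.float64(-0.105)) (np.float64(0.622), np.float64(-0.099)) pred shelf centre line .6484
(np.float64(0.6479), np.float64(-0.087)) (np.float64(0.6219), np.float64(-0.085)) pred shelf centre line .6484
(np.float64(0.6477), np.float64(-0.068)) (np.float64(0.6219), np.float64(-0.071)) pred shelf centre line .6484
(np.float64(0.6469), np.float64(-0.088)) (np.float64(0.6207), np.float64(-0.084))
(np.float64(0.646), np.float64(-0.175)) (np.float64(0.621), np.float64(-0.167))
(np.float64(0.6468), np.float64(-0.248)) (np.float64(0.6206), np.float64(-0.236))
```

Run:
```python
from h import *
from scipy.optimize import least_squares
o=bot.get_obs();p=o['eef_pos'];q=o['joint_pos']
D=[(.2414,.0039,np.hypot(.135,.4808),.2201),(.3764,.2629,np.hypot(.4534,.343),.2478),(.409,.3064,np.hypot(.57,.1188),.246),(q[1],q[2],np.hypot(p[0],p[1]),p[2])]
f=lambda v:np.ravel([(v[0]*np.sin(a)+v[1]*np.cos(a-b)+v[3]-r,v[2]+v[0]*np.cos(a)-v[1]*np.sin(a-b)-z) for a,b,r,z in D])
s=least_squares(f,[.4,.4,.1,0]);v=s.x;print(v,np.abs(s.fun).max())
a=np.linspace(0,1.8,400)
for b in (1.28,1.2,1.0):
  r=v[0]*np.sin(a)+v[1]*np.cos(a-b)+v[3];z=v[2]+v[0]*np.cos(a)-v[1]*np.sin(a-b)
  print(b,[(Z,np.interp(-Z,-z,r).round(3)) for Z in (.12,.18,.22,.24,.26,.28,.3)])
```

```text
[ 0.47039795  0.38525323 -0.14608898  0.01196818] 0.0013873084553888138
1.28 [(0.12, np.float64(0.816)), (0.18, np.float64(0.793)), (0.22, np.float64(0.775)), (0.24, np.float64(0.766)), (0.26, np.float64(0.755)), (0.28, np.float64(0.744)), (0.3, np.float64(0.732))]
1.2 [(0.12, np.float64(0.81)), (0.18, np.float64(0.787)), (0.22, np.float64(0.769)), (0.24, np.float64(0.759)), (0.26, np.float64(0.749)), (0.28, np.float64(0.737)), (0.3, np.float64(0.725))]
1.0 [(0.12, np.float64(0.789)), (0.18, np.float64(0.766)), (0.22, np.float64(0.747)), (0.24, np.float64(0.737)), (0.26, np.float64(0.726)), (0.28, np.float64(0.714)), (0.3, np.float64(0.702))]
```

>>> apply_moves --pt "-0.975 0.309 0 0" --pt "-0.975 0.309 0 0" --pt "-0.975 0.309 0 0" --pt "-0.975 0.309 0 0" --pt "-0.975 0.309 0 0"

```text
clock: 14.57
eef_pos: [0.5163, 0.0854, 0.2282]
tool_rot: [-0.677, 0.736, 0.005, -0.003]
ft_force: [0.6, 0.2, 0.0]
grip_width: 0.0383
grasp_force: 0.0
```

>>> apply_moves --pt "-0.975 0.309 0 0" --pt "-0.975 0.309 0 0" --pt "-0.975 0.309 0 0" --pt "-0.975 0.309 0 0" --pt "-0.975 0.309 0 0"

```text
clock: 14.98
eef_pos: [0.4936, 0.1853, 0.2288]
tool_rot: [-0.677, 0.736, 0.005, -0.003]
ft_force: [0.3, 0.3, -0.5]
grip_width: 0.0385
grasp_force: 0.0
```

>>> apply_moves --pt "-0.975 0.309 0 0" --pt "-0.975 0.309 0 0" --pt "-0.975 0.309 0 0" --pt "-0.975 0.309 0 0" --pt "-0.975 0.309 0 0"

```text
clock: 15.4
eef_pos: [0.471, 0.2851, 0.2293]
tool_rot: [-0.677, 0.736, 0.005, -0.003]
ft_force: [0.3, 0.2, -0.2]
grip_width: 0.0385
grasp_force: 0.0
```

>>> apply_moves --pt "-0.975 0.309 0 0" --pt "-0.975 0.309 0 0" --pt "-0.975 0.309 0 0" --pt "-0.975 0.309 0 0.007" --pt "-0.975 0.309 0 0"

```text
clock: 15.82
eef_pos: [0.4485, 0.3848, 0.2298]
tool_rot: [-0.674, 0.739, 0.005, -0.003]
ft_force: [-0.1, 0.2, -0.1]
grip_width: 0.0381
grasp_force: 0.0
```

Run:
```python
from h import *
to((.449,.384,.117),-95.3); shot('wrist')
```

```text
eef [0.4485 0.3848 0.2298] psi -95.26 zdir [-0.0106  0.0035 -0.9999] w 0.0381 g 0.0 F [-0.1  0.2 -0.1] t 15.8167
units [ 0.05 -0.09  5.64] roll units 0.001
```

Descend on the near board, close, and draw it up.

>>> apply_moves --pt "0 -0.09 1 0" --pt "0 0 1 0" --pt "0 0 1 0" --pt "0 0 1 0" --pt "0 0 1 0"

```text
clock: 16.28
eef_pos: [0.4496, 0.3839, 0.1289]
tool_rot: [-0.674, 0.739, 0.005, -0.003]
ft_force: [0.2, 0.2, 1.0]
grip_width: 0.0383
grasp_force: 0.0
```

>>> apply_moves --claw 1 --pt "0 0 0.64 0" --pt "0 0 0 0" --pt "0 0 0 0" --pt "0 0 0 0" --pt "0 0 0 0"

```text
clock: 16.7
eef_pos: [0.4509, 0.384, 0.1186]
tool_rot: [-0.673, 0.739, 0.005, -0.001]
ft_force: [0.2, 0.2, 0.2]
grip_width: -0.0001
grasp_force: 0.0
```

Run:
```python
from h import *
st()
```

```text
eef [0.4509 0.384  0.1186] psi -95.33 zdir [-0.0084  0.0053 -1.    ] w -0.0001 g 0.0 F [0.2 0.2 0.2] t 16.7
```

Run:
```python
from h import *
c=shot('wrist','w5.png');s=shot('side')
cv2.imwrite('pics/w5s.png',np.hstack([c['image'],cv2.resize(s['image'][240:340,160:270],(288,384)[:2],interpolation=cv2.INTER_CUBIC)]))
```

```text
(no output)
```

View pics/w5s.png

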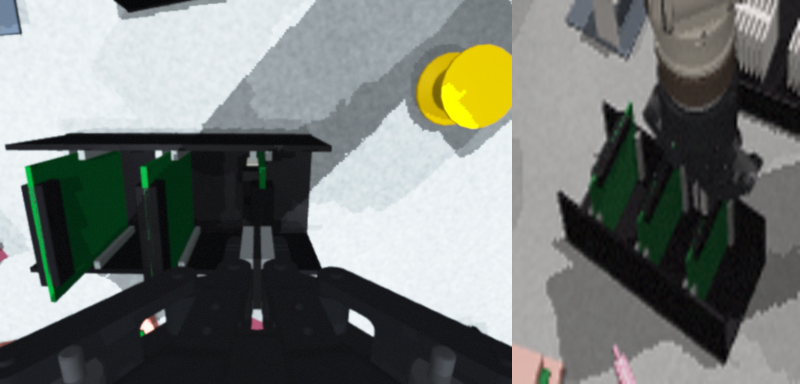

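Run:
```python
from h import *
c=load('wrist')['image'][130:290,180:340];s=load('side')['image'][250:330,190:270]
g=lambda a:np.clip(255*(a/255.)**.45,0,255).astype(np.uint8)
cv2.imwrite('pics/z5.png',g(np.hstack([cv2.resize(c,(400,400),interpolation=cv2.INTER_CUBIC),cv2.resize(s,(400,400),interpolation=cv2.INTER_CUBIC)])))
w=load('wrist')
for X in [(.449,.354,.118),(.449,.414,.118),(.4509,.384,.0966)]: print(((proj(w,X)-[180,130])*2.5).round())
```

```text
[194. 120.]
[219. 379.]
[197. 222.]
```

View pics/z5.png

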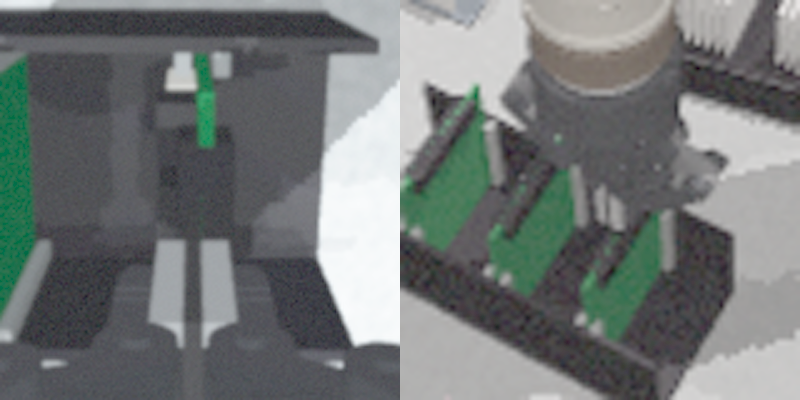

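Run:
```python
from h import *
s=load('side');w=dict(np.load('/tmp/wrist.npz'))
for z in (.09,.1,.11,.118): print(z,[proj(s,(x,y,z)).round(1) for x,y in ((.564,.333),(.505,.338),(.4445,.343),(.4527,.425))])
def tri(c1,p1,c2,p2):
    o1,d1=ray(c1,p1);o2,d2=ray(c2,p2)
    k=np.linalg.lstsq(np.c_[d1,-d2],o2-o1,rcond=None)[0];return (o1+k[0]*d1+o2+k[1]*d2)/2,np.linalg.norm(o1+k[0]*d1-o2-k[1]*d2)
t=load('top')
print(tri(t,(95+333*70/504,170+60*.25),s,(205.6,267.6)))
```

```text
0.09 [array([205.9, 270.7]), array([223.4, 278.9]), array([241.8, 287.7]), array([226.9, 311.4])]
0.1 [array([205.6, 268.9]), array([223.2, 277.2]), array([241.7, 285.9]), array([226.8, 309.8])]
0.11 [array([205.3, 267.1]), array([223. , 275.4]), array([241.6, 284.2]), array([226.6, 308.2])]
0.118 [array([205.1, 265.7]), array([222.8, 274. ]), array([241.5, 282.8]), array([226.4, 306.8])]
(array([0.56468995, 0.3336636 , 0.10896971]), np.float64(0.003584452184468402))
```

Run:
```python
from h import *
w=load('wrist')
o=-w['R'].T@w['t'];print('cam',o)
for z in (.09,.1,.11,.118,.125):
    a=onz(w,(28,167),z);b=onz(w,(143,168),z);e=onz(w,(180+205/2.5,130+92/2.5),z);k=onz(w,(180+207/2.5,130+148/2.5),z)
    a2=onz(w,(55,298),z)
    print(z,a.round(4),b.round(4),e.round(4),np.linalg.norm(a-b).round(4),np.linalg.norm(b-e).round(4),'edge10',np.linalg.norm(e-k).round(4),'80:',np.linalg.norm(a-a2).round(4))
```

```text
cam [0.44756486 0.31842502 0.27220763]
0.09 [0.5871 0.3403 0.09  ] [0.517  0.3479 0.09  ] [0.4461 0.3539 0.09  ] 0.0705 0.0712 edge10 0.0138 80: 0.0911
0.1 [0.5795 0.3391 0.1   ] [0.5132 0.3462 0.1   ] [0.4462 0.352  0.1   ] 0.0667 0.0672 edge10 0.0131 80: 0.0861
0.11 [0.5718 0.3379 0.11  ] [0.5094 0.3446 0.11  ] [0.4463 0.35   0.11  ] 0.0628 0.0633 edge10 0.0123 80: 0.0811
0.118 [0.5657 0.337  0.118 ] [0.5063 0.3433 0.118 ] [0.4463 0.3485 0.118 ] 0.0597 0.0602 edge10 0.0117 80: 0.0771
0.125 [0.5603 0.3361 0.125 ] [0.5037 0.3422 0.125 ] [0.4464 0.3471 0.125 ] 0.057 0.0575 edge10 0.0112 80: 0.0736
```

>>> apply_moves --claw 0.55 --pt "0 0 -0.5 0" --pt "0 0 0 0" --pt "0 0 0 0" --pt "0 0 0 0" --pt "0 0 0 0"

```text
clock: 17.22
eef_pos: [0.4504, 0.3829, 0.1271]
tool_rot: [-0.673, 0.739, 0.005, -0.003]
ft_force: [0.4, -0.3, -0.7]
grip_width: 0.0379
grasp_force: 0.0
```

>>> apply_moves --pt "0 0 0.3 0" --pt "0 0 0.3 0" --pt "0 0 0.3 0" --pt "0 0 0.3 0" --pt "0 0 0 0"

```text
clock: 17.63
eef_pos: [0.449, 0.3822, 0.1008]
tool_rot: [-0.673, 0.739, 0.005, -0.005]
ft_force: [-0.2, -0.5, -0.7]
grip_width: 0.0385
grasp_force: 0.0
```

>>> apply_moves --claw 1 --pt "0 0 0 0" --pt "0 0 0 0" --pt "0 0 0 0" --pt "0 0 0 0" --pt "0 0 0 0"

```text
clock: 18.05
eef_pos: [0.4503, 0.3832, 0.1033]
tool_rot: [-0.673, 0.739, 0.005, -0.002]
ft_force: [0.9, -1.0, 0.6]
grip_width: 0.0094
grasp_force: 58.7
```

>>> apply_moves --pt "0 0 -0.2 0" --pt "0 0 -0.5 0" --pt "0 0 -0.8 0" --pt "0 0 -1 0" --pt "0 0 -1 0"

```text
clock: 18.47
eef_pos: [0.4507, 0.3827, 0.1743]
tool_rot: [-0.673, 0.739, 0.005, -0.003]
ft_force: [0.5, 0.3, -1.4]
grip_width: 0.009
grasp_force: 58.6
```

>>> apply_moves --pt "0 0 -1 0" --pt "0 0 -1 0" --pt "0 0 -1 0" --pt "0 0 -1 0" --pt "0 0 0 0"

```text
clock: 18.88
eef_pos: [0.4534, 0.384, 0.2588]
tool_rot: [-0.673, 0.739, 0.005, 0.002]
ft_force: [1.0, 0.6, -0.4]
grip_width: 0.0097
grasp_force: 58.7
```

Run:
```python
from h import *
to((.6345+.006,-.281,.25),-92.75);c=shot('side');w=shot('wrist')
cv2.imwrite('pics/w6s.png',np.hstack([cv2.resize(w['image'],(400,300)),cv2.resize(c['image'][180:330,150:350],(400,300),interpolation=cv2.INTER_CUBIC)]))
```

```text
eef [0.4534 0.384  0.2588] psi -95.36 zdir [-0.0033  0.0095 -0.9999] w 0.0097 g 58.7 F [ 1.   0.6 -0.4] t 18.8833
units [ 32.23 -12.42   0.1 ] roll units -0.043
```

View pics/w6s.png

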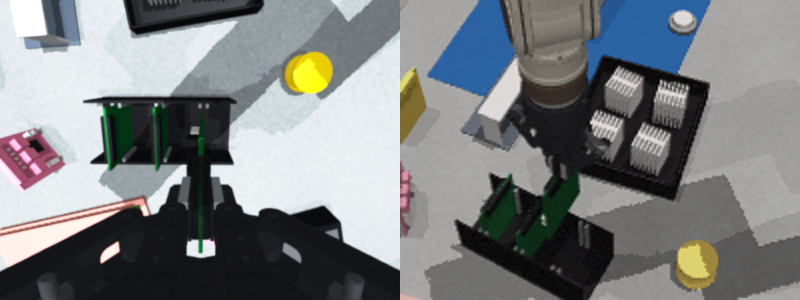

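>>> apply_moves --pt "0 0 0 -0.043" --pt "0.5 -0.15 0 0" --pt "0.98 -0.325 0 0" --pt "0.98 -0.325 0 0" --pt "0.98 -0.325 0 0"

```text
clock: 19.4
eef_pos: [0.4702, 0.311, 0.2508]
tool_rot: [-0.69, 0.724, 0.005, -0.004]
ft_force: [1.3, 0.0, -0.6]
grip_width: 0.0095
grasp_force: 58.6
```

>>> apply_moves --pt "0.98 -0.325 0 0" --pt "0.98 -0.325 0 0" --pt "0.98 -0.325 0 0" --pt "0.98 -0.325 0 0" --pt "0.98 -0.325 0 0"

```text
clock: 19.82
eef_pos: [0.4979, 0.2112, 0.2504]
tool_rot: [-0.689, 0.725, 0.005, -0.004]
ft_force: [-0.9, -0.3, -0.6]
grip_width: 0.0095
grasp_force: 58.6
```

>>> apply_moves --pt "0.98 -0.325 0 0" --pt "0.98 -0.325 0 0" --pt "0.98 -0.325 0 0" --pt "0.98 -0.325 0 0" --pt "0.98 -0.325 0 0"

```text
clock: 20.23
eef_pos: [0.5254, 0.1119, 0.2498]
tool_rot: [-0.689, 0.725, 0.005, -0.004]
ft_force: [0.4, 0.3, -1.9]
grip_width: 0.0093
grasp_force: 58.6
```

>>> apply_moves --pt "0.98 -0.325 0 0" --pt "0.98 -0.325 0 0" --pt "0.98 -0.325 0 0" --pt "0.98 -0.325 0 0" --pt "0.98 -0.325 0 0"

```text
clock: 20.65
eef_pos: [0.553, 0.0126, 0.2491]
tool_rot: [-0.689, 0.725, 0.006, -0.004]
ft_force: [-0.7, -0.4, -1.2]
grip_width: 0.009
grasp_force: 58.6
```

>>> apply_moves --pt "0.98 -0.325 0 0" --pt "0.98 -0.325 0 0" --pt "0.98 -0.325 0 0" --pt "0.98 -0.325 0 0" --pt "0.98 -0.325 0 0"

```text
clock: 21.07
eef_pos: [0.5806, -0.0867, 0.2484]
tool_rot: [-0.689, 0.725, 0.006, -0.004]
ft_force: [-0.3, 0.5, -1.7]
grip_width: 0.0095
grasp_force: 58.6
```

>>> apply_moves --pt "0.98 -0.325 0 0" --pt "0.98 -0.325 0 0" --pt "0.98 -0.325 0 0" --pt "0.98 -0.325 0 0" --pt "0.98 -0.325 0 0"

```text
clock: 21.48
eef_pos: [0.6083, -0.186, 0.2477]
tool_rot: [-0.689, 0.725, 0.006, -0.004]
ft_force: [-0.6, -1.2, -1.3]
grip_width: 0.0096
grasp_force: 58.6
```

>>> apply_moves --pt "0.9 -0.4 0 0" --pt "0.9 -0.4 0 0" --pt "0.8 -0.4 0 0" --pt "0.3 -0.2 0 0" --pt "0 0 0 0"

```text
clock: 21.9
eef_pos: [0.6336, -0.2462, 0.2462]
tool_rot: [-0.688, 0.725, 0.006, -0.004]
ft_force: [0.2, 0.6, -2.1]
grip_width: 0.0092
grasp_force: 58.7
```

Run:
```python
from h import *
to((.6345+.004,-.281,.20),-92.75)
```

```text
eef [ 0.6336 -0.2462  0.2462] psi -92.99 zdir [-0.0141  0.0041 -0.9999] w 0.0092 g 58.7 F [ 0.2  0.6 -2.1] t 21.9
units [ 1.73 -0.37  2.3 ] roll units -0.004
```

>>> apply_moves --pt "0.9 -0.2 0 0" --pt "0.85 -0.2 0.3 -0.004" --pt "0 0 0.7 0" --pt "0 0 0.7 0" --pt "0 0 0.6 0"

```text
clock: 22.32
eef_pos: [0.6391, -0.2788, 0.2007]
tool_rot: [-0.691, 0.723, 0.006, -0.003]
ft_force: [0.2, -0.3, -1.3]
grip_width: 0.0095
grasp_force: 58.8
```

>>> apply_moves --pt "0 0 0.15 0" --pt "0 0 0 0" --pt "0 0 0 0" --pt "0 0 0 0" --pt "0 0 0 0"

```text
clock: 22.73
eef_pos: [0.6408, -0.279, 0.2011]
tool_rot: [-0.691, 0.723, 0.004, -0.002]
ft_force: [-0.4, -0.1, -1.6]
grip_width: 0.0093
grasp_force: 58.8
```

Run:
```python
from h import *
to((.6345+.003,-.281,.186),-92.75)
t=shot('top');s=shot('side')
cv2.imwrite('pics/p1.png',np.hstack([cv2.resize(t['image'][130:200,310:400],(400,311),interpolation=cv2.INTER_CUBIC),cv2.resize(s['image'][90:190,210:310],(311,311),interpolation=cv2.INTER_CUBIC)]))
```

```text
eef [ 0.6408 -0.279   0.2011] psi -92.53 zdir [-0.0086  0.0025 -1.    ] w 0.0093 g 58.8 F [-0.4 -0.1 -1.6] t 22.7333
units [0.11 0.15 0.76] roll units 0.004
```

>>> apply_moves --pt "0 0 0 0" --pt "0 0 0 0" --pt "0 0 0 0" --pt "0 0 0 0" --pt "0 0 0 0"

```text
clock: 23.25
eef_pos: [0.6403, -0.279, 0.1998]
tool_rot: [-0.691, 0.723, 0.005, -0.003]
ft_force: [0.3, 0.1, -1.7]
grip_width: 0.0092
grasp_force: 58.8
```

Run:
```python
from h import *
to((.6345+.003,-.281,.186),-92.75);print(bot.get_obs()['joint_pos'])
```

```text
eef [ 0.6403 -0.279   0.1998] psi -92.54 zdir [-0.0106  0.0035 -0.9999] w 0.0092 g 58.8 F [ 0.3  0.1 -1.7] t 23.25
units [0.11 0.13 0.69] roll units 0.003
[-4.10451184e-01  6.83836052e-01  6.42839733e-01  1.54090547e+00
 -1.04554745e-03 -1.93688239e+00]
```

>>> apply_moves --pt "0 0.1 0.3 0" --pt "0 0 0.2 0" --pt "0 0 0.1 0" --pt "0 0 0 0" --pt "0 0 0 0"

```text
clock: 23.67
eef_pos: [0.6379, -0.2788, 0.1874]
tool_rot: [-0.691, 0.723, 0.005, -0.003]
ft_force: [1.4, -0.6, -1.1]
grip_width: 0.0094
grasp_force: 58.8
```

>>> apply_moves --pt "0 0 0.05 0" --pt "0 0 0.05 0" --pt "0 0 0 0" --pt "0 0 0 0" --pt "0 0 0 0"

```text
clock: 24.08
eef_pos: [0.6382, -0.2789, 0.1859]
tool_rot: [-0.691, 0.723, 0.005, -0.003]
ft_force: [-0.3, 0.4, -0.6]
grip_width: 0.0091
grasp_force: 58.8
```

>>> apply_moves --pt "0 0 0.05 0" --pt "0 0 0.05 0" --pt "0 0 0 0" --pt "0 0 0 0" --pt "0 0 0 0"

```text
clock: 24.5
eef_pos: [0.6381, -0.2789, 0.1838]
tool_rot: [-0.691, 0.723, 0.005, -0.003]
ft_force: [0.0, -0.9, -1.4]
grip_width: 0.0093
grasp_force: 58.8
```

Clean descent so far. I keep going by 1 mm rows until contact.

>>> apply_moves --pt "0 0 0.05 0" --pt "0 0 0.05 0" --pt "0 0 0 0" --pt "0 0 0 0" --pt "0 0 0 0"

```text
clock: 24.92
eef_pos: [0.6383, -0.2789, 0.1822]
tool_rot: [-0.691, 0.723, 0.005, -0.003]
ft_force: [-0.3, -0.5, 1.0]
grip_width: 0.0093
grasp_force: 59.0
```

Run:
```python
from h import *
st()
```

```text
eef [ 0.6383 -0.2789  0.1822] psi -92.54 zdir [-0.0099  0.0031 -0.9999] w 0.0093 g 59.0 F [-0.3 -0.5  1. ] t 24.9167
```

>>> apply_moves --pt "0 0 0.05 0" --pt "0 0 0 0" --pt "0 0 0 0" --pt "0 0 0 0" --pt "0 0 0 0"

```text
clock: 25.33
eef_pos: [0.6386, -0.279, 0.182]
tool_rot: [-0.691, 0.723, 0.004, -0.002]
ft_force: [0.1, 0.7, 5.0]
grip_width: 0.0093
grasp_force: 59.6
```

>>> apply_moves --claw 0.82 --pt "0 0 0 0" --pt "0 0 0 0" --pt "0 0 -0.1 0" --pt "0 0 -0.05 0" --pt "0 0 0 0"

```text
clock: 25.75
eef_pos: [0.6381, -0.2788, 0.1836]
tool_rot: [-0.691, 0.723, 0.005, -0.003]
ft_force: [1.1, 0.7, 0.8]
grip_width: 0.0154
grasp_force: 0.0
```

>>> apply_moves --claw 0.77 --pt "0 0.14 0 0" --pt "0 0.14 0.01 0" --pt "0 0.14 0.02 0" --pt "0 0.14 0.03 0" --pt "0 0 0 0"

```text
clock: 26.17
eef_pos: [0.6261, -0.2784, 0.1827]
tool_rot: [-0.691, 0.723, 0.005, -0.003]
ft_force: [-1.1, -0.3, -0.7]
grip_width: 0.0196
grasp_force: 0.1
```

Run:
```python
from h import *
st();t=shot('top');s=shot('side');w=shot('wrist')
cv2.imwrite('pics/p2.png',np.hstack([cv2.resize(w['image'][60:384],(380,300),interpolation=cv2.INTER_CUBIC),cv2.resize(s['image'][90:190,230:330],(300,300),interpolation=cv2.INTER_CUBIC)]))
```

```text
eef [ 0.6261 -0.2784  0.1827] psi -92.56 zdir [-0.0112  0.0036 -0.9999] w 0.0196 g 0.1 F [-1.1 -0.3 -0.7] t 26.1667
```

View pics/p2.png

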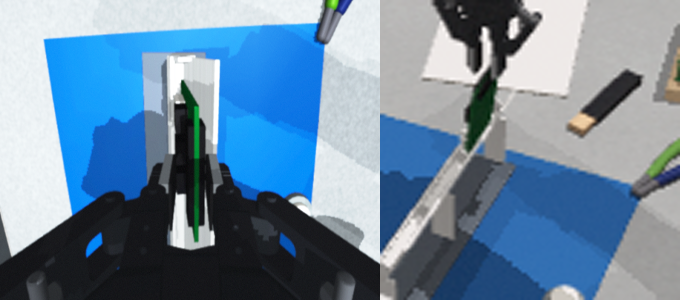

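Run:
```python
from h import *
w=load('wrist');h=cv2.cvtColor(w['image'],cv2.COLOR_BGR2HSV)
m=(h[...,0]>50)&(h[...,0]<75)&(h[...,1]>120)&(h[...,2]>70);m[:, :220]=0;m[:,300:]=0
for v in range(140,330,15):
    x=np.where(m[v])[0]
    if len(x): print(v,x.min(),x.max(),onz(w,(x.max(),v),.193).round(4),onz(w,(x.min(),v),.193).round(4),h[v,x.max(),2])
```

```text
185 261 267 [ 0.622  -0.3073  0.193 ] [ 0.6249 -0.3074  0.193 ] 164
200 261 268 [ 0.6218 -0.2998  0.193 ] [ 0.6252 -0.3     0.193 ] 101
215 261 268 [ 0.6221 -0.2921  0.193 ] [ 0.6255 -0.2923  0.193 ] 89
230 261 268 [ 0.6223 -0.2842  0.193 ] [ 0.6258 -0.2844  0.193 ] 78
245 264 266 [ 0.6236 -0.2761  0.193 ] [ 0.6246 -0.2762  0.193 ] 72
260 263 267 [ 0.6234 -0.2677  0.193 ] [ 0.6255 -0.2678  0.193 ] 74
275 262 266 [ 0.6243 -0.2591  0.193 ] [ 0.6263 -0.2592  0.193 ] 87
290 262 267 [ 0.624  -0.2502  0.193 ] [ 0.6267 -0.2503  0.193 ] 88
305 262 266 [ 0.6249 -0.241   0.193 ] [ 0.627  -0.2411  0.193 ] 117
320 263 266 [ 0.6252 -0.2315  0.193 ] [ 0.6269 -0.2315  0.193 ] 132
```

Run:
```python
from h import *
w=load('wrist');h=cv2.cvtColor(w['image'],cv2.COLOR_BGR2HSV)
for v in list(range(136,190,4))+list(range(312,336,2)): print(v,[(x,*h[v,x]) for x in (262,265,268)])
for z in (.19,.197): print([onz(w,(265,v),z).round(4)[1] for v in (160,170,180,320,326)])
# rib / ledge ends: project predicted
for n,X in dict(rib01=(.6345-.0025+.006,-.281-.0525,.1),rib12=(.6345+.0025+.006,-.281+.0525,.1)).items(): print(n,proj(w,X),proj(load('top'),X))
```

```text
136 [(262, np.uint8(90), np.uint8(7), np.uint8(218)), (265, np.uint8(95), np.uint8(7), np.uint8(220)), (268, np.uint8(94), np.uint8(8), np.uint8(220))]
140 [(262, np.uint8(94), np.uint8(8), np.uint8(220)), (265, np.uint8(100), np.uint8(7), np.uint8(221)), (268, np.uint8(100), np.uint8(7), np.uint8(219))]
144 [(262, np.uint8(95), np.uint8(7), np.uint8(220)), (265, np.uint8(96), np.uint8(6), np.uint8(219)), (268, np.uint8(95), np.uint8(7), np.uint8(219))]
148 [(262, np.uint8(90), np.uint8(9), np.uint8(188)), (265, np.uint8(95), np.uint8(8), np.uint8(195)), (268, np.uint8(94), np.uint8(9), np.uint8(201))]
152 [(262, np.uint8(103), np.uint8(9), np.uint8(188)), (265, np.uint8(99), np.uint8(9), np.uint8(189)), (268, np.uint8(94), np.uint8(10), np.uint8(186))]
156 [(262, np.uint8(99), np.uint8(9), np.uint8(188)), (265, np.uint8(90), np.uint8(8), np.uint8(187)), (268, np.uint8(94), np.uint8(10), np.uint8(185))]
160 [(262, np.uint8(95), np.uint8(8), np.uint8(187)), (265, np.uint8(100), np.uint8(8), np.uint8(187)), (268, np.uint8(90), np.uint8(7), np.uint8(184))]
164 [(262, np.uint8(90), np.ui
[... 2555 characters left out ...]
8(26)), (268, np.uint8(105), np.uint8(39), np.uint8(26))]
332 [(262, np.uint8(105), np.uint8(20), np.uint8(25)), (265, np.uint8(128), np.uint8(39), np.uint8(26)), (268, np.uint8(126), np.uint8(49), np.uint8(26))]
334 [(262, np.uint8(128), np.uint8(43), np.uint8(24)), (265, np.uint8(98), np.uint8(49), np.uint8(21)), (268, np.uint8(90), np.uint8(51), np.uint8(20))]
[np.float64(-0.3189), np.float64(-0.314), np.float64(-0.3091), np.float64(-0.2291), np.float64(-0.2251)]
[np.float64(-0.3201), np.float64(-0.3154), np.float64(-0.3107), np.float64(-0.2346), np.float64(-0.2308)]
rib01 [238.99090099 121.34346378] [375.73077067 163.43700723]
rib12 [240.50017411 250.26220947] [339.10261087 161.46334993]
```

Run:
```python
from h import *
for n,(u0,u1,v0,v1) in dict(top=(320,390,130,190),side=(250,330,90,190)).items():
    c=load(n);h=cv2.cvtColor(c['image'],cv2.COLOR_BGR2HSV)
    m=(h[...,0]>50)&(h[...,0]<80)&(h[...,1]>100)&(h[...,2]>40)
    M=np.zeros_like(m);M[v0:v1,u0:u1]=m[v0:v1,u0:u1]
    ys,xs=np.where(M);print(n,len(xs),xs.min(),xs.max(),ys.min(),ys.max())
    for u in (xs.min(),xs.max()): vv=ys[xs==u];print(u,vv.min(),vv.max(),onz(c,(u,vv.min()),.193).round(4),onz(c,(u,vv.max()),.193).round(4))
```

```text
top 2 349 350 158 158
349 158 158 [ 0.626  -0.2387  0.193 ] [ 0.626  -0.2387  0.193 ]
350 158 158 [ 0.6261 -0.2414  0.193 ] [ 0.6261 -0.2414  0.193 ]
side 103 259 329 115 139
259 135 139 [ 0.6026 -0.1675  0.193 ] [ 0.5948 -0.1486  0.193 ]
329 115 116 [ 0.4097 -0.3652  0.193 ] [ 0.4081 -0.3597  0.193 ]
```

>>> apply_moves --pt "0 -0.14 -0.03 0" --pt "0 -0.14 -0.02 0" --pt "0 -0.14 0 0" --pt "0 -0.14 0 0" --pt "0 0 0.1 0"

```text
clock: 26.73
eef_pos: [0.6391, -0.2788, 0.1818]
tool_rot: [-0.691, 0.722, 0.004, -0.002]
ft_force: [-0.1, 0.7, 0.5]
grip_width: 0.0203
grasp_force: 0.0
```

>>> apply_moves --claw 1 --pt "0 0 0 0" --pt "0 0 0 0" --pt "0 0 0 0" --pt "0 0 0 0" --pt "0 0 0 0"

```text
clock: 27.15
eef_pos: [0.6379, -0.2788, 0.1814]
tool_rot: [-0.691, 0.723, 0.005, -0.003]
ft_force: [-0.6, -0.2, -2.4]
grip_width: 0.0094
grasp_force: 58.6
```

>>> apply_moves --pt "0 0 -0.1 0" --pt "0 0 -0.1 0" --pt "0.15 0 0 0" --pt "0.15 0 0 0" --pt "0.13 0 0 0"

```text
clock: 27.57
eef_pos: [0.6378, -0.2879, 0.1857]
tool_rot: [-0.691, 0.723, 0.005, -0.003]
ft_force: [0.4, -0.3, -1.5]
grip_width: 0.0096
grasp_force: 58.6
```

Run:
```python
from h import *
st()
```

```text
eef [ 0.6378 -0.2879  0.1857] psi -92.55 zdir [-0.0103  0.0031 -0.9999] w 0.0096 g 58.6 F [ 0.4 -0.3 -1.5] t 27.5667
```

```bash
cat >> h.py <<'E'
def edge(ztop,u0=225,u1=290):
    w=shot('wrist');h=cv2.cvtColor(w['image'],cv2.COLOR_BGR2HSV)
    m=(h[...,0]>55)&(h[...,0]<80)&(h[...,1]>90)&(h[...,2]>50)
    m[:,:u0]=0;m[:,u1:]=0
    ys,xs=np.where(m);o=[]
    for v in (ys.min(),ys.max()):
        u=xs[abs(ys-v)<=1].mean();o.append(onz(w,(u,v),ztop));print((u,v),o[-1].round(4))
    print('centre',((o[0]+o[1])/2).round(4),'len',np.linalg.norm(o[0]-o[1]).round(4))
E
python3 - <<'E'
from h import *
edge(.2007)
w=load('wrist');h=cv2.cvtColor(w['image'],cv2.COLOR_BGR2HSV)
for v in range(150,200,6): print(v,[tuple(int(q) for q in h[v,x]) for x in (250,256,262)])
E
```

```text
(np.float64(259.5), np.int64(147)) [ 0.636  -0.3357  0.2007]
(np.float64(256.77777777777777), np.int64(323)) [ 0.6413 -0.2432  0.2007]
centre [ 0.6386 -0.2894  0.2007] len 0.0927
150 [(90, 2, 249), (98, 4, 243), (84, 15, 167)]
156 [(90, 7, 185), (75, 38, 135), (87, 14, 167)]
162 [(60, 3, 163), (68, 119, 75), (81, 15, 170)]
168 [(30, 7, 151), (68, 187, 64), (81, 15, 170)]
174 [(105, 102, 15), (70, 238, 59), (78, 17, 181)]
180 [(120, 15, 34), (71, 231, 191), (75, 14, 177)]
186 [(115, 46, 33), (71, 243, 164), (78, 14, 177)]
192 [(150, 17, 15), (71, 253, 152), (75, 34, 15)]
198 [(113, 35, 29), (71, 245, 151), (114, 40, 32)]
```

>>> apply_moves --pt "0 0 0.05 0" --pt "0 0 0.05 0" --pt "0 0 0.05 0" --pt "0 0 0 0" --pt "0 0 0 0"

```text
clock: 28.03
eef_pos: [0.6377, -0.2873, 0.1824]
tool_rot: [-0.691, 0.723, 0.005, -0.003]
ft_force: [-0.1, 0.2, -1.0]
grip_width: 0.009
grasp_force: 58.6
```

>>> apply_moves --pt "0 0 0.05 0" --pt "0 0 0 0" --pt "0 0 0 0" --pt "0 0 0 0" --pt "0 0 0 0"

```text
clock: 28.45
eef_pos: [0.6378, -0.2874, 0.1817]
tool_rot: [-0.691, 0.723, 0.005, -0.003]
ft_force: [0.3, -0.0, -0.8]
grip_width: 0.0097
grasp_force: 58.6
```

>>> apply_moves --pt "0 0 0.05 0" --pt "0 0 0.03 0" --pt "0 0 0 0" --pt "0 0 0 0" --pt "0 0 0 0"

```text
clock: 28.87
eef_pos: [0.6382, -0.2876, 0.181]
tool_rot: [-0.691, 0.723, 0.004, -0.002]
ft_force: [0.5, -0.5, 4.4]
grip_width: 0.0095
grasp_force: 59.3
```

Run:
```python
from h import *
st()
```

```text
eef [ 0.6382 -0.2876  0.181 ] psi -92.54 zdir [-0.0087  0.0026 -1.    ] w 0.0095 g 59.3 F [ 0.5 -0.5  4.4] t 28.8667
```

>>> apply_moves --claw 0.82 --pt "0 0 0 0" --pt "0 0 0 0" --pt "0 0 -0.1 0" --pt "0 0 -0.05 0" --pt "0 0 0 0"

```text
clock: 29.28
eef_pos: [0.6378, -0.2874, 0.1829]
tool_rot: [-0.691, 0.723, 0.005, -0.003]
ft_force: [0.8, 0.5, 0.1]
grip_width: 0.0154
grasp_force: 0.0
```

>>> apply_moves --claw 0.77 --pt "0 0.14 0 0" --pt "0 0.14 0.01 0" --pt "0 0.14 0.02 0" --pt "0 0.14 0.03 0" --pt "0 0.14 0.03 0"

```text
clock: 29.7
eef_pos: [0.6233, -0.2868, 0.1813]
tool_rot: [-0.691, 0.723, 0.005, -0.003]
ft_force: [-0.9, -0.4, -0.8]
grip_width: 0.0198
grasp_force: 0.0
```

>>> apply_moves --claw 0.73 --pt "0 0.14 0.03 0" --pt "0 0.14 0.04 0" --pt "0 0.14 0.04 0" --pt "0 0.14 0.05 0" --pt "0 0.14 0.05 0"

```text
clock: 30.12
eef_pos: [0.6094, -0.2862, 0.1773]
tool_rot: [-0.691, 0.723, 0.005, -0.003]
ft_force: [0.0, 0.6, 0.3]
grip_width: 0.023
grasp_force: 0.2
```

>>> apply_moves --pt "0 0.14 0.05 0" --pt "0 0.14 0.05 0" --pt "0 0.14 0.06 0" --pt "0 0.14 0.06 0" --pt "0 0.1 0 0"

```text
clock: 30.53
eef_pos: [0.5959, -0.2855, 0.1727]
tool_rot: [-0.691, 0.723, 0.005, -0.003]
ft_force: [0.0, -0.3, -0.3]
grip_width: 0.0229
grasp_force: 0.1
```

Run:
```python
from h import *
to((.5914,-.2876,.174));edge(.185,225,320)
w=load('wrist');h=cv2.cvtColor(w['image'],cv2.COLOR_BGR2HSV)
m=((h[...,0]>55)&(h[...,0]<80)&(h[...,1]>90)&(h[...,2]>50))
for v in range(140,340,20): x=np.where(m[v,200:330])[0]+200;print(v,(x.min(),x.max()) if len(x) else None, end=' ')
```

```text
eef [ 0.5959 -0.2855  0.1727] psi -92.54 zdir [-0.0112  0.0037 -0.9999] w 0.0229 g 0.1 F [ 0.  -0.3 -0.3] t 30.5333
units [ 0.12  0.22 -0.07] roll units None
(np.float64(226.2), np.int64(155)) [ 0.6095 -0.33    0.185 ]
(np.float64(267.3333333333333), np.int64(321)) [ 0.5938 -0.2396  0.185 ]
centre [ 0.6016 -0.2848  0.185 ] len 0.0917
140 None 160 (np.int64(206), np.int64(237)) 180 (np.int64(238), np.int64(272)) 200 (np.int64(207), np.int64(273)) 220 (np.int64(208), np.int64(273)) 240 (np.int64(237), np.int64(239)) 260 (np.int64(239), np.int64(269)) 280 (np.int64(236), np.int64(246)) 300 (np.int64(251), np.int64(270)) 320 (np.int64(265), np.int64(270))
```

>>> apply_moves --pt "0 0.1 0 0" --pt "0 0.1 0 0" --pt "0 0.1 -0.1 0" --pt "0 0.03 -0.1 0" --pt "0 0 0 0"

```text
clock: 31.0
eef_pos: [0.5902, -0.2855, 0.178]
tool_rot: [-0.691, 0.723, 0.004, -0.002]
ft_force: [-0.8, 0.5, 0.3]
grip_width: 0.0229
grasp_force: 0.0
```

>>> apply_moves --claw 0.6 --pt "0 0 0 0" --pt "0 0 0 0" --pt "0 0 0 0" --pt "0 0 -0.2 0" --pt "0 0 -0.3 0"

```text
clock: 31.42
eef_pos: [0.5896, -0.2851, 0.1866]
tool_rot: [-0.691, 0.723, 0.006, -0.003]
ft_force: [-1.2, -0.4, -0.8]
grip_width: 0.0341
grasp_force: 0.0
```

>>> apply_moves --pt "0 0 -0.5 0" --pt "0 0 -1 0" --pt "0 0 -1 0" --pt "0 0 -0.5 0" --pt "0 0 0 0"

```text
clock: 31.83
eef_pos: [0.5923, -0.2863, 0.2518]
tool_rot: [-0.691, 0.723, 0.001, -0.001]
ft_force: [-0.8, 0.4, -0.2]
grip_width: 0.0341
grasp_force: 0.0
```

Run:
```python
from h import *
st();w=shot('wrist','p3.png');h=cv2.cvtColor(w['image'],cv2.COLOR_BGR2HSV)
m=((h[...,0]>55)&(h[...,0]<80)&(h[...,1]>90)&(h[...,2]>100)).astype(np.uint8)
for v in range(90,340,15): x=np.where(m[v,180:330])[0]+180;print(v,(x.min(),x.max()) if len(x) else None, end=' ')
for n,l in dict(bl=(0,-40,0),br=(0,40,0),tl=(0,-40,110),tr=(0,40,110)).items():
    y,z=l[1]/1e3,l[2]/1e3
    sx=-.4226*z+.0015*.906;sz=.085+.906*z
    X=np.array([.6345,-.281,0])+[sx+.0475*y,y-.0475*sx,sz];print(n,X.round(4),proj(w,X).round(1),proj(load('top'),X).round(1),proj(load('side'),X).round(1))
```

```text
eef [ 0.5923 -0.2863  0.2518] psi -92.54 zdir [-3.6e-03  1.0e-04 -1.0e+00] w 0.0341 g 0.0 F [-0.8  0.4 -0.2] t 31.8333
90 None 105 None 120 None 135 None 150 (np.int64(220), np.int64(220)) 165 (np.int64(215), np.int64(264)) 180 (np.int64(262), np.int64(263)) 195 (np.int64(261), np.int64(263)) 210 None 225 None 240 (np.int64(246), np.int64(246)) 255 None 270 None 285 None 300 None 315 None 330 None bl [ 0.634  -0.3211  0.085 ] [215.4 139.6] [370.2 166.2] [266.4 129.4]
br [ 0.6378 -0.2411  0.085 ] [217.7 213.5] [342.6 164.7] [257.6 142.1]
tl [ 0.5875 -0.3189  0.1847] [263.1 153.8] [378.9 173. ] [278.5 112.3]
tr [ 0.5913 -0.2389  0.1847] [262.2 255.7] [348.9 171.4] [269.5 125.2]
```

View pics/p3.png

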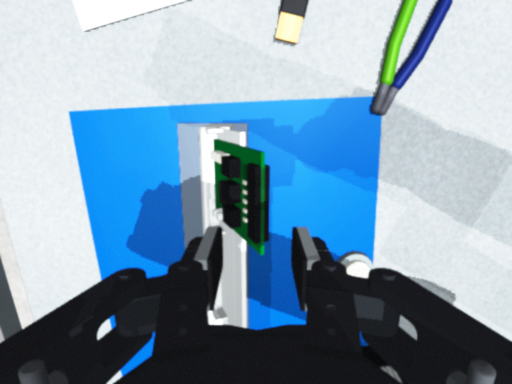

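Bay 1 seated: the board corners at (214,139), (264,152) and (264,253) match the prediction to about 1 mm. Next board.

>>> apply_moves --claw 0.55 --pt "-0.5 0.1 0 0" --pt "-0.98 0.165 0 0" --pt "-0.98 0.165 0 0" --pt "-0.98 0.165 0 0" --pt "-0.98 0.165 0 0"

```text
clock: 32.3
eef_pos: [0.5782, -0.1948, 0.246]
tool_rot: [-0.691, 0.723, 0.006, -0.003]
ft_force: [-0.1, -0.2, 0.8]
grip_width: 0.0387
grasp_force: 0.0
```

>>> apply_moves --pt "-0.98 0.165 0 0" --pt "-0.98 0.165 0 0" --pt "-0.98 0.165 0 0" --pt "-0.98 0.165 0 0" --pt "-0.98 0.165 0 0"

```text
clock: 32.72
eef_pos: [0.5659, -0.0961, 0.2466]
tool_rot: [-0.691, 0.722, 0.006, -0.003]
ft_force: [-0.2, -0.2, 0.9]
grip_width: 0.0386
grasp_force: 0.0
```

>>> apply_moves --pt "-0.98 0.165 0 0" --pt "-0.98 0.165 0 0" --pt "-0.98 0.165 0 0" --pt "-0.98 0.165 0 0" --pt "-0.98 0.165 0 0"

```text
clock: 33.13
eef_pos: [0.5536, 0.0023, 0.2471]
tool_rot: [-0.691, 0.722, 0.006, -0.004]
ft_force: [0.3, 0.2, 0.4]
grip_width: 0.0383
grasp_force: 0.0
```

>>> apply_moves --pt "-0.98 0.165 0 0" --pt "-0.98 0.165 0 0" --pt "-0.98 0.165 0 0" --pt "-0.98 0.165 0 0" --pt "-0.98 0.165 0 0"

```text
clock: 33.55
eef_pos: [0.5413, 0.1007, 0.2476]
tool_rot: [-0.691, 0.722, 0.006, -0.004]
ft_force: [1.1, 0.2, 0.1]
grip_width: 0.0384
grasp_force: 0.0
```

>>> apply_moves --pt "-0.98 0.165 0 0" --pt "-0.98 0.165 0 0" --pt "-0.98 0.165 0 0" --pt "-0.98 0.165 0 0" --pt "-0.98 0.165 0 0"

```text
clock: 33.97
eef_pos: [0.5292, 0.1991, 0.248]
tool_rot: [-0.691, 0.722, 0.006, -0.004]
ft_force: [0.7, -1.3, 0.2]
grip_width: 0.0385
grasp_force: 0.0
```

>>> apply_moves --pt "-0.98 0.165 0 0" --pt "-0.98 0.165 0 0" --pt "-0.98 0.165 0 0" --pt "-0.98 0.165 0 0" --pt "-0.98 0.165 0 0"

```text
clock: 34.38
eef_pos: [0.5171, 0.2975, 0.2484]
tool_rot: [-0.691, 0.722, 0.005, -0.004]
ft_force: [-0.4, -0.3, 0.2]
grip_width: 0.0385
grasp_force: 0.0
```

>>> apply_moves --pt "-0.98 0.165 0.5 0" --pt "-0.98 0.165 0.5 0.046" --pt "-0.8 0.165 0.5 0" --pt "-0.4 0.1 0.5 0" --pt "0 0 0 0"

```text
clock: 34.8
eef_pos: [0.508, 0.3614, 0.2063]
tool_rot: [-0.675, 0.738, 0.005, -0.006]
ft_force: [0.6, -0.2, -0.7]
grip_width: 0.0385
grasp_force: 0.0
```

Run:
```python
from h import *
to((.5095,.383,.103),-95.3);w=shot('wrist')
print([proj(w,X).round(1) for X in ((.5058,.3432,.118),(.5132,.4228,.118))])
h=cv2.cvtColor(w['image'],cv2.COLOR_BGR2HSV);m=((h[...,0]>55)&(h[...,0]<80)&(h[...,1]>90)&(h[...,2]>120))
for v in range(120,340,6): x=np.where(m[v,215:300])[0]+215;print(v,(x.min(),x.max()) if len(x) else None, end=' ')
```

```text
eef [0.508  0.3614 0.2063] psi -95.1 zdir [-1.580e-02  1.000e-04 -9.999e-01] w 0.0385 g 0.0 F [ 0.6 -0.2 -0.7] t 34.8
units [-1.09 -0.06  5.16] roll units 0.003
[array([257.5, 168.1]), array([257.1, 259.6])]
120 None 126 None 132 None 138 None 144 None 150 None 156 None 162 None 168 None 174 None 180 None 186 None 192 None 198 None 204 None 210 None 216 None 222 None 228 None 234 None 240 None 246 None 252 (np.int64(255), np.int64(257)) 258 (np.int64(255), np.int64(257)) 264 None 270 None 276 None 282 None 288 None 294 None 300 None 306 None 312 (np.int64(215), np.int64(216)) 318 (np.int64(215), np.int64(218)) 324 None 330 None 336 None
```

>>> apply_moves --pt "-0.6 0 0 0.003" --pt "-0.5 0 0.6 0" --pt "0 0 0.9 0" --pt "0 0 0.9 0" --pt "0 0 0.9 0"

```text
clock: 35.27
eef_pos: [0.5122, 0.3823, 0.1433]
tool_rot: [-0.672, 0.74, 0.005, -0.002]
ft_force: [0.2, -0.2, -0.0]
grip_width: 0.0385
grasp_force: 0.0
```

>>> apply_moves --pt "0 0 0.9 0" --pt "0 0 0.5 0" --pt "0 0 0.2 0" --pt "0 0 0 0" --pt "0 0 0 0"

```text
clock: 35.68
eef_pos: [0.512, 0.3828, 0.1129]
tool_rot: [-0.672, 0.74, 0.005, -0.002]
ft_force: [0.1, 0.7, 0.3]
grip_width: 0.0383
grasp_force: 0.0
```

Run:
```python
from h import *
to((.5095,.383,.103),-95.3)
```

```text
eef [0.512  0.3828 0.1129] psi -95.5 zdir [-0.0096  0.004  -0.9999] w 0.0383 g 0.0 F [0.1 0.7 0.3] t 35.6833
units [0.01 0.12 0.5 ] roll units -0.003
```

>>> apply_moves --pt "0 0.12 0.3 0" --pt "0 0 0.2 0" --pt "0 0 0 0" --pt "0 0 0 0" --pt "0 0 0 0"

```text
clock: 36.1
eef_pos: [0.509, 0.3832, 0.1025]
tool_rot: [-0.673, 0.74, 0.005, -0.003]
ft_force: [0.3, -0.9, 0.6]
grip_width: 0.0383
grasp_force: 0.0
```

>>> apply_moves --claw 1 --pt "0 0 0 0" --pt "0 0 0 0" --pt "0 0 0 0" --pt "0 0 0 0" --pt "0 0 0 0"

```text
clock: 36.52
eef_pos: [0.5093, 0.3834, 0.1027]
tool_rot: [-0.672, 0.74, 0.005, -0.002]
ft_force: [-0.1, 1.3, 1.7]
grip_width: 0.0092
grasp_force: 58.9
```

>>> apply_moves --pt "0 0 -0.2 0" --pt "0 0 -0.5 0" --pt "0 0 -0.8 0" --pt "0 0 -1 0" --pt "0 0 -1 0"

```text
clock: 36.93
eef_pos: [0.5092, 0.3824, 0.1729]
tool_rot: [-0.672, 0.74, 0.005, -0.004]
ft_force: [1.0, -0.3, -1.5]
grip_width: 0.0094
grasp_force: 58.6
```

>>> apply_moves --pt "0 0 -1 0" --pt "0 0 -1 0" --pt "0 0 -1 0" --pt "0 0 -0.9 0" --pt "0 0 0 -0.042"

```text
clock: 37.35
eef_pos: [0.5119, 0.3835, 0.2558]
tool_rot: [-0.689, 0.725, 0.004, 0.001]
ft_force: [0.7, 0.5, -0.0]
grip_width: 0.0096
grasp_force: 58.7
```

>>> apply_moves --pt "0 0 0 0" --pt "0 0 0 0" --pt "0 0 0 0" --pt "0 0 0 0" --pt "0 0 0 0"

```text
clock: 37.77
eef_pos: [0.5101, 0.3823, 0.2493]
tool_rot: [-0.688, 0.725, 0.005, -0.004]
ft_force: [0.4, -0.1, -1.0]
grip_width: 0.0095
grasp_force: 58.7
```

Run:
```python
from h import *
to((.6395+.004,-.176,.25),-92.75)
```

```text
eef [0.5101 0.3823 0.2493] psi -92.98 zdir [-0.012   0.0023 -0.9999] w 0.0095 g 58.7 F [ 0.4 -0.1 -1. ] t 37.7667
units [27.53 -8.11 -0.18] roll units -0.004
```

>>> apply_moves --pt "0.5 -0.15 -0.1 -0.004" --pt "0.98 -0.29 -0.1 0" --pt "0.98 -0.29 0 0" --pt "0.98 -0.29 0 0" --pt "0.98 -0.29 0 0"

```text
clock: 38.18
eef_pos: [0.5326, 0.2914, 0.2537]
tool_rot: [-0.69, 0.724, 0.005, -0.003]
ft_force: [-0.0, 0.8, -1.0]
grip_width: 0.0093
grasp_force: 58.6
```

>>> apply_moves --pt "0.98 -0.29 0 0" --pt "0.98 -0.29 0 0" --pt "0.98 -0.29 0 0" --pt "0.98 -0.29 0 0" --pt "0.98 -0.29 0 0"

```text
clock: 38.6
eef_pos: [0.5568, 0.1919, 0.2532]
tool_rot: [-0.69, 0.724, 0.005, -0.003]
ft_force: [0.8, 1.4, -0.6]
grip_width: 0.01
grasp_force: 58.6
```

>>> apply_moves --pt "0.98 -0.29 0 0" --pt "0.98 -0.29 0 0" --pt "0.98 -0.29 0 0" --pt "0.98 -0.29 0 0" --pt "0.98 -0.29 0 0"

```text
clock: 39.02
eef_pos: [0.5809, 0.0926, 0.2525]
tool_rot: [-0.69, 0.724, 0.005, -0.003]
ft_force: [0.7, -0.0, -0.9]
grip_width: 0.0094
grasp_force: 58.6
```

>>> apply_moves --pt "0.98 -0.29 0 0" --pt "0.98 -0.29 0 0" --pt "0.98 -0.29 0 0" --pt "0.98 -0.29 0 0" --pt "0.98 -0.29 0 0"

```text
clock: 39.43
eef_pos: [0.6051, -0.0066, 0.252]
tool_rot: [-0.69, 0.724, 0.005, -0.003]
ft_force: [1.0, -0.7, -0.5]
grip_width: 0.0095
grasp_force: 58.6
```

>>> apply_moves --pt "0.98 -0.29 0 0" --pt "0.98 -0.29 0 0" --pt "0.98 -0.29 0 0" --pt "0.98 -0.29 0 0" --pt "0.9 -0.29 0 0"

```text
clock: 39.85
eef_pos: [0.6294, -0.1044, 0.2513]
tool_rot: [-0.69, 0.724, 0.005, -0.003]
ft_force: [0.9, -0.0, -1.3]
grip_width: 0.0096
grasp_force: 58.6
```

>>> apply_moves --pt "0.8 -0.29 0 0" --pt "0.7 -0.29 0 0" --pt "0.6 -0.2 0 0" --pt "0 0 0 0" --pt "0 0 0 0"

```text
clock: 40.27
eef_pos: [0.643, -0.1458, 0.2506]
tool_rot: [-0.69, 0.724, 0.005, -0.003]
ft_force: [0.1, 0.0, -0.5]
grip_width: 0.0097
grasp_force: 58.7
```

Run:
```python
from h import *
to((.6395+.003,-.176,.189),-92.75)
w=shot('wrist');h=cv2.cvtColor(w['image'],cv2.COLOR_BGR2HSV);m=((h[...,0]>55)&(h[...,0]<80)&(h[...,1]>90)&(h[...,2]>95))
z=bot.get_obs()['eef_pos'][2]+.0153
for v in list(range(150,200,3))+list(range(306,336,3)):
  x=np.where(m[v,235:290])[0]+235
  if len(x): print(v,x.min(),x.max(),onz(w,(x.mean(),v),z)[1].round(4))
```

```text
eef [ 0.643  -0.1458  0.2506] psi -92.8 zdir [-0.0113  0.004  -0.9999] w 0.0097 g 58.7 F [ 0.1  0.  -0.5] t 40.2667
units [ 1.52 -0.08  3.08] roll units -0.001
162 254 259 -0.187
165 254 260 -0.1856
168 254 260 -0.1843
171 254 260 -0.1829
174 254 260 -0.1815
177 254 260 -0.1801
180 254 260 -0.1787
183 254 260 -0.1773
186 254 260 -0.1759
189 254 260 -0.1744
192 254 260 -0.173
195 254 260 -0.1716
198 254 260 -0.1701
306 255 258 -0.1119
309 255 258 -0.1101
312 255 258 -0.1083
```

>>> apply_moves --pt "0.8 -0.04 0 0" --pt "0.64 -0.04 0 0" --pt "0 0 0.5 0" --pt "0 0 0.9 0" --pt "0 0 0.8 0"

```text
clock: 40.73
eef_pos: [0.6434, -0.1747, 0.2071]
tool_rot: [-0.69, 0.724, 0.004, -0.002]
ft_force: [-0.6, 0.4, -0.1]
grip_width: 0.0092
grasp_force: 58.7
```

>>> apply_moves --pt "0 0 0.5 0" --pt "0 0 0.3 0" --pt "0 0 0 0" --pt "0 0 0 0" --pt "0 0 0 0"

```text
clock: 41.15
eef_pos: [0.6436, -0.1739, 0.1922]
tool_rot: [-0.69, 0.724, 0.004, -0.002]
ft_force: [-0.1, -0.6, -0.1]
grip_width: 0.0096
grasp_force: 58.7
```

Run:
```python
from h import *
to((.6395+.003,-.1745,.183),-92.75)
```

```text
eef [ 0.6436 -0.1739  0.1922] psi -92.72 zdir [-0.0086  0.0029 -1.    ] w 0.0096 g 58.7 F [-0.1 -0.6 -0.1] t 41.15
units [0.03 0.05 0.46] roll units 0.001
```

>>> apply_moves --pt "0.03 0.05 0.2 0" --pt "0 0 0.15 0" --pt "0 0 0.05 0" --pt "0 0 0 0" --pt "0 0 0 0"

```text
clock: 41.57
eef_pos: [0.6418, -0.1743, 0.1829]
tool_rot: [-0.69, 0.724, 0.005, -0.003]
ft_force: [0.5, 0.3, -1.6]
grip_width: 0.0097
grasp_force: 58.7
```

>>> apply_moves --pt "0 0 0.05 0" --pt "0 0 0.05 0" --pt "0 0 0 0" --pt "0 0 0 0" --pt "0 0 0 0"

```text
clock: 41.98
eef_pos: [0.6422, -0.1744, 0.1816]
tool_rot: [-0.69, 0.724, 0.004, -0.002]
ft_force: [0.6, -0.3, 2.9]
grip_width: 0.0096
grasp_force: 59.1
```

>>> apply_moves --pt "0 0 0.05 0" --pt "0 0 0 0" --pt "0 0 0 0" --pt "0 0 0 0" --pt "0 0 0 0"

```text
clock: 42.4
eef_pos: [0.6425, -0.1744, 0.1815]
tool_rot: [-0.69, 0.724, 0.004, -0.002]
ft_force: [-0.5, 0.2, 6.0]
grip_width: 0.0092
grasp_force: 59.5
```

>>> apply_moves --claw 0.82 --pt "0 0 0 0" --pt "0 0 0 0" --pt "0 0 -0.1 0" --pt "0 0 -0.05 0" --pt "0 0 0 0"

```text
clock: 42.82
eef_pos: [0.6419, -0.1743, 0.1829]
tool_rot: [-0.69, 0.724, 0.005, -0.003]
ft_force: [0.4, 0.5, -0.4]
grip_width: 0.0152
grasp_force: 0.0
```

>>> apply_moves --claw 0.77 --pt "0 0.14 0 0" --pt "0 0.14 0.01 0" --pt "0 0.14 0.02 0" --pt "0 0.14 0.03 0" --pt "0 0.14 0.03 0"

```text
clock: 43.23
eef_pos: [0.6274, -0.1736, 0.1812]
tool_rot: [-0.69, 0.724, 0.005, -0.003]
ft_force: [-0.4, 0.7, 0.5]
grip_width: 0.0191
grasp_force: 0.1
```

>>> apply_moves --claw 0.73 --pt "0 0.14 0.03 0" --pt "0 0.14 0.04 0" --pt "0 0.14 0.04 0" --pt "0 0.14 0.05 0" --pt "0 0.14 0.05 0"

```text
clock: 43.65
eef_pos: [0.6135, -0.1729, 0.1772]
tool_rot: [-0.69, 0.724, 0.005, -0.003]
ft_force: [0.6, -0.4, -0.2]
grip_width: 0.023
grasp_force: 0.1
```

>>> apply_moves --pt "0 0.14 0.05 0" --pt "0 0.14 0.05 0" --pt "0 0.14 0.06 0" --pt "0 0.14 0.06 0" --pt "0 0.1 0 0"

```text
clock: 44.07
eef_pos: [0.6001, -0.1722, 0.1726]
tool_rot: [-0.69, 0.724, 0.005, -0.003]
ft_force: [-0.5, 0.9, -0.2]
grip_width: 0.0229
grasp_force: 0.0
```

>>> apply_moves --pt "0 0.1 0 0" --pt "0 0.1 0 0" --pt "0 0.1 -0.1 0" --pt "0 0.02 -0.1 0" --pt "0 0 0 0"

```text
clock: 44.48
eef_pos: [0.5945, -0.1721, 0.1779]
tool_rot: [-0.69, 0.724, 0.004, -0.002]
ft_force: [-0.1, 0.7, 0.5]
grip_width: 0.0229
grasp_force: 0.0
```

>>> apply_moves --claw 0.6 --pt "0 0 0 0" --pt "0 0 0 0" --pt "0 0 0 0" --pt "0 0 -0.2 0" --pt "0 0 -0.3 0"

```text
clock: 44.9
eef_pos: [0.5939, -0.1719, 0.1866]
tool_rot: [-0.69, 0.724, 0.006, -0.003]
ft_force: [-0.6, 0.6, 0.9]
grip_width: 0.0343
grasp_force: 0.0
```

>>> apply_moves --pt "0 0 -0.5 0" --pt "0 0 -1 0" --pt "0 0 -1 0" --pt "0 0 -0.5 0" --pt "0 0 0 0"

```text
clock: 45.32
eef_pos: [0.5968, -0.1728, 0.2516]
tool_rot: [-0.69, 0.724, 0.002, -0.001]
ft_force: [0.1, -0.4, 0.6]
grip_width: 0.034
grasp_force: 0.0
```

```bash
cat >> h.py <<'E'
def seatpts(k):
    y0=(-.281,-.176,-.071)[k-1];x0=.6478+.0475*y0;o=[]
    for y,z in ((-.04,0),(.04,0),(-.04,.11),(.04,.11)):
        sx=-.4226*z+.0014
        o.append(np.array([x0,y0,0])+[sx+.0475*y,y-.0475*sx,.085+.906*z])
    return o
def check(k):
    w=shot('wrist');h=cv2.cvtColor(w['image'],cv2.COLOR_BGR2HSV)
    m=((h[...,0]>55)&(h[...,0]<80)&(h[...,1]>90)&(h[...,2]>50)).astype(np.uint8)
    P=[proj(w,X).round(1) for X in seatpts(k)];print('pred bl br tl tr',*P)
    P=np.array(P);lo=(P.min(0)-15).astype(int);hi=(P.max(0)+15).astype(int)
    M=np.zeros_like(m);M[lo[1]:hi[1],lo[0]:hi[0]]=m[lo[1]:hi[1],lo[0]:hi[0]]
    ys,xs=np.where(M>0);q=np.c_[xs,ys]
    for p in P: i=np.argmin(((q-p)**2).sum(1));print('near',q[i])
    for nm,s in (('bl',(-1,-1)),('tl',(1,-1)),('tr',(1,1)),('br',(-1,1))): print(nm,q[np.argmax(q@np.array(s))])
E
python3 - <<'E'
from h import *
st();check(2)
E
```

```text
eef [ 0.5968 -0.1728  0.2516] psi -92.72 zdir [-0.0033  0.0013 -1.    ] w 0.034 g 0.0 F [ 0.1 -0.4  0.6] t 45.3167
pred bl br tl tr [214.1 131.2] [216.7 206.1] [261.7 141.8] [261.3 245.8]
near [214 134]
near [217 201]
near [261 144]
near [261 246]
bl [213 134]
tl [261 144]
tr [261 246]
br [232 222]
```

>>> apply_moves --claw 0.55 --pt "-0.5 0.05 0 0" --pt "-0.98 0.1 0 0" --pt "-0.98 0.1 0 0" --pt "-0.98 0.1 0 0" --pt "-0.98 0.1 0 0"

```text
clock: 45.78
eef_pos: [0.5891, -0.0819, 0.2459]
tool_rot: [-0.69, 0.724, 0.006, -0.003]
ft_force: [1.1, -0.1, -0.4]
grip_width: 0.0386
grasp_force: 0.0
```

>>> apply_moves --pt "-0.98 0.1 0 0" --pt "-0.98 0.1 0 0" --pt "-0.98 0.1 0 0" --pt "-0.98 0.1 0 0" --pt "-0.98 0.1 0 0"

```text
clock: 46.2
eef_pos: [0.5837, 0.0165, 0.2464]
tool_rot: [-0.69, 0.724, 0.006, -0.004]
ft_force: [0.0, 0.3, -0.2]
grip_width: 0.0385
grasp_force: 0.0
```

>>> apply_moves --pt "-0.98 0.1 0 0" --pt "-0.98 0.1 0 0" --pt "-0.98 0.1 0 0" --pt "-0.98 0.1 0 0" --pt "-0.98 0.1 0 0"

```text
clock: 46.62
eef_pos: [0.5782, 0.1147, 0.2468]
tool_rot: [-0.69, 0.724, 0.006, -0.004]
ft_force: [-0.0, -0.2, -0.1]
grip_width: 0.0382
grasp_force: 0.0
```

>>> apply_moves --pt "-0.98 0.1 0 0" --pt "-0.98 0.1 0 0" --pt "-0.98 0.1 0 0" --pt "-0.98 0.1 0 0" --pt "-0.98 0.1 0 0"

```text
clock: 47.03
eef_pos: [0.5728, 0.2129, 0.2471]
tool_rot: [-0.69, 0.724, 0.006, -0.004]
ft_force: [0.3, -0.8, 0.7]
grip_width: 0.0382
grasp_force: 0.0
```

>>> apply_moves --pt "-0.98 0.1 0 0" --pt "-0.98 0.1 0 0" --pt "-0.98 0.1 0 0" --pt "-0.98 0.1 0 0" --pt "-0.98 0.1 0 0"

```text
clock: 47.45
eef_pos: [0.5674, 0.3112, 0.2474]
tool_rot: [-0.69, 0.724, 0.005, -0.004]
ft_force: [0.4, 0.8, 0.2]
grip_width: 0.0388
grasp_force: 0.0
```

>>> apply_moves --pt "-0.98 0.05 0.6 0" --pt "-0.8 0.05 0.6 0" --pt "-0.4 0 0.6 0.043" --pt "0 0 0.4 0" --pt "0 0 0 0"

```text
clock: 47.87
eef_pos: [0.5664, 0.3532, 0.2009]
tool_rot: [-0.674, 0.738, 0.005, -0.006]
ft_force: [-0.6, -0.5, -0.8]
grip_width: 0.0387
grasp_force: 0.0
```

Run:
```python
from h import *
to((.569,.377,.103),-95.3);w=shot('wrist')
print([proj(w,X).round(1) for X in ((.5653,.3372,.118),(.5727,.4168,.118))])
h=cv2.cvtColor(w['image'],cv2.COLOR_BGR2HSV);m=((h[...,0]>55)&(h[...,0]<80)&(h[...,1]>90)&(h[...,2]>100))
for v in range(120,340,6):
  x=np.where(m[v,225:300])[0]+225
  if len(x):print(v,(x.min(),x.max()), end=' ')
```

```text
eef [0.5664 0.3532 0.2009] psi -95.18 zdir [-1.670e-02 -7.000e-04 -9.999e-01] w 0.0387 g 0.0 F [-0.6 -0.5 -0.8] t 47.8667
units [-1.21 -0.11  4.89] roll units 0.002
[array([256.2, 172.3]), array([256. , 265.1])]
258 (np.int64(254), np.int64(255)) 264 (np.int64(255), np.int64(255)) 306 (np.int64(252), np.int64(259)) 312 (np.int64(254), np.int64(260)) 318 (np.int64(256), np.int64(262)) 324 (np.int64(258), np.int64(264))
```

>>> apply_moves --pt "-0.7 0 0 0.002" --pt "-0.51 0 0.8 0" --pt "0 0 0.9 0" --pt "0 0 0.9 0" --pt "0 0 0.9 0"

```text
clock: 48.33
eef_pos: [0.5706, 0.3774, 0.1356]
tool_rot: [-0.673, 0.74, 0.005, -0.002]
ft_force: [-1.2, 0.6, 0.4]
grip_width: 0.0384
grasp_force: 0.0
```

>>> apply_moves --pt "0 0 0.7 0" --pt "0 0 0.3 0" --pt "0 0 0 0" --pt "0 0 0 0" --pt "0 0 0 0"

```text
clock: 48.75
eef_pos: [0.5707, 0.3783, 0.117]
tool_rot: [-0.673, 0.74, 0.005, -0.001]
ft_force: [-0.5, 0.2, 0.9]
grip_width: 0.0385
grasp_force: 0.0
```

Run:
```python
from h import *
to((.569,.377,.103),-95.3)
```

```text
eef [0.5707 0.3783 0.117 ] psi -95.44 zdir [-0.0082  0.0048 -1.    ] w 0.0385 g 0.0 F [-0.5  0.2  0.9] t 48.75
units [0.07 0.07 0.7 ] roll units -0.002
```

>>> apply_moves --pt "0.07 0.07 0.4 0" --pt "0 0 0.28 0" --pt "0 0 0 0" --pt "0 0 0 0" --pt "0 0 0 0"

```text
clock: 49.17
eef_pos: [0.568, 0.3769, 0.1015]
tool_rot: [-0.673, 0.74, 0.005, -0.003]
ft_force: [-0.1, -0.4, 0.3]
grip_width: 0.0387
grasp_force: 0.0
```

>>> apply_moves --claw 1 --pt "0 0 0 0" --pt "0 0 0 0" --pt "0 0 0 0" --pt "0 0 0 0" --pt "0 0 0 0"

```text
clock: 49.58
eef_pos: [0.5684, 0.3772, 0.1021]
tool_rot: [-0.673, 0.74, 0.005, -0.002]
ft_force: [-1.0, 0.2, 1.9]
grip_width: 0.0092
grasp_force: 59.0
```

>>> apply_moves --pt "0 0 -0.2 0" --pt "0 0 -0.5 0" --pt "0 0 -0.8 0" --pt "0 0 -1 0" --pt "0 0 -1 0"

```text
clock: 50.0
eef_pos: [0.5684, 0.3763, 0.1722]
tool_rot: [-0.673, 0.74, 0.005, -0.004]
ft_force: [0.5, 0.9, -1.9]
grip_width: 0.0095
grasp_force: 58.7
```

>>> apply_moves --pt "0 0 -1 0" --pt "0 0 -1 0" --pt "0 0 -1 0" --pt "0 0 -1 0" --pt "0 0 -0.1 -0.042"

```text
clock: 50.42
eef_pos: [0.5709, 0.3771, 0.2592]
tool_rot: [-0.689, 0.725, 0.004, 0.001]
ft_force: [0.1, 0.3, -0.6]
grip_width: 0.0092
grasp_force: 58.7
```

>>> apply_moves --pt "0 0 0 0" --pt "0 0 0 0" --pt "0 0 0 0" --pt "0 0 0 0" --pt "0 0 0 0"

```text
clock: 50.83
eef_pos: [0.5693, 0.3761, 0.2525]
tool_rot: [-0.689, 0.725, 0.005, -0.004]
ft_force: [-1.0, -0.5, -1.2]
grip_width: 0.0098
grasp_force: 58.7
```

Run:
```python
from h import *
to((.6444+.004,-.042,.254),-92.75)
```

```text
eef [0.5693 0.3761 0.2525] psi -92.92 zdir [-0.0123  0.0022 -0.9999] w 0.0098 g 58.7 F [-1.  -0.5 -1.2] t 50.8333
units [20.68 -5.01 -0.17] roll units -0.003
```

>>> apply_moves --pt "0.5 -0.12 -0.1 -0.003" --pt "0.98 -0.24 -0.1 0" --pt "0.98 -0.24 0 0" --pt "0.98 -0.24 0 0" --pt "0.98 -0.24 0 0"

```text
clock: 51.25
eef_pos: [0.5871, 0.2854, 0.257]
tool_rot: [-0.69, 0.724, 0.005, -0.003]
ft_force: [-0.2, -0.1, -1.5]
grip_width: 0.0096
grasp_force: 58.7
```

>>> apply_moves --pt "0.98 -0.24 0 0" --pt "0.98 -0.24 0 0" --pt "0.98 -0.24 0 0" --pt "0.98 -0.24 0 0" --pt "0.98 -0.24 0 0"

```text
clock: 51.67
eef_pos: [0.6063, 0.1861, 0.2566]
tool_rot: [-0.69, 0.724, 0.005, -0.003]
ft_force: [0.2, 0.7, -1.0]
grip_width: 0.0097
grasp_force: 58.7
```

>>> apply_moves --pt "0.98 -0.24 0 0" --pt "0.98 -0.24 0 0" --pt "0.98 -0.24 0 0" --pt "0.98 -0.24 0 0" --pt "0.98 -0.24 0 0"

```text
clock: 52.08
eef_pos: [0.6255, 0.0871, 0.2561]
tool_rot: [-0.69, 0.724, 0.005, -0.003]
ft_force: [0.1, 0.2, -1.1]
grip_width: 0.0094
grasp_force: 58.7
```

>>> apply_moves --pt "0.98 -0.24 0 0" --pt "0.98 -0.2 0 0" --pt "0.8 -0.2 0 0" --pt "0.7 -0.2 0 0" --pt "0.4 -0.1 0 0"

```text
clock: 52.5
eef_pos: [0.6409, 0.0085, 0.2555]
tool_rot: [-0.689, 0.724, 0.005, -0.003]
ft_force: [0.2, -0.3, -1.4]
grip_width: 0.0095
grasp_force: 58.7
```

>>> apply_moves --pt "0.3 0 0 0" --pt "0 0 0 0" --pt "0 0 0 0" --pt "0 0 0 0" --pt "0 0 0 0"

```text
clock: 52.92
eef_pos: [0.6405, 0.006, 0.2557]
tool_rot: [-0.691, 0.723, 0.005, -0.003]
ft_force: [-0.3, -0.2, -1.4]
grip_width: 0.0093
grasp_force: 58.7
```

Run:
```python
from h import *
to((.6444+.003,-.071,.189),-92.75)
w=shot('wrist');h=cv2.cvtColor(w['image'],cv2.COLOR_BGR2HSV);m=((h[...,0]>55)&(h[...,0]<80)&(h[...,1]>90)&(h[...,2]>95))
z=bot.get_obs()['eef_pos'][2]+.0155
for v in list(range(300,336,3)):
  x=np.where(m[v,235:290])[0]+235
  if len(x): print(v,x.min(),x.max(),onz(w,(x.mean(),v),z)[1].round(4))
```

```text
eef [0.6405 0.006  0.2557] psi -92.64 zdir [-0.0105  0.0036 -0.9999] w 0.0093 g 58.7 F [-0.3 -0.2 -1.4] t 52.9167
units [ 3.84 -0.56  3.32] roll units 0.002
300 255 258 0.0363
303 255 258 0.0381
306 255 258 0.0399
309 255 258 0.0417
312 255 258 0.0435
```

>>> apply_moves --pt "0.8 -0.15 0 0" --pt "0.9 -0.15 0 0" --pt "0.9 -0.15 0 0" --pt "0.7 -0.1 0 0" --pt "0.44 -0.03 0.4 0.002"

```text
clock: 53.38
eef_pos: [0.6495, -0.0723, 0.2487]
tool_rot: [-0.689, 0.725, 0.003, -0.002]
ft_force: [0.6, 0.1, -1.2]
grip_width: 0.0091
grasp_force: 58.7
```

>>> apply_moves --pt "0 0 0.8 0" --pt "0 0 0.8 0" --pt "0 0 0.7 0" --pt "0 0 0.3 0" --pt "0 0 0 0"

```text
clock: 53.8
eef_pos: [0.6465, -0.07, 0.1927]
tool_rot: [-0.689, 0.724, 0.007, -0.004]
ft_force: [-0.1, -0.0, -1.6]
grip_width: 0.0094
grasp_force: 58.7
```

>>> apply_moves --pt "0 0 0 0" --pt "0 0 0 0" --pt "0 0 0 0" --pt "0 0 0 0" --pt "0 0 0 0"

```text
clock: 54.22
eef_pos: [0.6484, -0.0701, 0.1961]
tool_rot: [-0.689, 0.724, 0.004, -0.002]
ft_force: [-0.2, -0.1, -0.8]
grip_width: 0.0097
grasp_force: 58.7
```

Run:
```python
from h import *
to((.6445+.003,-.069,.183),-92.75)
```

```text
eef [ 0.6484 -0.0701  0.1961] psi -92.84 zdir [-0.009   0.0032 -1.    ] w 0.0097 g 58.7 F [-0.2 -0.1 -0.8] t 54.2167
units [-0.05  0.04  0.66] roll units -0.001
```

>>> apply_moves --pt "-0.05 0.04 0.3 0" --pt "0 0 0.2 0" --pt "0 0 0.1 0" --pt "0 0 0 0" --pt "0 0 0 0"

```text
clock: 54.63
eef_pos: [0.6468, -0.069, 0.1827]
tool_rot: [-0.689, 0.724, 0.005, -0.003]
ft_force: [0.0, 0.2, -1.5]
grip_width: 0.0097
grasp_force: 58.7
```

>>> apply_moves --pt "0 0 0.05 0" --pt "0 0 0.05 0" --pt "0 0 0 0" --pt "0 0 0 0" --pt "0 0 0 0"

```text
clock: 55.05
eef_pos: [0.6471, -0.069, 0.1813]
tool_rot: [-0.689, 0.724, 0.005, -0.003]
ft_force: [0.5, 0.4, -1.9]
grip_width: 0.0095
grasp_force: 58.7
```

>>> apply_moves --pt "0 0 0.05 0" --pt "0 0 0 0" --pt "0 0 0 0" --pt "0 0 0 0" --pt "0 0 0 0"

```text
clock: 55.47
eef_pos: [0.6475, -0.0691, 0.1811]
tool_rot: [-0.689, 0.724, 0.004, -0.002]
ft_force: [0.3, -1.1, 5.1]
grip_width: 0.0097
grasp_force: 59.4
```

>>> apply_moves --claw 0.82 --pt "0 0 0 0" --pt "0 0 0 0" --pt "0 0 -0.1 0" --pt "0 0 -0.05 0" --pt "0 0 0 0"

```text
clock: 55.88
eef_pos: [0.6471, -0.069, 0.1832]
tool_rot: [-0.689, 0.724, 0.005, -0.003]
ft_force: [0.9, -0.0, -0.4]
grip_width: 0.0154
grasp_force: 0.0
```

>>> apply_moves --claw 0.77 --pt "0 0.14 0 0" --pt "0 0.14 0.01 0" --pt "0 0.14 0.02 0" --pt "0 0.14 0.03 0" --pt "0 0.14 0.03 0"

```text
clock: 56.3
eef_pos: [0.6326, -0.0682, 0.1815]
tool_rot: [-0.689, 0.724, 0.005, -0.003]
ft_force: [0.1, 0.9, -0.1]
grip_width: 0.0198
grasp_force: 0.1
```

>>> apply_moves --claw 0.73 --pt "0 0.14 0.03 0" --pt "0 0.14 0.04 0" --pt "0 0.14 0.04 0" --pt "0 0.14 0.05 0" --pt "0 0.14 0.05 0"

```text
clock: 56.72
eef_pos: [0.6187, -0.0675, 0.1775]
tool_rot: [-0.689, 0.724, 0.005, -0.003]
ft_force: [-0.7, 0.3, 0.0]
grip_width: 0.0229
grasp_force: 0.1
```

>>> apply_moves --pt "0 0.14 0.05 0" --pt "0 0.14 0.05 0" --pt "0 0.14 0.06 0" --pt "0 0.14 0.06 0" --pt "0 0.1 0 0"

```text
clock: 57.13
eef_pos: [0.6053, -0.0669, 0.173]
tool_rot: [-0.689, 0.724, 0.005, -0.003]
ft_force: [-0.1, 0.1, 0.3]
grip_width: 0.0232
grasp_force: 0.0
```

>>> apply_moves --pt "0 0.1 0 0" --pt "0 0.1 0 0" --pt "0 0.1 -0.1 0" --pt "0 0.02 -0.1 0" --pt "0 0 0 0"

```text
clock: 57.55
eef_pos: [0.5998, -0.0667, 0.1782]
tool_rot: [-0.689, 0.724, 0.004, -0.002]
ft_force: [0.3, -0.1, -0.2]
grip_width: 0.0231
grasp_force: 0.0
```

>>> apply_moves --claw 0.6 --pt "0 0 0 0" --pt "0 0 0 0" --pt "0 0 0 0" --pt "0 0 -0.2 0" --pt "0 0 -0.3 0"

```text
clock: 57.97
eef_pos: [0.5991, -0.0666, 0.1869]
tool_rot: [-0.689, 0.724, 0.006, -0.003]
ft_force: [-0.4, 0.6, -0.3]
grip_width: 0.034
grasp_force: 0.0
```

>>> apply_moves --pt "0 0 -0.5 0" --pt "0 0 -1 0" --pt "0 0 -1 0" --pt "0 0 -0.5 0" --pt "0 0 0 0"

```text
clock: 58.38
eef_pos: [0.602, -0.0671, 0.2513]
tool_rot: [-0.689, 0.724, 0.002, -0.0]
ft_force: [0.8, -0.4, 0.9]
grip_width: 0.0344
grasp_force: 0.0
```

Run:
```python
from h import *
st();check(3)
```

```text
eef [ 0.602  -0.0671  0.2513] psi -92.84 zdir [-0.0035  0.0026 -1.    ] w 0.0344 g 0.0 F [ 0.8 -0.4  0.9] t 58.3833
pred bl br tl tr [214.2 130.3] [216.9 205.4] [261.9 140.6] [261.7 244.9]
near [214 134]
near [217 201]
near [261 143]
near [262 245]
bl [213 134]
tl [263 144]
tr [262 245]
br [233 223]
```

>>> apply_moves --claw 0.25 --pt "-0.5 0.3 0 0" --pt "-0.97 0.56 0 0" --pt "-0.97 0.56 0 0" --pt "-0.97 0.56 0 0" --pt "-0.97 0.56 0 0"

```text
clock: 58.85
eef_pos: [0.5518, 0.0245, 0.2463]
tool_rot: [-0.689, 0.724, 0.006, -0.004]
ft_force: [-0.2, 0.6, 0.2]
grip_width: 0.0642
grasp_force: 0.0
```

>>> apply_moves --pt "-0.97 0.56 0 0" --pt "-0.97 0.56 0 0" --pt "-0.97 0.56 0 0" --pt "-0.97 0.56 0 0" --pt "-0.97 0.56 0 0"

```text
clock: 59.27
eef_pos: [0.5005, 0.124, 0.2474]
tool_rot: [-0.689, 0.724, 0.006, -0.004]
ft_force: [0.4, -0.7, 0.0]
grip_width: 0.0643
grasp_force: 0.0
```

>>> apply_moves --pt "-0.97 0.56 0 0" --pt "-0.97 0.56 0 0" --pt "-0.97 0.56 0 0" --pt "-0.97 0.56 0 0" --pt "-0.97 0.3 0 0"

```text
clock: 59.68
eef_pos: [0.4539, 0.223, 0.2484]
tool_rot: [-0.69, 0.724, 0.006, -0.004]
ft_force: [0.2, -1.0, 0.0]
grip_width: 0.0635
grasp_force: 0.0
```

>>> apply_moves --pt "-0.5 0 0 0" --pt "0 0 0 0" --pt "0 0 0 0" --pt "0 0 0 0" --pt "0 0 0 0"

```text
clock: 60.1
eef_pos: [0.4575, 0.2312, 0.2496]
tool_rot: [-0.689, 0.725, 0.005, -0.003]
ft_force: [0.3, -0.5, 0.5]
grip_width: 0.0644
grasp_force: 0.0
```

```bash
cat >> h.py <<'E'
def sinks(n='wrist',thr=150,zt=.064,mx=.62):
    c=shot(n);im=c['image'];h=cv2.cvtColor(im,cv2.COLOR_BGR2HSV)
    m=((h[...,2]>thr)&(h[...,1]<60)).astype(np.uint8)
    # rectify onto plane z=zt, 0.5 mm/px, x up to mx
    xs=np.arange(.33,mx,.0005);ys=np.arange(-.02,.26,.0005)
    G=np.array([[proj(c,(x,y,zt)) for y in ys[::20]] for x in xs[::20]],np.float32)
    G=cv2.resize(G,(len(ys[::20])*20,len(xs[::20])*20),interpolation=cv2.INTER_LINEAR)
    # use dense exact mapping
    X,Y=np.meshgrid(xs,ys,indexing='ij');P=c['R']@np.c_[X.ravel(),Y.ravel(),np.full(X.size,zt)].T+c['t'][:,None]
    s=P[:2]/P[2];s=s*(1+float(c['k1'])*(s**2).sum(0));K=c['camera_matrix']
    mu=(K[0,0]*s[0]+K[0,2]).reshape(X.shape).astype(np.float32);mv=(K[1,1]*s[1]+K[1,2]).reshape(X.shape).astype(np.float32)
    r=cv2.remap(im,mu,mv,cv2.INTER_LINEAR);cv2.imwrite('/tmp/rect.png',r);return c,r,xs,ys
E
sed -i '/^    G=/d' h.py
python3 - <<'E'
from h import *
st();c,r,xs,ys=sinks()
h=cv2.cvtColor(r,cv2.COLOR_BGR2HSV)
cv2.imwrite('pics/r1.png',r)
for thr in (150,):
    m=((h[...,2]>thr)&(h[...,1]<60)).astype(np.uint8)
    m=cv2.morphologyEx(m,cv2.MORPH_CLOSE,np.ones((15,15)))
    m=cv2.morphologyEx(m,cv2.MORPH_OPEN,np.ones((25,25)))
    for k in cv2.findContours(m,cv2.RETR_EXTERNAL,cv2.CHAIN_APPROX_NONE)[0]:
        q=cv2.minAreaRect(k);(u,v),s,a=q;print(thr,'x',(.33+v*.0005).__round__(4),'y',(-.02+u*.0005).__round__(4),'size mm',np.round(np.array(s)/2,1),'ang',round(a,1))
E
```

```text
eef [0.4575 0.2312 0.2496] psi -92.93 zdir [-0.0111  0.0028 -0.9999] w 0.0644 g 0.0 F [ 0.3 -0.5  0.5] t 60.1
150 x 0.5777 y 0.211 size mm [83.5 97. ] ang 90.0
150 x 0.492 y 0.0834 size mm [45.3 47.3] ang 5.5
150 x 0.488 y 0.1755 size mm [47. 46.] ang 90.0
150 x 0.4115 y 0.1695 size mm [47. 45.] ang 90.0
150 x 0.4118 y 0.0823 size mm [47.5 34.5] ang 90.0
150 x 0.3503 y 0.2477 size mm [40.5 23.5] ang 90.0
150 x 0.3478 y 0.1032 size mm [35.5 70.5] ang 90.0
```

View pics/r1.png

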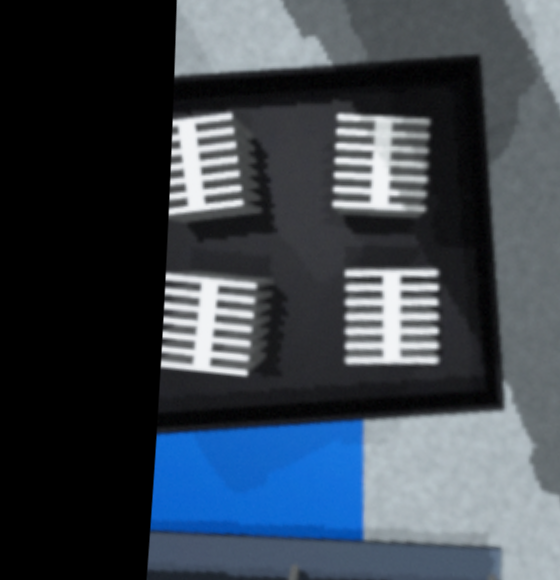

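All three boards are seated. The rectified view shows four sinks in the bin at (392,317), (382,163), (207,325) and (191,166), with small yaws. I'll take the one at (392,317) first.

Run:
```python
from h import *
to((.4885,.176,.09),-90)
```

```text
eef [0.4575 0.2312 0.2497] psi -92.93 zdir [-0.0108  0.003  -0.9999] w 0.0639 g 0.0 F [-0.   0.2 -0.2] t 60.15
units [ 2.7  -1.77  7.96] roll units -0.049
```

>>> apply_moves --claw 0.36 --pt "0.6 -0.3 0.5 -0.049" --pt "0.8 -0.6 0.9 0" --pt "0.8 -0.6 0.9 0" --pt "0.4 -0.2 0.9 0" --pt "0 0 0.9 0"

```text
clock: 60.57
eef_pos: [0.4912, 0.1776, 0.1666]
tool_rot: [-0.706, 0.708, 0.004, -0.002]
ft_force: [-0.4, 0.7, -0.4]
grip_width: 0.0548
grasp_force: 0.0
```

>>> apply_moves --pt "0 0 0.9 0" --pt "0 0 0.9 0" --pt "0 0 0.9 0" --pt "0 0 0 0" --pt "0 0 0 0"

```text
clock: 60.98
eef_pos: [0.4887, 0.1794, 0.1127]
tool_rot: [0.707, -0.707, -0.005, 0.004]
ft_force: [1.2, -0.4, -0.3]
grip_width: 0.0545
grasp_force: 0.0
```

>>> apply_moves --pt "0 0 0 0" --pt "0 0 0 0" --pt "0 0 0 0" --pt "0 0 0 0" --pt "0 0 0 0"

```text
clock: 61.4
eef_pos: [0.4897, 0.1806, 0.1141]
tool_rot: [0.708, -0.706, -0.005, 0.002]
ft_force: [0.1, -0.8, -0.5]
grip_width: 0.0548
grasp_force: 0.0
```

Run:
```python
from h import *
to((.4885,.176,.036),-90)
w=shot('wrist')
print([proj(w,(.4885+a*.023,.176+b*.023,.064)).round(1) for a,b in ((-1,-1),(1,-1))])
h=cv2.cvtColor(w['image'],cv2.COLOR_BGR2HSV)
m=((h[...,2]>150)&(h[...,1]<60)).astype(np.uint8)
for v in range(110,260,10):
    x=np.where(m[v,170:345])[0]+170;print(v,(x.min(),x.max(),len(x)) if len(x) else None,end=' ')
```

```text
eef [0.4897 0.1806 0.1141] psi -89.9 zdir [-0.0092  0.0039 -1.    ] w 0.0548 g 0.0 F [ 0.1 -0.8 -0.5] t 61.4
units [0.25 0.03 3.9 ] roll units 0.002
[array([294.6, 165. ]), array([225.5, 165. ])]
110 None 120 None 130 None 140 None 150 None 160 (np.int64(344), np.int64(344), 1) 170 (np.int64(170), np.int64(344), 38) 180 (np.int64(170), np.int64(344), 32) 190 (np.int64(170), np.int64(344), 7) 200 (np.int64(250), np.int64(341), 34) 210 (np.int64(229), np.int64(340), 18) 220 (np.int64(228), np.int64(292), 20) 230 None 240 None 250 None
```

>>> apply_moves --pt "0.25 0 0.6 0" --pt "0 0 0.8 0" --pt "0 0 0.8 0" --pt "0 0 0.8 0" --pt "0 0 0.6 0"

```text
clock: 61.87
eef_pos: [0.4881, 0.1756, 0.0403]
tool_rot: [0.708, -0.706, -0.005, 0.003]
ft_force: [-0.3, -0.6, -0.4]
grip_width: 0.0546
grasp_force: 0.0
```

>>> apply_moves --pt "0 0 0.3 0" --pt "0 0 0 0" --pt "0 0 0 0" --pt "0 0 0 0" --pt "0 0 0 0"

```text
clock: 62.28
eef_pos: [0.4894, 0.176, 0.0364]
tool_rot: [0.708, -0.706, -0.004, 0.002]
ft_force: [0.4, 0.5, 0.1]
grip_width: 0.0548
grasp_force: 0.0
```

>>> apply_moves --claw 1 --pt "0 0 0 0" --pt "0 0 0 0" --pt "0 0 0 0" --pt "0 0 0 0" --pt "0 0 0 0"

```text
clock: 62.7
eef_pos: [0.4893, 0.1761, 0.0366]
tool_rot: [0.708, -0.706, -0.004, 0.001]
ft_force: [-0.8, 0.9, 5.7]
grip_width: 0.0446
grasp_force: 62.6
```

Run:
```python
from h import *
st()
```

```text
eef [0.4893 0.1761 0.0366] psi -89.9 zdir [-0.0084  0.0043 -1.    ] w 0.0446 g 62.6 F [-0.8  0.9  5.7] t 62.7
```

>>> apply_moves --pt "0 0 -0.3 0" --pt "0 0 -0.7 0" --pt "0 0 -1 0" --pt "0 0 -1 0" --pt "0 0 -1 0"

```text
clock: 63.12
eef_pos: [0.4887, 0.1752, 0.1159]
tool_rot: [0.708, -0.706, -0.005, 0.003]
ft_force: [0.3, -0.3, -0.6]
grip_width: 0.0446
grasp_force: 61.8
```

>>> apply_moves --pt "0 0 -0.8 0" --pt "0 0 -0.5 0.047" --pt "0 0 0 0" --pt "0 0 0 0" --pt "0 0 0 0"

```text
clock: 63.53
eef_pos: [0.4889, 0.175, 0.1404]
tool_rot: [-0.69, 0.723, 0.005, -0.003]
ft_force: [0.4, 0.1, -1.7]
grip_width: 0.0443
grasp_force: 61.8
```

Run:
```python
from h import *
to((.6577,.205,.14),-92.75)
```

```text
eef [0.4889 0.175  0.1404] psi -92.67 zdir [-0.0122  0.0027 -0.9999] w 0.0443 g 61.8 F [ 0.4  0.1 -1.7] t 63.5333
units [-1.89 -8.36 -0.08] roll units 0.001
```

>>> apply_moves --pt "-0.15 -0.6 -0.1 0" --pt "-0.22 -0.97 0 0" --pt "-0.22 -0.97 0 0" --pt "-0.22 -0.97 0 0" --pt "-0.22 -0.97 0 0"

```text
clock: 63.95
eef_pos: [0.58, 0.1915, 0.1406]
tool_rot: [-0.69, 0.723, 0.006, -0.004]
ft_force: [-0.4, -0.3, -1.1]
grip_width: 0.0444
grasp_force: 61.8
```

>>> apply_moves --pt "-0.22 -0.97 0 0" --pt "-0.22 -0.97 0 0" --pt "-0.22 -0.97 0 0" --pt "-0.2 -0.7 0 0" --pt "0 -0.2 0 0"

```text
clock: 64.37
eef_pos: [0.658, 0.2053, 0.1388]
tool_rot: [-0.69, 0.724, 0.005, -0.004]
ft_force: [-0.9, -0.4, -1.4]
grip_width: 0.0446
grasp_force: 61.8
```

>>> apply_moves --pt "0 0 0 0" --pt "0 0 0 0" --pt "0 0 0 0" --pt "0 0 0 0" --pt "0 0 0 0"

```text
clock: 64.78
eef_pos: [0.6564, 0.2052, 0.1421]
tool_rot: [-0.69, 0.724, 0.005, -0.003]
ft_force: [-0.3, 0.3, -0.1]
grip_width: 0.0446
grasp_force: 61.8
```

Run:
```python
from h import *
to((.6577,.205,.112),-92.75);w=shot('wrist');im=w['image'].min(2).astype(int)
# shelf edges visible ahead (-y side): fit on z=.075
for A in (.15,.13,.11,.09,.07):
    u,v=proj(w,(.6478+.0475*A,A,.075));v=int(round(v));row=im[v,int(u)-90:int(u)+90];k=np.where(row>200)[0]+int(u)-90
    if len(k): print(A,v,k.min(),k.max(),onz(w,(k.min(),v),.075)[:2].round(4),onz(w,(k.max()+1,v),.075)[:2].round(4))
```

```text
eef [0.6564 0.2052 0.1421] psi -92.71 zdir [-0.0105  0.0034 -0.9999] w 0.0446 g 61.8 F [-0.3  0.3 -0.1] t 64.7833
units [ 0.01 -0.08  1.51] roll units 0.001
0.15 121 227 283 [0.6751 0.1487] [0.6355 0.1506]
0.13 92 226 284 [0.6744 0.1293] [0.6343 0.1312]
0.11 60 225 285 [0.6737 0.1088] [0.6331 0.1107]
0.09 28 225 285 [0.6723 0.0892] [0.6326 0.091 ]
```

>>> apply_moves --pt "0 -0.08 0.5 0" --pt "0 0 0.6 0" --pt "0 0 0.4 0" --pt "0 0 0.05 0" --pt "0 0 0 0"

```text
clock: 65.25
eef_pos: [0.6575, 0.205, 0.1094]
tool_rot: [-0.69, 0.724, 0.005, -0.004]
ft_force: [-0.6, -0.1, -1.0]
grip_width: 0.0448
grasp_force: 61.8
```

>>> apply_moves --pt "0 0 0.05 0" --pt "0 0 0.05 0" --pt "0 0 0 0" --pt "0 0 0 0" --pt "0 0 0 0"

```text
clock: 65.67
eef_pos: [0.6585, 0.2053, 0.109]
tool_rot: [-0.69, 0.724, 0.005, -0.002]
ft_force: [-0.5, -0.3, -1.9]
grip_width: 0.0448
grasp_force: 61.8
```

>>> apply_moves --pt "0 0 0.05 0" --pt "0 0 0.05 0" --pt "0 0 0 0" --pt "0 0 0 0" --pt "0 0 0 0"

```text
clock: 66.08
eef_pos: [0.6585, 0.2053, 0.1076]
tool_rot: [-0.69, 0.724, 0.005, -0.002]
ft_force: [-1.7, -0.5, 5.1]
grip_width: 0.0445
grasp_force: 62.5
```

Run:
```python
from h import *
to((.6577,.205,.107),-92.75)
```

```text
eef [0.6585 0.2053 0.1076] psi -92.72 zdir [-0.0093  0.0037 -0.9999] w 0.0445 g 62.5 F [-1.7 -0.5  5.1] t 66.0833
units [0.02 0.04 0.03] roll units 0.001
```

>>> apply_moves --claw 0.36 --pt "0 0 0 0" --pt "0 0 0 0" --pt "0 0 -0.2 0" --pt "0 0 -0.6 0" --pt "0 0 -1 0"

```text
clock: 66.5
eef_pos: [0.6569, 0.2046, 0.1399]
tool_rot: [-0.69, 0.724, 0.006, -0.005]
ft_force: [-0.1, -0.0, 1.4]
grip_width: 0.0548
grasp_force: 0.0
```

>>> apply_moves --pt "0 0 -1 0" --pt "0 0 -1 0" --pt "0 0.6 -1 0" --pt "-0.15 0.97 -1 0" --pt "-0.15 0.97 -0.8 0"

```text
clock: 66.92
eef_pos: [0.6093, 0.2131, 0.2403]
tool_rot: [-0.69, 0.724, 0.005, -0.002]
ft_force: [-0.3, 0.8, -0.5]
grip_width: 0.0545
grasp_force: 0.0
```

>>> apply_moves --pt "-0.2 0.97 0 0" --pt "-0.2 0.97 0 0" --pt "-0.2 0.97 0 0" --pt "-0.2 0.97 0 0" --pt "-0.2 0.97 0 0"

```text
clock: 67.33
eef_pos: [0.5123, 0.2379, 0.2403]
tool_rot: [-0.69, 0.724, 0.005, -0.003]
ft_force: [0.7, -0.4, 0.8]
grip_width: 0.0546
grasp_force: 0.0
```

>>> apply_moves --pt "-0.15 0.97 0 0" --pt "-0.15 0.97 0 0" --pt "-0.1 0.6 0 0" --pt "0 0 0 0" --pt "0 0 0 0"

```text
clock: 67.75
eef_pos: [0.4629, 0.2484, 0.2413]
tool_rot: [-0.69, 0.723, 0.005, -0.002]
ft_force: [-0.3, 0.2, -0.2]
grip_width: 0.0543
grasp_force: 0.0
```

```bash
cat >> h.py <<'E'
def find():
    p,T=st();c,r,xs,ys=sinks();h=cv2.cvtColor(r,cv2.COLOR_BGR2HSV)
    m=((h[...,2]>150)&(h[...,1]<60)).astype(np.uint8)
    m=cv2.morphologyEx(m,cv2.MORPH_CLOSE,np.ones((13,13)));m=cv2.morphologyEx(m,cv2.MORPH_OPEN,np.ones((25,25)))
    for k in cv2.findContours(m,cv2.RETR_EXTERNAL,cv2.CHAIN_APPROX_NONE)[0]:
        (u,v),s,a=cv2.minAreaRect(k);a=(a+45)%90-45
        if 25<min(s)/2 and max(s)/2<55: print('x',round(.33+v*.0005,4),'y',round(-.02+u*.0005,4),np.round(np.array(s)/2,1),'yaw',round(-a,1),'psi',round(-90-a,1))
E
python3 - <<'E'
from h import *
find()
E
```

```text
eef [0.4629 0.2484 0.2413] psi -92.67 zdir [-0.0095  0.0036 -0.9999] w 0.0543 g 0.0 F [-0.3  0.2 -0.2] t 67.75
x 0.4112 y 0.1702 [46.1 47.1] yaw -2.6 psi -92.6
x 0.3478 y 0.1125 [35.5 50. ] yaw -0.0 psi -90.0
```

>>> apply_moves --pt "0.6 0.3 0.5 0" --pt "0.9 0.6 0.9 0" --pt "0.9 0.6 0.9 0" --pt "0.9 0.5 0.9 0" --pt "0.7 0.4 0.9 0"

```text
clock: 68.22
eef_pos: [0.4104, 0.1695, 0.1583]
tool_rot: [-0.69, 0.724, 0.005, -0.003]
ft_force: [0.1, -1.0, -0.1]
grip_width: 0.055
grasp_force: 0.0
```

>>> apply_moves --pt "0 0 0.9 0" --pt "0 0 0.9 0" --pt "0 0 0.6 0" --pt "0 0 0 0" --pt "0 0 0 0"

```text
clock: 68.63
eef_pos: [0.4101, 0.1706, 0.1107]
tool_rot: [-0.69, 0.724, 0.005, -0.003]
ft_force: [-0.1, 0.5, 0.2]
grip_width: 0.055
grasp_force: 0.0
```

>>> apply_moves --pt "0 0 0 0" --pt "0 0 0 0" --pt "0 0 0 0" --pt "0 0 0 0" --pt "0 0 0 0"

```text
clock: 69.05
eef_pos: [0.4102, 0.1712, 0.1117]
tool_rot: [-0.69, 0.724, 0.005, -0.002]
ft_force: [-0.3, -0.4, -0.5]
grip_width: 0.0548
grasp_force: 0.0
```

Run:
```python
from h import *
to((.4115,.1705,.036),-92.6)
```

```text
eef [0.4102 0.1712 0.1117] psi -92.71 zdir [-0.0095  0.0038 -0.9999] w 0.0548 g 0.0 F [-0.3 -0.4 -0.5] t 69.05
units [ 0.04 -0.11  3.78] roll units -0.002
```

>>> apply_moves --pt "0.04 -0.08 0.6 0" --pt "0 0 0.8 0" --pt "0 0 0.8 0" --pt "0 0 0.8 0" --pt "0 0 0.5 0"

```text
clock: 69.47
eef_pos: [0.4099, 0.1701, 0.04]
tool_rot: [-0.69, 0.724, 0.005, -0.003]
ft_force: [-0.5, -0.0, 0.7]
grip_width: 0.0549
grasp_force: 0.0
```

>>> apply_moves --pt "0 0 0.25 0" --pt "0 0 0 0" --pt "0 0 0 0" --pt "0 0 0 0" --pt "0 0 0 0"

```text
clock: 69.88
eef_pos: [0.4113, 0.1707, 0.037]
tool_rot: [-0.69, 0.724, 0.005, -0.002]
ft_force: [-0.4, -0.2, 0.2]
grip_width: 0.0547
grasp_force: 0.0
```

>>> apply_moves --claw 1 --pt "0 0 0 0" --pt "0 0 0 0" --pt "0 0 0 0" --pt "0 0 0 0" --pt "0 0 0 0"

```text
clock: 70.3
eef_pos: [0.4111, 0.1706, 0.0372]
tool_rot: [-0.69, 0.724, 0.005, -0.002]
ft_force: [-1.3, -0.2, 6.0]
grip_width: 0.0448
grasp_force: 61.1
```

>>> apply_moves --pt "0 0 -0.3 0" --pt "0 0 -0.7 0" --pt "0 0 -1 0" --pt "0 0 -1 0" --pt "0 0 -1 0"

```text
clock: 70.72
eef_pos: [0.4109, 0.1698, 0.117]
tool_rot: [-0.69, 0.724, 0.005, -0.003]
ft_force: [1.1, 0.5, -1.7]
grip_width: 0.0443
grasp_force: 61.7
```

>>> apply_moves --pt "0 0 -1 0" --pt "0 0 -0.7 0" --pt "0 0 0 0" --pt "0 0 0 0" --pt "0 0 0 0"

```text
clock: 71.13
eef_pos: [0.411, 0.1697, 0.1492]
tool_rot: [-0.69, 0.724, 0.005, -0.003]
ft_force: [-0.1, 0.9, -2.2]
grip_width: 0.0445
grasp_force: 61.8
```

Run:
```python
from h import *
to((.655,.148,.15),-92.75)
```

```text
eef [0.411  0.1697 0.1492] psi -92.72 zdir [-0.0121  0.0027 -0.9999] w 0.0445 g 61.8 F [-0.1  0.9 -2.2] t 71.1333
units [  0.5  -12.24  -0.19] roll units 0.0
```

>>> apply_moves --pt "0.04 -0.6 -0.1 0" --pt "0.04 -0.97 0 0" --pt "0.04 -0.97 0 0" --pt "0.04 -0.97 0 0" --pt "0.04 -0.97 0 0"

```text
clock: 71.55
eef_pos: [0.5007, 0.1613, 0.1492]
tool_rot: [-0.69, 0.724, 0.006, -0.004]
ft_force: [0.0, -0.0, -1.5]
grip_width: 0.0446
grasp_force: 61.8
```

>>> apply_moves --pt "0.04 -0.97 0 0" --pt "0.04 -0.97 0 0" --pt "0.04 -0.97 0 0" --pt "0.04 -0.97 0 0" --pt "0.04 -0.97 0 0"

```text
clock: 71.97
eef_pos: [0.5975, 0.1527, 0.1476]
tool_rot: [-0.69, 0.724, 0.006, -0.004]
ft_force: [-0.4, -0.3, -2.1]
grip_width: 0.0445
grasp_force: 61.8
```

>>> apply_moves --pt "0.04 -0.97 0 0" --pt "0.04 -0.7 0 0" --pt "0 -0.2 0 0" --pt "0 0 0 0" --pt "0 0 0 0"

```text
clock: 72.38
eef_pos: [0.6338, 0.1496, 0.148]
tool_rot: [-0.69, 0.724, 0.006, -0.004]
ft_force: [-0.7, -0.7, -2.1]
grip_width: 0.0443
grasp_force: 61.9
```

>>> apply_moves --pt "0 0 0.5 0" --pt "0 0 0.6 0" --pt "0 0 0.5 0" --pt "0 0 0 0" --pt "0 0 0 0"

```text
clock: 72.8
eef_pos: [0.6333, 0.1498, 0.1166]
tool_rot: [-0.69, 0.724, 0.006, -0.004]
ft_force: [0.1, 0.3, -1.8]
grip_width: 0.0446
grasp_force: 61.9
```

Run:
```python
from h import *
to((.655,.148,.1085),-92.75)
```

```text
eef [0.6333 0.1498 0.1166] psi -92.7 zdir [-0.0132  0.0028 -0.9999] w 0.0446 g 61.9 F [ 0.1  0.3 -1.8] t 72.8
units [ 0.04 -1.09  0.39] roll units 0.001
```

>>> apply_moves --pt "0.02 -0.5 0 0" --pt "0.02 -0.5 0 0" --pt "0 -0.06 0.1 0" --pt "0 0 0.1 0" --pt "0 0 0 0"

```text
clock: 73.22
eef_pos: [0.6551, 0.1481, 0.1131]
tool_rot: [-0.69, 0.724, 0.005, -0.003]
ft_force: [0.2, 0.5, -2.1]
grip_width: 0.0444
grasp_force: 62.0
```

>>> apply_moves --pt "0 0 0.05 0" --pt "0 0 0.05 0" --pt "0 0 0 0" --pt "0 0 0 0" --pt "0 0 0 0"

```text
clock: 73.63
eef_pos: [0.6557, 0.1481, 0.1116]
tool_rot: [-0.69, 0.724, 0.005, -0.003]
ft_force: [0.2, 0.2, -1.2]
grip_width: 0.0447
grasp_force: 62.0
```

>>> apply_moves --pt "0 0 0.05 0" --pt "0 0 0.05 0" --pt "0 0 0 0" --pt "0 0 0 0" --pt "0 0 0 0"

```text
clock: 74.05
eef_pos: [0.6558, 0.1481, 0.1095]
tool_rot: [-0.69, 0.724, 0.005, -0.003]
ft_force: [-0.5, 0.7, -2.2]
grip_width: 0.0445
grasp_force: 62.0
```

Run:
```python
from h import *
to((.655,.148,.1082),-92.75)
```

```text
eef [0.6558 0.1481 0.1095] psi -92.72 zdir [-0.0105  0.0034 -0.9999] w 0.0445 g 62.0 F [-0.5  0.7 -2.2] t 74.05
units [0.01 0.04 0.06] roll units 0.0
```

>>> apply_moves --pt "0 0.04 0.05 0" --pt "0 0 0.05 0" --pt "0 0 0 0" --pt "0 0 0 0" --pt "0 0 0 0"

```text
clock: 74.47
eef_pos: [0.655, 0.1482, 0.1083]
tool_rot: [-0.69, 0.724, 0.005, -0.002]
ft_force: [-2.3, -0.9, 3.7]
grip_width: 0.0446
grasp_force: 62.5
```

>>> apply_moves --claw 0.36 --pt "0 0 0 0" --pt "0 0 0 0" --pt "0 0 -0.2 0" --pt "0 0 -0.6 0" --pt "0 0 -1 0"

```text
clock: 74.88
eef_pos: [0.6537, 0.1477, 0.1411]
tool_rot: [-0.69, 0.724, 0.006, -0.005]
ft_force: [-0.2, -0.7, 0.3]
grip_width: 0.0549
grasp_force: 0.0
```

>>> apply_moves --pt "0 0 -1 0" --pt "0 0 -1 0" --pt "0 0.6 -1 0" --pt "-0.2 0.97 -1 0" --pt "-0.2 0.97 -0.8 0"

```text
clock: 75.3
eef_pos: [0.6062, 0.158, 0.2414]
tool_rot: [-0.69, 0.724, 0.004, -0.002]
ft_force: [0.3, 0.3, 0.1]
grip_width: 0.0546
grasp_force: 0.0
```

>>> apply_moves --pt "-0.2 0.97 0 0" --pt "-0.2 0.97 0 0" --pt "-0.2 0.97 0 0" --pt "-0.2 0.97 0 0" --pt "-0.2 0.97 0 0"

```text
clock: 75.72
eef_pos: [0.5092, 0.1829, 0.2414]
tool_rot: [-0.69, 0.724, 0.005, -0.002]
ft_force: [0.0, 1.4, 0.5]
grip_width: 0.0548
grasp_force: 0.0
```

>>> apply_moves --pt "-0.2 0.97 0 0" --pt "-0.2 0.97 0 0" --pt "-0.2 0.6 0 0" --pt "0 0 0 0" --pt "0 0 0 0"

```text
clock: 76.13
eef_pos: [0.4601, 0.1974, 0.2422]
tool_rot: [-0.69, 0.723, 0.004, -0.002]
ft_force: [0.6, -0.2, -0.6]
grip_width: 0.0546
grasp_force: 0.0
```

Run:
```python
from h import *
find()
```

```text
eef [0.4601 0.1974 0.2422] psi -92.67 zdir [-0.009   0.0036 -1.    ] w 0.0546 g 0.0 F [ 0.6 -0.2 -0.6] t 76.1333
x 0.4919 y 0.0828 [46.8 47.4] yaw -6.1 psi -96.1
x 0.4123 y 0.0757 [47.3 46.8] yaw 7.1 psi -82.9
```

>>> apply_moves --pt "0.7 -0.3 0.5 0" --pt "0.98 -0.3 0.9 0" --pt "0.98 -0.3 0.9 0" --pt "0.98 -0.3 0.9 0" --pt "0.98 -0.3 0.9 0"

```text
clock: 76.6
eef_pos: [0.4859, 0.1024, 0.1582]
tool_rot: [-0.69, 0.724, 0.005, -0.002]
ft_force: [-1.0, 0.9, -0.0]
grip_width: 0.0546
grasp_force: 0.0
```

>>> apply_moves --pt "0.7 -0.3 0.9 0" --pt "0.3 0 0.9 0" --pt "0 0 0.6 0.055" --pt "0 0 0 0" --pt "0 0 0 0"

```text
clock: 77.02
eef_pos: [0.4894, 0.0829, 0.1103]
tool_rot: [-0.669, 0.743, 0.005, -0.003]
ft_force: [0.3, 0.3, -0.2]
grip_width: 0.0547
grasp_force: 0.0
```

>>> apply_moves --pt "0 0 0 0" --pt "0 0 0 0" --pt "0 0 0 0" --pt "0 0 0 0" --pt "0 0 0 0"

```text
clock: 77.43
eef_pos: [0.4895, 0.0838, 0.1116]
tool_rot: [-0.669, 0.743, 0.004, -0.002]
ft_force: [-0.2, 0.2, -0.5]
grip_width: 0.0548
grasp_force: 0.0
```

Run:
```python
from h import *
to((.4922,.083,.036),-96)
```

```text
eef [0.4895 0.0838 0.1116] psi -95.98 zdir [-0.0093  0.0036 -1.    ] w 0.0548 g 0.0 F [-0.2  0.2 -0.5] t 77.4333
units [ 0.04 -0.17  3.78] roll units 0.0
```

>>> apply_moves --pt "0.04 -0.14 0.6 0" --pt "0 0 0.8 0" --pt "0 0 0.8 0" --pt "0 0 0.8 0" --pt "0 0 0.5 0"

```text
clock: 77.85
eef_pos: [0.4903, 0.0827, 0.0398]
tool_rot: [-0.669, 0.743, 0.005, -0.003]
ft_force: [0.2, 1.1, -0.1]
grip_width: 0.0543
grasp_force: 0.0
```

>>> apply_moves --pt "0 0 0.25 0" --pt "0 0 0 0" --pt "0 0 0 0" --pt "0 0 0 0" --pt "0 0 0 0"

```text
clock: 78.27
eef_pos: [0.492, 0.0829, 0.037]
tool_rot: [-0.669, 0.743, 0.004, -0.002]
ft_force: [-0.0, -0.9, -0.1]
grip_width: 0.0545
grasp_force: 0.0
```

>>> apply_moves --claw 1 --pt "0 0 0 0" --pt "0 0 0 0" --pt "0 0 0 0" --pt "0 0 0 0" --pt "0 0 0 0"

```text
clock: 78.68
eef_pos: [0.4918, 0.0829, 0.0371]
tool_rot: [-0.669, 0.743, 0.004, -0.002]
ft_force: [-2.6, -0.2, 5.9]
grip_width: 0.0444
grasp_force: 61.7
```

>>> apply_moves --pt "0 0 -0.3 0" --pt "0 0 -0.7 0" --pt "0 0 -1 0" --pt "0 0 -1 0" --pt "0 0 -1 0"

```text
clock: 79.1
eef_pos: [0.4913, 0.0823, 0.1167]
tool_rot: [-0.669, 0.743, 0.005, -0.003]
ft_force: [0.3, -0.3, -2.0]
grip_width: 0.0444
grasp_force: 61.6
```

>>> apply_moves --pt "0 0 -1 0" --pt "0 0 -0.7 -0.054" --pt "0 0 0 0" --pt "0 0 0 0" --pt "0 0 0 0"

```text
clock: 79.52
eef_pos: [0.4914, 0.0822, 0.1489]
tool_rot: [-0.689, 0.724, 0.005, -0.003]
ft_force: [0.3, 0.3, -2.0]
grip_width: 0.0446
grasp_force: 61.7
```

Run:
```python
from h import *
to((.6523,.0911,.15),-92.75)
```

```text
eef [0.4914 0.0822 0.1489] psi -92.84 zdir [-0.0123  0.0031 -0.9999] w 0.0446 g 61.7 F [ 0.3  0.3 -2. ] t 79.5167
units [-0.85 -8.01 -0.15] roll units -0.002
```

>>> apply_moves --pt "-0.1 -0.5 -0.1 0" --pt "-0.1 -0.97 0 0" --pt "-0.1 -0.97 0 0" --pt "-0.1 -0.97 0 0" --pt "-0.1 -0.97 0 0"

```text
clock: 79.93
eef_pos: [0.5799, 0.0879, 0.149]
tool_rot: [-0.689, 0.724, 0.006, -0.004]
ft_force: [-0.4, -0.3, -1.5]
grip_width: 0.0446
grasp_force: 61.7
```

>>> apply_moves --pt "-0.1 -0.97 0 0" --pt "-0.1 -0.97 0 0" --pt "-0.1 -0.97 0 0" --pt "-0.05 -0.5 0 0" --pt "0 -0.22 0 0"

```text
clock: 80.35
eef_pos: [0.6534, 0.0914, 0.1473]
tool_rot: [-0.689, 0.724, 0.006, -0.004]
ft_force: [-0.2, -0.2, -1.4]
grip_width: 0.0445
grasp_force: 61.7
```

>>> apply_moves --pt "0 0 0.5 0" --pt "0 0 0.6 0" --pt "0 0 0.4 0" --pt "0 0 0.2 0" --pt "0 0 0 0"

```text
clock: 80.77
eef_pos: [0.6508, 0.0914, 0.1142]
tool_rot: [-0.69, 0.724, 0.006, -0.004]
ft_force: [-0.2, -1.3, -1.6]
grip_width: 0.0445
grasp_force: 61.8
```

Run:
```python
from h import *
to((.6523,.0911,.108),-92.75)
```

```text
eef [0.6508 0.0914 0.1142] psi -92.79 zdir [-0.0147  0.0028 -0.9999] w 0.0445 g 61.8 F [-0.2 -1.3 -1.6] t 80.7667
units [ 0.01 -0.08  0.31] roll units -0.001
```

>>> apply_moves --pt "0 -0.03 0.1 0" --pt "0 0 0.1 0" --pt "0 0 0 0" --pt "0 0 0 0" --pt "0 0 0 0"

```text
clock: 81.18
eef_pos: [0.6536, 0.0917, 0.1129]
tool_rot: [-0.69, 0.724, 0.005, -0.002]
ft_force: [1.1, -0.6, -0.9]
grip_width: 0.0445
grasp_force: 61.8
```

>>> apply_moves --pt "0 0 0.05 0" --pt "0 0 0.05 0" --pt "0 0 0 0" --pt "0 0 0 0" --pt "0 0 0 0"

```text
clock: 81.6
eef_pos: [0.6533, 0.0916, 0.1103]
tool_rot: [-0.69, 0.724, 0.005, -0.003]
ft_force: [-0.3, -0.5, -1.6]
grip_width: 0.0447
grasp_force: 61.8
```

Run:
```python
from h import *
to((.6523,.0911,.108),-92.75)
```

```text
eef [0.6533 0.0916 0.1103] psi -92.78 zdir [-0.0106  0.0034 -0.9999] w 0.0447 g 61.8 F [-0.3 -0.5 -1.6] t 81.6
units [0.03 0.05 0.11] roll units -0.001
```

>>> apply_moves --pt "0 0.05 0.05 0" --pt "0 0 0.05 0" --pt "0 0 0 0" --pt "0 0 0 0" --pt "0 0 0 0"

```text
clock: 82.02
eef_pos: [0.6522, 0.0917, 0.1083]
tool_rot: [-0.69, 0.724, 0.005, -0.003]
ft_force: [-0.9, -0.7, -1.6]
grip_width: 0.0446
grasp_force: 61.7
```

>>> apply_moves --pt "0 0 0.04 0" --pt "0 0 0 0" --pt "0 0 0 0" --pt "0 0 0 0" --pt "0 0 0 0"

```text
clock: 82.43
eef_pos: [0.6522, 0.0917, 0.1082]
tool_rot: [-0.69, 0.724, 0.005, -0.002]
ft_force: [-3.5, -0.4, 5.2]
grip_width: 0.0444
grasp_force: 62.4
```

>>> apply_moves --claw 0.36 --pt "0 0 0 0" --pt "0 0 0 0" --pt "0 0 -0.2 0" --pt "0 0 -0.6 0" --pt "0 0 -1 0"

```text
clock: 82.85
eef_pos: [0.651, 0.0913, 0.1411]
tool_rot: [-0.69, 0.724, 0.006, -0.005]
ft_force: [-0.5, 0.0, -0.5]
grip_width: 0.0547
grasp_force: 0.0
```

>>> apply_moves --pt "0 0 -1 0" --pt "0 0 -1 0" --pt "0 0.6 -1 0" --pt "-0.5 0.97 -1 0" --pt "-0.5 0.97 -0.8 0"

```text
clock: 83.27
eef_pos: [0.6042, 0.1134, 0.2414]
tool_rot: [-0.689, 0.725, 0.004, -0.002]
ft_force: [-0.6, 1.1, 0.6]
grip_width: 0.0547
grasp_force: 0.0
```

>>> apply_moves --pt "-0.5 0.97 0 0" --pt "-0.5 0.97 0 0" --pt "-0.5 0.97 0 0" --pt "-0.5 0.97 0 0" --pt "-0.5 0.97 0 0"

```text
clock: 83.68
eef_pos: [0.5086, 0.1688, 0.2415]
tool_rot: [-0.69, 0.724, 0.005, -0.002]
ft_force: [1.2, -0.3, -0.1]
grip_width: 0.0544
grasp_force: 0.0
```

>>> apply_moves --pt "-0.5 0.97 0 0" --pt "-0.5 0.97 0 0" --pt "-0.4 0.6 0 0" --pt "0 0 0 0" --pt "0 0 0 0"

```text
clock: 84.1
eef_pos: [0.4602, 0.1992, 0.2423]
tool_rot: [-0.69, 0.724, 0.004, -0.002]
ft_force: [0.0, -0.3, -0.1]
grip_width: 0.0548
grasp_force: 0.0
```

Run:
```python
from h import *
find();to((.4125,.0757,.112),-83)
```

```text
eef [0.4602 0.1992 0.2423] psi -92.7 zdir [-0.0092  0.0034 -1.    ] w 0.0548 g 0.0 F [ 0.  -0.3 -0.1] t 84.1
x 0.4122 y 0.0758 [48.  47.3] yaw 6.8 psi -83.2
eef [0.4607 0.1989 0.2422] psi -92.76 zdir [-0.0093  0.0034 -1.    ] w 0.0547 g 0.0 F [-0.3 -0.1  0.4] t 84.15
units [6.29 2.05 6.51] roll units -0.163
```

>>> apply_moves --pt "0.7 0.25 0.5 0" --pt "0.98 0.35 0.9 0" --pt "0.98 0.35 0.9 0" --pt "0.98 0.35 0.9 0" --pt "0.98 0.35 0.9 0"

```text
clock: 84.57
eef_pos: [0.4224, 0.1069, 0.1592]
tool_rot: [-0.689, 0.724, 0.004, -0.002]
ft_force: [0.3, 0.1, -0.1]
grip_width: 0.0545
grasp_force: 0.0
```

>>> apply_moves --pt "0.98 0.3 0.9 0" --pt "0.6 0.1 0.9 0" --pt "0.1 0 0.6 0" --pt "0 0 0 -0.082" --pt "0 0 0 -0.081"

```text
clock: 84.98
eef_pos: [0.4117, 0.074, 0.1109]
tool_rot: [0.749, -0.662, -0.006, 0.003]
ft_force: [-0.1, 0.4, -0.4]
grip_width: 0.0544
grasp_force: 0.0
```

>>> apply_moves --pt "0 0 0 0" --pt "0 0 0 0" --pt "0 0 0 0" --pt "0 0 0 0" --pt "0 0 0 0"

```text
clock: 85.4
eef_pos: [0.4119, 0.0753, 0.1121]
tool_rot: [0.749, -0.663, -0.005, 0.002]
ft_force: [0.6, 0.2, 1.1]
grip_width: 0.0551
grasp_force: 0.0
```

Run:
```python
from h import *
to((.4127,.0757,.036),-83.1)
```

```text
eef [0.4119 0.0753 0.1121] psi -83.05 zdir [-0.0101  0.0034 -0.9999] w 0.0551 g 0.0 F [0.6 0.2 1.1] t 85.4
units [ 0.   -0.08  3.81] roll units 0.001
```

>>> apply_moves --pt "0 -0.06 0.6 0" --pt "0 0 0.8 0" --pt "0 0 0.8 0" --pt "0 0 0.8 0" --pt "0 0 0.5 0"

```text
clock: 85.82
eef_pos: [0.4114, 0.0757, 0.0408]
tool_rot: [0.749, -0.663, -0.005, 0.003]
ft_force: [-0.1, -0.1, 0.8]
grip_width: 0.0545
grasp_force: 0.0
```

>>> apply_moves --pt "0 0 0.27 0" --pt "0 0 0 0" --pt "0 0 0 0" --pt "0 0 0 0" --pt "0 0 0 0"

```text
clock: 86.23
eef_pos: [0.4129, 0.0759, 0.0374]
tool_rot: [0.749, -0.663, -0.004, 0.001]
ft_force: [-0.0, 0.4, -0.1]
grip_width: 0.0546
grasp_force: 0.0
```

>>> apply_moves --claw 1 --pt "0 0 0 0" --pt "0 0 0 0" --pt "0 0 0 0" --pt "0 0 0 0" --pt "0 0 0 0"

```text
clock: 86.65
eef_pos: [0.4125, 0.0758, 0.0376]
tool_rot: [0.749, -0.663, -0.005, 0.002]
ft_force: [-1.3, -0.2, 5.5]
grip_width: 0.0451
grasp_force: 61.1
```

>>> apply_moves --pt "0 0 -0.3 0" --pt "0 0 -0.7 0" --pt "0 0 -1 0" --pt "0 0 -1 0" --pt "0 0 -1 0"

```text
clock: 87.07
eef_pos: [0.4124, 0.0754, 0.1176]
tool_rot: [0.749, -0.663, -0.005, 0.003]
ft_force: [1.3, 0.2, -2.0]
grip_width: 0.0445
grasp_force: 61.8
```

>>> apply_moves --pt "0 0 -1 0" --pt "0 0 -0.7 0.081" --pt "0 0 0 0.08" --pt "0 0 0 0" --pt "0 0 0 0"

```text
clock: 87.48
eef_pos: [0.4129, 0.0753, 0.1507]
tool_rot: [-0.691, 0.723, 0.005, -0.003]
ft_force: [-1.3, 0.8, -2.3]
grip_width: 0.0444
grasp_force: 61.9
```

Run:
```python
from h import *
to((.6496,.0345,.15),-92.75)
```

```text
eef [0.4129 0.0753 0.1507] psi -92.54 zdir [-0.0107  0.0034 -0.9999] w 0.0444 g 61.9 F [-1.3  0.8 -2.3] t 87.4833
units [  1.51 -11.92  -0.1 ] roll units 0.003
```

>>> apply_moves --pt "0.1 -0.5 -0.1 0.003" --pt "0.12 -0.97 0 0" --pt "0.12 -0.97 0 0" --pt "0.12 -0.97 0 0" --pt "0.12 -0.97 0 0"

```text
clock: 87.9
eef_pos: [0.5012, 0.059, 0.1509]
tool_rot: [-0.69, 0.724, 0.005, -0.003]
ft_force: [-0.2, 0.8, -1.8]
grip_width: 0.0446
grasp_force: 61.9
```

>>> apply_moves --pt "0.12 -0.97 0 0" --pt "0.12 -0.97 0 0" --pt "0.12 -0.97 0 0" --pt "0.12 -0.97 0 0" --pt "0.12 -0.97 0 0"

```text
clock: 88.32
eef_pos: [0.5974, 0.042, 0.1493]
tool_rot: [-0.69, 0.724, 0.005, -0.003]
ft_force: [0.4, 0.5, -1.0]
grip_width: 0.0443
grasp_force: 61.9
```

>>> apply_moves --pt "0.12 -0.97 0 0" --pt "0.1 -0.97 0 0" --pt "0.1 -0.5 0 0" --pt "0 -0.25 0 0" --pt "0 0 0 0"

```text
clock: 88.73
eef_pos: [0.6505, 0.0331, 0.1483]
tool_rot: [-0.689, 0.724, 0.005, -0.003]
ft_force: [0.6, -0.1, -2.4]
grip_width: 0.0446
grasp_force: 61.9
```

>>> apply_moves --pt "0 0 0.5 0" --pt "0 0 0.6 0" --pt "0 0 0.4 0" --pt "0 0 0.2 0" --pt "0 0 0 0"

```text
clock: 89.15
eef_pos: [0.6478, 0.0338, 0.1142]
tool_rot: [-0.689, 0.724, 0.006, -0.004]
ft_force: [0.3, -0.9, -1.3]
grip_width: 0.0448
grasp_force: 61.9
```

Run:
```python
from h import *
to((.6496,.0345,.108),-92.75)
```

```text
eef [0.6478 0.0338 0.1142] psi -92.82 zdir [-0.0141  0.0032 -0.9999] w 0.0448 g 61.9 F [ 0.3 -0.9 -1.3] t 89.15
units [-0.04 -0.09  0.31] roll units -0.001
```

>>> apply_moves --pt "-0.03 0 0.1 0" --pt "0 0 0.1 0" --pt "0 0 0 0" --pt "0 0 0 0" --pt "0 0 0 0"

```text
clock: 89.57
eef_pos: [0.6497, 0.0344, 0.1125]
tool_rot: [-0.689, 0.724, 0.005, -0.002]
ft_force: [-0.7, -0.3, -1.3]
grip_width: 0.045
grasp_force: 61.9
```

>>> apply_moves --pt "0 0 0.05 0" --pt "0 0 0.05 0" --pt "0 0 0 0" --pt "0 0 0 0" --pt "0 0 0 0"

```text
clock: 89.98
eef_pos: [0.6495, 0.0343, 0.1099]
tool_rot: [-0.689, 0.724, 0.005, -0.003]
ft_force: [0.3, 0.7, -1.8]
grip_width: 0.0445
grasp_force: 61.9
```

>>> apply_moves --pt "0 0 0.05 0" --pt "0 0 0 0" --pt "0 0 0 0" --pt "0 0 0 0" --pt "0 0 0 0"

```text
clock: 90.4
eef_pos: [0.6494, 0.0344, 0.109]
tool_rot: [-0.689, 0.724, 0.005, -0.003]
ft_force: [-0.4, 0.0, -2.3]
grip_width: 0.0446
grasp_force: 61.9
```

Run:
```python
from h import *
to((.6496,.0345,.108),-92.75)
```

```text
eef [0.6494 0.0344 0.109 ] psi -92.84 zdir [-0.0105  0.0034 -0.9999] w 0.0446 g 61.9 F [-0.4  0.  -2.3] t 90.4
units [-0.01 -0.01  0.05] roll units -0.002
```

>>> apply_moves --pt "0 0 0.05 0" --pt "0 0 0.02 0" --pt "0 0 0 0" --pt "0 0 0 0" --pt "0 0 0 0"

```text
clock: 90.82
eef_pos: [0.6495, 0.0343, 0.1087]
tool_rot: [-0.689, 0.724, 0.004, -0.002]
ft_force: [-3.4, -0.5, 4.5]
grip_width: 0.0444
grasp_force: 62.6
```

>>> apply_moves --claw 0.36 --pt "0 0 0 0" --pt "0 0 0 0" --pt "0 0 -0.2 0" --pt "0 0 -0.6 0" --pt "0 0 -1 0"

```text
clock: 91.23
eef_pos: [0.6481, 0.0341, 0.1412]
tool_rot: [-0.689, 0.724, 0.007, -0.005]
ft_force: [0.6, -0.7, -0.1]
grip_width: 0.0548
grasp_force: 0.0
```

>>> apply_moves --pt "0 0 -1 0" --pt "0 0 -1 0" --pt "-0.5 0.4 -1 0" --pt "-0.98 0.5 -1 0" --pt "-0.98 0.5 -0.8 0"

```text
clock: 91.65
eef_pos: [0.6256, 0.0842, 0.2417]
tool_rot: [-0.689, 0.725, 0.004, -0.002]
ft_force: [0.9, -0.1, 0.4]
grip_width: 0.0544
grasp_force: 0.0
```

>>> apply_moves --pt "-0.98 0.5 0 0" --pt "-0.98 0.5 0 0" --pt "-0.98 0.5 0 0" --pt "-0.98 0.5 0 0" --pt "-0.98 0.5 0 0"

```text
clock: 92.07
eef_pos: [0.5798, 0.1857, 0.2409]
tool_rot: [-0.689, 0.724, 0.005, -0.002]
ft_force: [0.6, -0.3, 0.2]
grip_width: 0.0549
grasp_force: 0.0
```

>>> apply_moves --pt "-0.98 0.3 0 0" --pt "-0.98 0.3 0 0" --pt "-0.98 0 0 0" --pt "-0.98 0 0 0" --pt "-0.5 0 0 0"

```text
clock: 92.48
eef_pos: [0.5724, 0.276, 0.2411]
tool_rot: [-0.69, 0.724, 0.005, -0.002]
ft_force: [-0.6, -0.2, -0.1]
grip_width: 0.0544
grasp_force: 0.0
```

Run:
```python
from h import *
st();c=shot('wrist');im=c['image'];h=cv2.cvtColor(im,cv2.COLOR_BGR2HSV);K=c['camera_matrix']
zt=.135;xs=np.arange(.58,.72,.0005);ys=np.arange(-.02,.26,.0005)
X,Y=np.meshgrid(xs,ys,indexing='ij');P=c['R']@np.c_[X.ravel(),Y.ravel(),np.full(X.size,zt)].T+c['t'][:,None]
s=P[:2]/P[2];s=s*(1+float(c['k1'])*(s**2).sum(0))
r=cv2.remap(im,(K[0,0]*s[0]+K[0,2]).reshape(X.shape).astype(np.float32),(K[1,1]*s[1]+K[1,2]).reshape(X.shape).astype(np.float32),cv2.INTER_LINEAR)
g=r.min(2)
for y in (.0345,.0911,.148,.205):
    j=int((y+.02)/.0005);
    # spine line profile near sink centre: bright fins extents
    o=[]
    for d in range(-36,37,4):
        k=np.where(g[:,j+d]>190)[0]
        if len(k): o.append((xs[k.min()],xs[k.max()]))
    o=np.array(o)
    if len(o): print(y,np.median(o,0).round(4),'mid',np.median(o.mean(1)).round(4),'want',(.648+.0475*y).round(4))
for y in (-.005,.06,.12,.177,.235):
    pass
np.save('/tmp/g.npy',g)
col=g[int((.648-.58+.006)/.0005)]
print(''.join('#' if a>190 else '.' for a in col[::4]))
```

```text
eef [0.5724 0.276  0.2411] psi -92.72 zdir [-0.0103  0.0042 -0.9999] w 0.0544 g 0.0 F [-0.6 -0.2 -0.1] t 92.4833Traceback (most recent call last):
  File "<stdin>", line 16, in <module>
AttributeError: 'float' object has no attribute 'round'
```

```bash
cat > chk.py <<'E'
from h import *
c=load('wrist');im=c['image'];K=c['camera_matrix']
zt=.135;xs=np.arange(.58,.72,.0005);ys=np.arange(-.02,.26,.0005)
X,Y=np.meshgrid(xs,ys,indexing='ij');P=c['R']@np.c_[X.ravel(),Y.ravel(),np.full(X.size,zt)].T+c['t'][:,None]
s=P[:2]/P[2];s=s*(1+float(c['k1'])*(s**2).sum(0))
r=cv2.remap(im,(K[0,0]*s[0]+K[0,2]).reshape(X.shape).astype(np.float32),(K[1,1]*s[1]+K[1,2]).reshape(X.shape).astype(np.float32),cv2.INTER_LINEAR)
g=r.min(2)
for a in range(0,280,8): print('%.3f '%xs[a]+''.join('#' if q>190 else ('+' if q>110 else '.') for q in g[a][::5]))
for y in (.0345,.0911,.148,.205):
    j=int((y+.02)/.0005);o=[]
    for d in range(-30,31,4):
        k=np.where(g[:,j+d]>190)[0]
        if len(k): o.append((xs[k.min()],xs[k.max()]))
    if o: o=np.array(o);print(y,np.median(o,0).round(4),'mid',round(float(np.median(o.mean(1))),4),'want',round(.648+.0475*y,4))
E
python3 chk.py
```

```text
0.580 ...............................................................................+########################++++++++
0.584 ...............................................................................+#########################+++++++
0.588 ...............................................................................+##########################++++++
0.592 ...............................................................................+###########################+++++
0.596 ................................................................................###########################+++++
0.600 ................................................................................########+###################++++
0.604 ................................................................................#####+#######################+++
0.608 .............................................................+...+..............+++++++++++#++##+++###########++
0.612 ..............................................................++++.++++++++++++++++++++++++++++++++++##########+
0.616 .......................
[... 2453 characters left out ...]
################
0.700 ...............................................................................+################################
0.704 ...............................................................................+################################
0.708 ...............................................................................+################################
0.712 ...............................................................................+################################
0.716 ...............................................................................+################################
0.148 [0.6325 0.6792] mid 0.6559 want 0.655
0.205 [0.58   0.7195] mid 0.6497 want 0.6577
```

>>> apply_moves --claw 1 --pt "0.5 0.2 0 0" --pt "0.98 0.4 0 0" --pt "0.98 0.4 0 0" --pt "0.98 0.4 0 0" --pt "0.98 0.4 0 0"

```text
clock: 92.95
eef_pos: [0.5318, 0.1855, 0.2412]
tool_rot: [-0.689, 0.725, 0.005, -0.003]
ft_force: [0.0, -0.6, 0.4]
grip_width: -0.0002
grasp_force: 0.0
```

>>> apply_moves --pt "0.5 0.4 0 0" --pt "0.3 0.3 0 0" --pt "0 0 0 0" --pt "0 0 0 0" --pt "0 0 0 0"

```text
clock: 93.37
eef_pos: [0.518, 0.1722, 0.2415]
tool_rot: [-0.689, 0.724, 0.005, -0.002]
ft_force: [0.3, 0.2, 1.3]
grip_width: -0.0003
grasp_force: 0.0
```

```bash
python3 - <<'E'
from h import *
st();w=shot('wrist');t=shot('top');s=shot('side')
def cen(c,u0,u1,v0,v1):
    im=c['image'].astype(int);m=(im.min(2)>185);M=np.zeros(m.shape,np.uint8);M[v0:v1,u0:u1]=m[v0:v1,u0:u1]
    n,l,stt,ce=cv2.connectedComponentsWithStats(M);i=1+np.argmax(stt[1:,4]);print(stt[i],ce[i]);return ce[i]
# button search: predicted location
for n,c in (('top',t),('side',s),('wrist',w)): print(n,proj(c,(.39,-.06,.04)).round())
a=cen(t,285,318,215,245);b=cen(s,278,304,180,200)
o1,d1=ray(t,a);o2,d2=ray(s,b);k=np.linalg.lstsq(np.c_[d1,-d2],o2-o1,rcond=None)[0];print('button',o1+k[0]*d1,o2+k[1]*d2)
E
sed -n '10,25p' chk.py >/dev/null; python3 chk.py | cut -c1-90 | sed -n '8,27p;36,40p'
```

```text
eef [0.518  0.1722 0.2415] psi -92.83 zdir [-0.0098  0.0037 -0.9999] w -0.0003 g 0.0 F [0.3 0.2 1.3] t 93.3667
top [280. 251.]
side [304. 204.]
wrist [373. -71.]
[296 224  10  10  80] [300.875 228.5  ]
[287 185   9   8  53] [291.01886792 188.56603774]
button [ 0.45867543 -0.12369649  0.02147245] [ 0.45802778 -0.12378229  0.02139143]
0.608 ..................#++++++++++.......................................................
0.612 ..................#++++++++++++++++####+++++++++++++++#++++++++++++.................
0.616 ..................++++++++++++++++.###++++++++++++++++####+++++++++++++++###+++++++.
0.620 .................++++++++++++++++++###++++++++++++++++####++++++++++++++++###+++++++
0.624 .................++++++++++++++++.+##+++++++++++++++++####+++++++++++++++++##+++++++
0.628 .................##########++++++.+##++++++++++++++++++###++++++++++++++++++++++++++
0.632 .................++++###++++####+++#######################+#####++++++++++++++++++++
0.636 .................###############+.+##+++++++###+++++++###+++++################++++##
0.640 .................++++###+++++++
[... 532 characters left out ...]
#######++++++++....+++++++####+++++++....####################++++++
0.668 ................++++####++#####+...+##################....##++++++###++.++++##+++###
0.672 ................#############++.....+++++++####..+++++....+++##################++#++
0.676 ...................................++#################....###########+++++++####+###
0.680 .................................................................###################
0.684 .................................................................+##################
0.0345 [0.628  0.6742] mid 0.6512 want 0.6496
0.0911 [0.63  0.677] mid 0.6535 want 0.6523
0.148 [0.58   0.7195] mid 0.6497 want 0.655
0.205 [0.6367 0.7015] mid 0.669 want 0.6577
```

>>> apply_moves --pt "0.5 0.1 0 0" --pt "0.98 0.15 0 0" --pt "0.98 0.15 0 0" --pt "0.98 0.15 0 0" --pt "0.98 0.15 0 0"

```text
clock: 93.93
eef_pos: [0.4987, 0.0832, 0.2411]
tool_rot: [-0.69, 0.724, 0.005, -0.003]
ft_force: [0.1, 0.4, -0.3]
grip_width: 0.0001
grasp_force: 0.0
```

>>> apply_moves --pt "0.98 0.15 0 0" --pt "0.98 0.15 0 0" --pt "0.98 0.15 0 0" --pt "0.98 0.15 0 0" --pt "0.98 0.15 0 0"

```text
clock: 94.35
eef_pos: [0.4788, -0.0141, 0.2412]
tool_rot: [-0.689, 0.724, 0.005, -0.003]
ft_force: [0.8, 0.5, 0.3]
grip_width: -0.0001
grasp_force: 0.0
```

>>> apply_moves --pt "0.98 0.15 0.5 0" --pt "0.98 0.15 1 0" --pt "0.98 0.15 1 0" --pt "0.98 0.15 1 0" --pt "0.5 0.1 1 0"

```text
clock: 94.77
eef_pos: [0.4593, -0.1023, 0.1504]
tool_rot: [-0.689, 0.725, 0.004, -0.003]
ft_force: [0.3, 0.6, 0.6]
grip_width: -0.0003
grasp_force: 0.0
```

>>> apply_moves --pt "0.2 0.1 1 0" --pt "0 0 1 0" --pt "0 0 0.5 0" --pt "0 0 0 0" --pt "0 0 0 0"

```text
clock: 95.18
eef_pos: [0.4567, -0.104, 0.1008]
tool_rot: [-0.689, 0.724, 0.005, -0.003]
ft_force: [0.3, -0.5, -0.3]
grip_width: -0.0004
grasp_force: 0.0
```

Run:
```python
from h import *
to((.4584,-.1237,.03))
check(1)
```

```text
eef [ 0.4567 -0.104   0.1008] psi -92.84 zdir [-0.012   0.0036 -0.9999] w -0.0004 g 0.0 F [ 0.3 -0.5 -0.3] t 95.1833
units [ 0.99 -0.18  3.54] roll units None
pred bl br tl tr [-128.9 -184.2] [-108.2  -13.3] [2039.7 2186.9] [-254.1  -97.5]Traceback (most recent call last):
  File "<stdin>", line 3, in <module>
  File "h.py", line 47, in check
    for p in P: i=np.argmin(((q-p)**2).sum(1));print('near',q[i])
                  ~~~~~~~~~^^^^^^^^^^^^^^^^^^^
    return _wrapfunc(a, 'argmin', axis=axis, out=out, **kwds)
    return bound(*args, **kwds)
ValueError: attempt to get argmin of an empty sequence
```

>>> apply_moves --pt "0.6 -0.1 0.5 0" --pt "0.39 -0.06 0.8 0" --pt "0 0 0.9 0" --pt "0 0 0.8 0" --pt "0 0 0.3 0"

```text
clock: 95.65
eef_pos: [0.458, -0.1242, 0.0335]
tool_rot: [-0.689, 0.725, 0.005, -0.003]
ft_force: [-0.3, -0.0, 0.3]
grip_width: 0.0001
grasp_force: 0.0
```

>>> apply_moves --pt "0 0 0.1 0" --pt "0 0 0 0" --pt "0 0 0 0" --pt "0 0 0 0" --pt "0 0 0 0"

```text
clock: 96.07
eef_pos: [0.4596, -0.1238, 0.034]
tool_rot: [-0.689, 0.724, 0.004, -0.002]
ft_force: [-0.0, -0.3, 0.2]
grip_width: 0.0002
grasp_force: 0.0
```

>>> apply_moves --pt "0 0 0.1 0" --pt "0 0 0.1 0" --pt "0 0 0.1 0" --pt "0 0 0 0" --pt "0 0 0 0"

```text
clock: 96.48
eef_pos: [0.4585, -0.1235, 0.0268]
tool_rot: [-0.689, 0.724, 0.005, -0.003]
ft_force: [-0.2, 0.1, -1.0]
grip_width: 0.0001
grasp_force: 0.0
```

Run:
```python
from h import *
to((.4584,-.1237,.0155))
```

```text
eef [ 0.4585 -0.1235  0.0268] psi -92.83 zdir [-0.011   0.0035 -0.9999] w 0.0001 g 0.0 F [-0.2  0.1 -1. ] t 96.4833
units [ 0.01 -0.    0.57] roll units None
```

>>> apply_moves --pt "0 0 0.1 0" --pt "0 0 0.1 0" --pt "0 0 0.1 0" --pt "0 0 0 0" --pt "0 0 0 0"

```text
clock: 96.9
eef_pos: [0.4584, -0.1235, 0.0208]
tool_rot: [-0.689, 0.724, 0.005, -0.003]
ft_force: [0.0, -0.0, 0.0]
grip_width: 0.0003
grasp_force: 0.0
```

>>> apply_moves --pt "0 0 0.1 0" --pt "0 0 0.1 0" --pt "0 0 0 0" --pt "0 0 0 0" --pt "0 0 0 0"

```text
clock: 97.32
eef_pos: [0.4586, -0.1235, 0.017]
tool_rot: [-0.689, 0.724, 0.005, -0.003]
ft_force: [-0.1, -0.1, -0.9]
grip_width: 0.0001
grasp_force: 0.0
```

>>> apply_moves --pt "0 0 0.1 0" --pt "0 0 0.05 0" --pt "0 0 0 0" --pt "0 0 0 0" --pt "0 0 0 0"

```text
clock: 97.73
eef_pos: [0.4585, -0.1235, 0.014]
tool_rot: [-0.689, 0.724, 0.005, -0.003]
ft_force: [-0.5, -0.3, 1.0]
grip_width: -0.0
grasp_force: 0.0
```

>>> apply_moves --pt "0 0 0.1 0" --pt "0 0 0 0" --pt "0 0 0 0" --pt "0 0 0 0" --pt "0 0 0 0"

```text
clock: 98.15
eef_pos: [0.4585, -0.1235, 0.012]
tool_rot: [-0.689, 0.724, 0.005, -0.003]
ft_force: [-0.1, 1.1, 0.2]
grip_width: 0.0001
grasp_force: 0.0
```

>>> apply_moves --pt "0 0 0.1 0" --pt "0 0 0 0" --pt "0 0 0 0" --pt "0 0 0 0" --pt "0 0 0 0"

```text
clock: 98.57
eef_pos: [0.4588, -0.1236, 0.0102]
tool_rot: [-0.689, 0.724, 0.005, -0.002]
ft_force: [-0.7, -0.4, 2.6]
grip_width: 0.0003
grasp_force: 1.1
```

>>> apply_moves --pt "0 0 0.1 0" --pt "0 0 0 0" --pt "0 0 0 0" --pt "0 0 0 0" --pt "0 0 0 0"

```text
clock: 98.98
eef_pos: [0.4587, -0.1236, 0.0082]
tool_rot: [-0.689, 0.724, 0.005, -0.003]
ft_force: [0.7, 0.4, 3.1]
grip_width: -0.0001
grasp_force: 1.7
```

>>> apply_moves --pt "0 0 0.1 0" --pt "0 0 0 0" --pt "0 0 0 0" --pt "0 0 0 0" --pt "0 0 0 0"

```text
clock: 99.4
eef_pos: [0.4587, -0.1236, 0.0062]
tool_rot: [-0.689, 0.724, 0.005, -0.002]
ft_force: [0.6, 0.4, 4.2]
grip_width: 0.0002
grasp_force: 2.2
```

>>> apply_moves --pt "0 0 0.1 0" --pt "0 0 0 0" --pt "0 0 0 0" --pt "0 0 0 0" --pt "0 0 0 0"

```text
clock: 99.82
eef_pos: [0.4589, -0.1236, 0.0055]
tool_rot: [-0.689, 0.724, 0.004, -0.002]
ft_force: [-2.9, 0.2, 14.3]
grip_width: -0.0001
grasp_force: 7.7
```

>>> apply_moves --pt "0 0 0.1 0" --pt "0 0 0 0" --pt "0 0 0 0" --pt "0 0 0 0" --pt "0 0 0 0"

```text
clock: 100.23
eef_pos: [0.459, -0.1236, 0.0052]
tool_rot: [-0.689, 0.724, 0.004, -0.002]
ft_force: [-7.0, 1.6, 28.9]
grip_width: -0.0002
grasp_force: 14.8
```

>>> apply_moves --pt "0 0 -0.4 0" --pt "0 0 -0.8 0" --pt "0 0 -1 0" --pt "0 0 -1 0" --pt "0 0 -1 0"

```text
clock: 100.65
eef_pos: [0.4579, -0.1234, 0.0859]
tool_rot: [-0.689, 0.724, 0.006, -0.003]
ft_force: [0.7, -0.3, -0.2]
grip_width: 0.0
grasp_force: 0.0
```

>>> apply_moves --pt "0 0.5 -1 0" --pt "0 1 -1 0" --pt "0 1 -1 0" --pt "0 1 -0.5 0" --pt "0 1 0 0"

```text
clock: 101.07
eef_pos: [0.3701, -0.1197, 0.1585]
tool_rot: [-0.689, 0.724, 0.004, -0.002]
ft_force: [-0.1, 0.1, -0.7]
grip_width: -0.0004
grasp_force: 0.0
```

>>> apply_moves --pt "0 0.5 0 0" --pt "0 0 0 0" --pt "0 0 0 0" --pt "0 0 0 0" --pt "0 0 0 0"

```text
clock: 101.48
eef_pos: [0.361, -0.1191, 0.1567]
tool_rot: [-0.689, 0.724, 0.005, -0.003]
ft_force: [0.8, 0.5, 0.4]
grip_width: -0.0
grasp_force: 0.0
```

Run:
```python
from h import *
st();t=shot('top','f_top.png');s=shot('side','f_side.png')
# shelf sinks in top view, top face z=.135; boards' tilted faces
G=t['image'].min(2)
for y in (.0345,.0911,.148,.205):
    x=.648+.0475*y;c=[proj(t,(x+a*.023,y+b*.023,.135)) for a,b in ((1,1),(1,-1),(-1,-1),(-1,1))]
    u0,v0=np.min(c,0).astype(int);u1,v1=np.max(c,0).astype(int)+1
    print(y,(u0,v0,u1,v1),'bright frac',(G[v0:v1,u0:u1]>110).mean().round(2))
v=[int(proj(t,(.65,.12,.135))[1])][0]
for r in (v-4,v,v+4): print(r,''.join('#' if a>150 else '+' if a>100 else '.' for a in G[r,170:270]))
h=cv2.cvtColor(t['image'],cv2.COLOR_BGR2HSV);m=((h[...,0]>50)&(h[...,0]<85)&(h[...,1]>80)&(h[...,2]>30)).astype(np.uint8)
h2=cv2.cvtColor(s['image'],cv2.COLOR_BGR2HSV);m2=((h2[...,0]>50)&(h2[...,0]<85)&(h2[...,1]>80)&(h2[...,2]>30)).astype(np.uint8)
for k in (1,2,3):
    P=np.array([proj(t,X) for X in seatpts(k)]);Q=np.array([proj(s,X) for X in seatpts(k)])
    f=lambda M,P:[int(M[max(0,int(a[1])-3):int(a[1])+4,int(a[0])-3:int(a[0])+4].sum()) for a in P]
    print(k,P.round(0).tolist(),f(m,P),Q.round(0).tolist(),f(m2,Q))
bin_=[proj(t,(x,y,.064)) for x,y in ((.4885,.176),(.4115,.171),(.492,.083),(.4125,.0757))]
print('bin spots',[int(G[int(b[1]),int(b[0])]) for b in bin_])
```

```text
eef [ 0.361  -0.1191  0.1567] psi -92.82 zdir [-0.0108  0.0036 -0.9999] w -0.0 g 0.0 F [0.8 0.5 0.4] t 101.4833
0.0345 (np.int64(239), np.int64(147), np.int64(256), np.int64(163)) bright frac 0.93
0.0911 (np.int64(218), np.int64(145), np.int64(236), np.int64(162)) bright frac 0.87
0.148 (np.int64(198), np.int64(144), np.int64(216), np.int64(161)) bright frac 0.94
0.205 (np.int64(178), np.int64(143), np.int64(196), np.int64(160)) bright frac 1.0
150 +++++++++##+++++####+++++++..+++##############+...+++++++####++++#+...++++++###########+............
154 +##+++###++++++#####+##+#++.+##+++++####+++++++.##++++++##########++#++####++###+++++++.............
158 #+#################+++++++.+####+++######+###++++######+####+++++++###++++++####+++++++###+.....####
1 [[370.0, 166.0], [343.0, 165.0], [379.0, 173.0], [349.0, 171.0]] [0, 0, 8, 4] [[266.0, 129.0], [258.0, 142.0], [278.0, 112.0], [270.0, 125.0]] [6, 9, 2, 10]
2 [[334.0, 164.0], [306.0, 163.0], [340.0, 171.0], [310.0, 169.0]] [0, 0, 7, 5] [[255.0, 146.0], [245.0, 160.0], [267.0, 129.0], [257.0, 143.0]] [9, 6, 6, 9]
3 [[298.0, 162.0], [270.0, 161.0], [300.0, 169.0], [270.0, 167.0]] [4, 3, 10, 13] [[242.0, 164.0], [232.0, 179.0], [254.0, 148.0], [243.0, 163.0]] [9, 0, 8, 10]
bin spots [52, 55, 49, 53]
```

```bash
python3 -c "
from workcell import bot
print(bot.job_done())"
```

```text
the job is handed in; nothing more can be done
None
```

All three boards stand in their bays and all four heat sinks are on the shelf, about centred over its depth; the ready button was then pressed fully down and the job handed in at about 101 s, with no result returned.

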